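# Set the trimmers and load the cartridge reader

### The job

With the reader's pads still empty, take the plastic tuning tool and with it turn both slotted trimmer screws on the blue adjustment unit until their red pointers sit on the green marks, keeping the gripper itself off that unit; then put the tool back upright in its stand, fully home. After that stand every yellow cartridge upright on a pad of the reader, one to a pad and centred, with its barred label squarely facing the window. Leave everything else on the bench alone.

Things in the scene. Friction and masses are not known exactly. Their poses are not given: they have to be found in the camera images.
- tool: Plastic tuning tool, about 50 g, 112 mm long, at the start standing upright in its stand, blade down. Origin at the centre of the blade's tip; z runs up the tool to the handle. Blade (white) 14 mm wide along the tool's x, 3.5 mm thick along y, from z 0 to 14 mm; round shaft 11 mm across up to z 45; round orange flange 36 mm across, z 45 to 50; square orange handle 24 x 24 mm, flats facing x and y, z 50 to 112. A black stripe on the handle's top lies along x, like the blade.
- stand: Fixed grey block 64 x 64 mm, 56 mm high, with a square well 20 x 20 mm, 50 mm deep in the middle of its top. Origin at the centre of its underside. The tool hangs in it by its flange, which rests on the block's top, with the tool's tip 11 mm above the bench; any turn of the tool will do.
- tuner: Fixed blue adjustment unit, 90 mm (x) x 130 mm (y) x 50 mm high, origin at the centre of its underside, its front is -x. On its top are two white dials with brass trimmer screws, a at y = +35 mm and b at y = -35 mm; each dial has a green mark on its front (-x) side.
- trim_a_slot (a point): Trimmer screw a: centre of the slot's mouth, on the screw's vertical axis, 65 mm above the bench (the brass head, 28 mm across, stands 15 mm above the unit). Turns with the screw: x lies along the slot, the red pointer points to -x. Slot 6.5 mm wide, 9 mm deep, 26 mm long, open at both ends.
- trim_b_slot (a point): Trimmer screw b: the same point on the second screw.
- trim_a (a joint): Angle of screw a in rad, counter-clockwise from above positive: 0 when the red pointer is on the green mark; limits -3 and 3. Turns with about 0.04 N m of friction and stays where it is left. It may need more than one bite of the tool.
- trim_b (a joint): Angle of screw b, likewise.
- reader: Fixed long grey scanner block, 60 mm (x) x 300 mm (y) x 60 mm high, origin at the centre of its underside. Its -x face carries three glass windows with red lines; in front of each window a ringed pad is printed flat on the bench (level with it).
- bay0 (a point): Centre of pad 0 on the bench, 50 mm in front of its window (whose middle is 36 mm up), at x = -80, y = -95 mm of the reader; axes as the reader's, +x towards the window.
- bay1 (a point): Centre of pad 1 on the bench, 50 mm in front of its window (whose middle is 36 mm up), at x = -80, y = 0 mm of the reader; axes as the reader's, +x towards the window.
- bay2 (a point): Centre of pad 2 on the bench, 50 mm in front of its window (whose middle is 36 mm up), at x = -80, y = 95 mm of the reader; axes as the reader's, +x towards the window.
- cart0: Drying cartridge, 250 g, standing upright on the bench (may be absent): heavy dark steel foot 68 mm across and 10 mm high, yellow cylinder 60 mm across up to 65 mm with a pink band, and on it an aluminium cap 34 mm across and 40 mm high (105 mm in all). Origin at the centre of its underside, z up; +x points to its barred label. Black stripes on the cap's top and on the shoulder also lie to the label's side.
- cart0_mark (a point): Middle of the barred label of cart0, 30 mm from its axis along +x, 33 mm above its underside.
- cart1: Drying cartridge, 250 g, standing upright on the bench (may be absent): heavy dark steel foot 68 mm across and 10 mm high, yellow cylinder 60 mm across up to 65 mm with a pink band, and on it an aluminium cap 34 mm across and 40 mm high (105 mm in all). Origin at the centre of its underside, z up; +x points to its barred label. Black stripes on the cap's top and on the shoulder also lie to the label's side.
- cart1_mark (a point): Middle of the barred label of cart1, 30 mm from its axis along +x, 33 mm above its underside.
- cart2: Drying cartridge, 250 g, standing upright on the bench (may be absent): heavy dark steel foot 68 mm across and 10 mm high, yellow cylinder 60 mm across up to 65 mm with a pink band, and on it an aluminium cap 34 mm across and 40 mm high (105 mm in all). Origin at the centre of its underside, z up; +x points to its barred label. Black stripes on the cap's top and on the shoulder also lie to the label's side.
- cart2_mark (a point): Middle of the barred label of cart2, 30 mm from its axis along +x, 33 mm above its underside.
- cart3: Drying cartridge, 250 g, standing upright on the bench (may be absent): heavy dark steel foot 68 mm across and 10 mm high, yellow cylinder 60 mm across up to 65 mm with a pink band, and on it an aluminium cap 34 mm across and 40 mm high (105 mm in all). Origin at the centre of its underside, z up; +x points to its barred label. Black stripes on the cap's top and on the shoulder also lie to the label's side.
- cart3_mark (a point): Middle of the barred label of cart3, 30 mm from its axis along +x, 33 mm above its underside.
- mug: White mug, 80 mm across, 90 mm high; a bystander, leave it alone. 
- cleaner: Blue bottle, 52 mm across, 115 mm high; a bystander, leave it alone. 
- driver: Screwdriver lying on the bench; a bystander, leave it alone. 
- wrench: Wrench lying on the bench; a bystander, leave it alone. 
- jar: Amber jar, 64 mm across, 70 mm high; a bystander, leave it alone. 

How it is judged:
By the outcome, as a careful person would: the job done as asked, in the order asked, and still so for the second after the job is handed in, with the robot touching nothing.
Of cart0, cart1, cart2, cart3 only 2 to 3 are there at a start; the rules pass over those that are not, and their reading is None.
At some moment in a run one of cart0, cart1, cart2, cart3 may be knocked a few centimetres aside while the robot is not near it.
It also fails if it takes over 208 s, if anything falls off the work surface, if the arm or the gripper's body presses on something with over 40 N, if the wrist force passes 120 N, or if a joint passes its speed limit or range.

### The arm

A 7-joint arm with a two-finger parallel gripper is mounted at the origin on the work surface. World frame = base frame: x ahead of the robot, y to its left, z up, the work surface at z = 0. Lengths are in m, angles in rad, forces in N, time in s.
With the tool pointing down it reaches from about 0.4 to 0.85 m from the base axis. Payload 4.5 kg.
Tool frame: the origin (TCP) lies between the finger pads; the fingertips stand 19 mm ahead of it and the grasp point (between the pads) is the TCP; z points along the fingers, y is the direction in which the jaws open and shut (so a half turn about z gives the same grasp; the last joint's range is limited). The gripper opens to 88 mm and grips with 3 to 60 N. Pads are 18 mm wide; open, the fingers measure 123 mm over their backs; the gripper's body (75 mm by 187 mm) begins 45 mm behind the grasp point.
Start: joints at [1.323, 0.689, -0.195, 1.565, 0.157, 0.902, -0.215], TCP at [0.174, -0.6, 0.22] pointing down, gripper open.
Joint ranges: [-3.01, 3.01], [-0.46, 2.08], [-1.47, 1.51], [0.13, 2.56], [-1, 4.14], [0.04, 2.09], [-2.66, 2.66]. Speed limits (rad/s): [2.57, 2.57, 3.14, 3.14, 3.14, 3.14, 3.14].

### API

Orientations are given as a unit quaternion [x, y, z, w].
In Python, from plant import status, snapshot, finish_job, cut_out, tip_of gives the robot as it stands. The module is installed in compiled form; this text tells all that it offers.
- The arm moves only by the tool carry_out, never from a script. Its arguments are lists of equal length, an entry for each row: "linear": the shift along the world's x, y, z in m, a list of three; "roll": the turn about the world's z in rad. A call has 1 to 8 rows; each row is the pose to reach, as a shift and turn from the pose measured when the call began; what a row does not reach only later rows make up. A row lasts 1/12 s, in which the tool goes at most 41.7 mm and 7.16 degrees, less where a joint would pass 70% of its speed; a pose out of reach is approached as far as the arm can. A call with a gripper value outside its range is refused whole. "gripper" is the opening, from 0 (shut) to 1 (fully open), set as the call begins (left out, the last holds). The fingers move at their own pace and stop on an object; "grip_force" is the grip in N (left out, the last holds). Time passes only in rows, so rows that repeat a pose let the fingers close. It gives the time, the measured TCP pose, the force and the opening at its end, in the units of the state.
- status.get_state(): the state, without advancing time (a new reading comes with each control period).
- snapshot(name): name is "scene" or "side" or "wrist"; returns a dict with "img" (480x640x3 uint8, red, green, blue), "range_z" (480x640 float32, m along the optical axis (not along the pixel's ray), 0 where there is no reading), "fx", "fy", "cx", "cy" (pixels), "k1" (the pictures are not rectified: a ray, as slopes to the right and down, at radius r is drawn at 1 + k1 r^2 times it, then the intrinsics apply), "world_from_camera" (4x4, takes a point from camera to world coordinates). Camera axes: x right, y down, z forward; pixel columns grow to the right and rows downward; lengths in m; the calibration is good to about 2 mm. A picture is of the moment at which its call begins.
- finish_job(): hands the job in, once; it reports no verdict.
Trained networks look in a picture, given as the dict that the camera call returned (one of the last four; its "shot" number tells which), for a name from the list of things; names that differ only in an ending like _2 or _b are one class to them, and where a whole thing is asked for, a point or a joint stands for the part that bears it (a point fixed in the world has none). Each returns a list of dicts, best first, with "confidence" (0 to 1); they miss things now and then, are a little off and sometimes report something else, mostly with a low value. They report only what shows in the picture. A call takes as long as a camera call.
- cut_out(picture, query): "region" (480x640 bool, what is visible of it) and "pixel" ([column, row] in pixels, amid what is visible of it).
- tip_of(picture, query): "pixel" ([column, row] in pixels: a listed point, or the origin of a listed thing).
The state is a dict: "clock": time; "q": joint angles; "qd": joint speeds; "joint_torque": joint torques, N m; "tool_pos": TCP position; "eef_rot": TCP orientation; "contact_force": force on the tool from outside, world axes, zero at the start; "moment": the same for the moment, N m; "opening": opening from 0.0 (shut) to 1.0 (fully open).
Only numpy, scipy, OpenCV 4.12 (cv2) and the standard library are available. Lean on these libraries where they do the work, as an engineer would, in place of code of your own. Each camera call takes 0.05 s, during which the arm holds its last target.

## Working session

There is one attempt and no reset: what is moved stays moved. The work goes in short steps, Python scripts to look and compute and a tool call to move; the robot and the scene stay as the last step left them, time stands still between calls to the robot, and variables do not carry over. Pictures are saved under pics/ and viewed, and the job is handed in when it is done.

Besides the shell and the picture viewer there is one more tool, called after "Emit:" as name(argument=value, ...), one argument or row to a line, values as JSON. carry_out: Moves the arm, as the interface text tells. Its arguments: {"type":"object","properties":{"linear":{"type":"array"},"roll":{"type":"array"},"gripper":{"type":"number"},"grip_force":{"type":"number"}},"required":["linear","roll"]}

```bash
ls; mkdir -p pics; python3 - <<'E'
from plant import status, snapshot
import cv2
s=status.get_state(); print({k:(v if not hasattr(v,'tolist') else v.tolist()) for k,v in s.items()})
for n in ["scene","side","wrist"]:
    p=snapshot(n); cv2.imwrite(f"pics/{n}0.png",p["img"][...,::-1]); print(n,p["fx"],p["cx"],p["cy"],p["k1"],p["world_from_camera"],p["shot"])
E
```

```text
pics
{'clock': 0.0, 'q': [1.322778238049589, 0.6899424754530793, -0.19451093012277076, 1.56632978167721, 0.15732111494987028, 0.9024816580807417, -0.2151101663102364], 'qd': [-0.0011532071644435133, -0.0007337214798085012, 0.000888156538082522, 0.0007800293188999756, -0.00016921014296107623, -0.0005223671032678606, -0.002434443566909367], 'joint_torque': [6.493291493825382e-05, -52.756487131118774, -1.2663019448518753, -15.342611074447632, -0.05250955349765718, 0.006730577006237581, 0.00015813117897778284], 'tool_pos': [0.17357732104251902, -0.5997368336987764, 0.2187396799413333], 'eef_rot': [0.9900825045286198, 0.14048435062615197, -0.00019707516596711733, -0.0008617522049998026], 'contact_force': [0.06444522051774548, -0.26676981823576523, -0.44197388963469286], 'moment': [-0.04632236664753332, 0.011850309741848681, 0.03274578035330168], 'opening': 0.9983454018772766}
scene 447.35020653833976 320.76153208926075 237.3227500452894 -0.1159212557521848 [[-0.66166954  0.56339271 -0.49475456  1.03466319]
 [ 0.74976459  0.50315374 -0.42975501  0.45786339]
 [ 0.00681676 -0.65530525 -0.75533341  0.82024218]
 [ 0.          0.          0.          1.        ]] 1
side 450.01187664135193 316.52341517920075 233.3080854141921 -0.028749701281792217 [[ 0.98957128 -0.07250277  0.12446702  0.40931364]
 [-0.14369788 -0.55676246  0.8181482  -0.98610397]
 [ 0.00998055 -0.82750161 -0.56137463  0.74408784]
 [ 0.          0.          0.          1.        ]] 2
wrist 371.6422092652387 320.0476879557591 231.4049096736338 0.003287636351386866 [[ 0.27748343 -0.91130039 -0.30419493  0.25410567]
 [-0.96072989 -0.26354206 -0.0868543  -0.57798935]
 [-0.00101781  0.31634979 -0.94864207  0.38237657]
 [ 0.          0.          0.          1.        ]] 3
```

View pics/scene0.png

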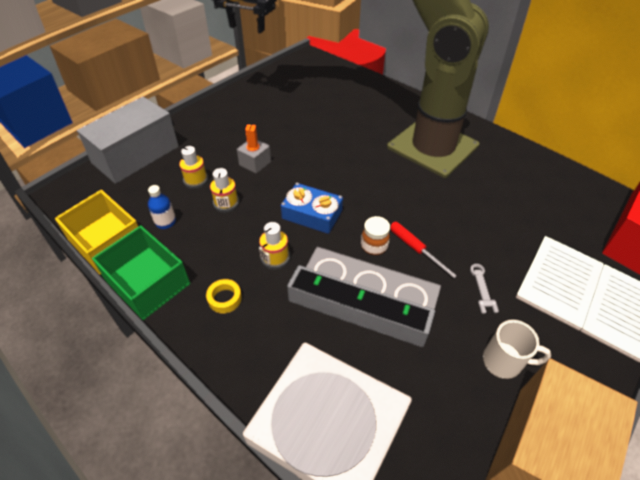

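View pics/side0.png

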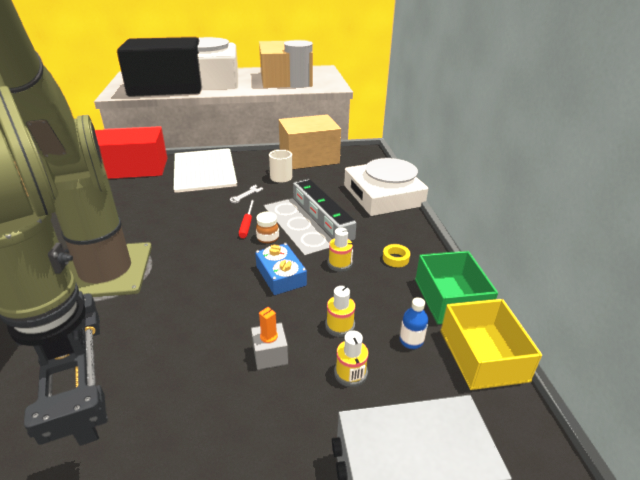

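View pics/wrist0.png

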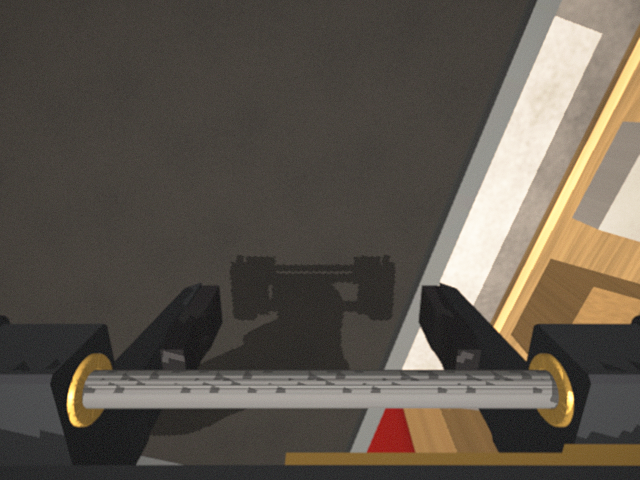

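The scene shows three cartridges (side picture around (340,250), (340,312), (351,360)), the stand with the tool (269,335), the blue tuner (281,268), and the reader with empty pads (325,215). Next I measure them.

```bash
cat > h.py <<'E'
import numpy as np, cv2
from plant import status, snapshot, cut_out, tip_of
def K(p): return np.array([[p["fx"],0,p["cx"]],[0,p["fy"],p["cy"]],[0,0,1.]])
def slopes(p,px):
    px=np.asarray(px,float).reshape(-1,1,2)
    return cv2.undistortPoints(px,K(p),np.array([p["k1"],0,0,0.]))[:,0]
def atz(p,px,z):
    s=slopes(p,px); T=np.array(p["world_from_camera"]); d=np.c_[s,np.ones(len(s))]@T[:3,:3].T; o=T[:3,3]
    t=(z-o[2])/d[:,2]; return o+d*t[:,None]
def proj(p,X):
    T=np.linalg.inv(np.array(p["world_from_camera"])); X=np.asarray(X,float).reshape(-1,3)
    c=X@T[:3,:3].T+T[:3,3]; s=c[:,:2]/c[:,2:]; r2=(s**2).sum(1,keepdims=True)
    s=s*(1+p["k1"]*r2); return s*[p["fx"],p["fy"]]+[p["cx"],p["cy"]]
def cloud(p,mask=None):
    z=p["range_z"]; m=z>0
    if mask is not None: m&=mask
    v,u=np.nonzero(m); s=slopes(p,np.c_[u,v]); zz=z[v,u][:,None]
    T=np.array(p["world_from_camera"]); return np.c_[s*zz,zz]@T[:3,:3].T+T[:3,3], np.c_[u,v]
def st():
    s=status.get_state(); R=s["eef_rot"]; x,y,z,w=R
    # yaw of tool y axis in world
    ty=np.array([2*(x*y-z*w),1-2*(x*x+z*z)]); 
    print("t %.2f"%s["clock"],"tcp",np.round(s["tool_pos"],4),"jaw-yaw deg %.2f"%np.degrees(np.arctan2(ty[1],ty[0])),"F",np.round(s["contact_force"],2),"M",np.round(s["moment"],3),"op %.4f"%s["opening"],"q",np.round(s["q"],2))
    return s
def save(p,name,box=None,k=1):
    im=p["img"][...,::-1]
    if box: im=im[box[1]:box[3],box[0]:box[2]]
    cv2.imwrite("pics/"+name,cv2.resize(im,None,fx=k,fy=k,interpolation=cv2.INTER_CUBIC))
E
python3 - <<'E'
from h import *
Z={"tool":.011,"stand":0,"tuner":0,"trim_a_slot":.065,"trim_b_slot":.065,"reader":0,"bay0":0,"bay1":0,"bay2":0,"cart0":0,"cart0_mark":.033,"mug":0,"cleaner":0,"driver":0,"wrench":0,"jar":0}
for n in ["scene","side"]:
    p=snapshot(n)
    for q,z in Z.items():
        for d in tip_of(p,q):
            if d["confidence"]>.3: print(n,q,"%.2f"%d["confidence"],np.round(d["pixel"],1),np.round(atz(p,d["pixel"],z)[0],4))
    save(p,n+"_zoom.png",(230,180,430,390) if n=="side" else (150,110,460,350),2.4 if n=="scene" else 2.8)
print(status.get_state()["clock"])
E
```

```text
scene tool 0.83 [251.3 159.6] [ 0.417  -0.3427  0.011 ]
scene stand 0.64 [256.4 164.5] [ 0.4138 -0.3264  0.    ]
scene tuner 0.87 [310.6 215.5] [ 0.4596 -0.0765 -0.    ]
scene trim_a_slot 0.70 [324.  196.8] [ 0.437  -0.0522  0.065 ]
scene trim_b_slot 0.66 [298.5 189.5] [ 0.4595 -0.1161  0.065 ]
scene reader 0.56 [361.  313.6] [0.6013 0.1969 0.    ]
scene bay0 0.89 [365.1 285.5] [0.5381 0.1588 0.    ]
scene bay0 0.80 [411.5 296.7] [0.4941 0.2538 0.    ]
scene bay0 0.76 [328.8 271.2] [0.5618 0.0725 0.    ]
scene bay1 0.89 [365.1 285.5] [0.5381 0.1588 0.    ]
scene bay1 0.80 [411.5 296.7] [0.4941 0.2538 0.    ]
scene bay1 0.76 [328.8 271.2] [0.5618 0.0725 0.    ]
scene bay2 0.89 [365.1 285.5] [0.5381 0.1588 0.    ]
scene bay2 0.80 [411.5 296.7] [0.4941 0.2538 0.    ]
scene bay2 0.76 [328.8 271.2] [0.5618 0.0725 0.    ]
scene cart0 0.95 [226.  203.3] [ 0.574  -0.2711  0.    ]
scene cart0 0.88 [195.4 178.7] [ 0.5674 -0.4096  0.    ]
scene cart0 0.70 [276.  257.5] [ 0.6139 -0.0455  0.    ]
scene cart0_mark 0.70 [186.5 168.7] [ 0.577  -0.4262  0.033 ]
scene mug 0.68 [500.1 356.1] [0.4942 0.
[... 1235 characters left out ...]
67.6] [ 0.6162 -0.0704  0.    ]
side cart0 0.66 [340.8 327. ] [ 0.5745 -0.2816  0.    ]
side cart0 0.64 [352.8 374.3] [ 0.5741 -0.4134  0.    ]
side cart0 0.40 [407.9 341.5] [ 0.7118 -0.3442  0.    ]
side cart0_mark 0.67 [285.6 210.2] [0.4917 0.1863 0.033 ]
side cart0_mark 0.62 [358.9 377.1] [ 0.577  -0.4469  0.033 ]
side mug 0.73 [281.6 175.8] [0.5021 0.4822 0.    ]
side mug 0.50 [313.6 241.8] [ 0.5598  0.0565 -0.    ]
side cleaner 0.63 [409.8 340.3] [ 0.717  -0.3414  0.    ]
side cleaner 0.35 [245.9 194.8] [0.3719 0.3573 0.    ]
side driver 0.50 [245.6 219.7] [0.3686 0.2003 0.    ]
side wrench 0.74 [243.2 195.5] [0.3628 0.3537 0.    ]
side jar 0.80 [263.  235.5] [0.4177 0.1072 0.    ]
1.85
```

View pics/side_zoom.png

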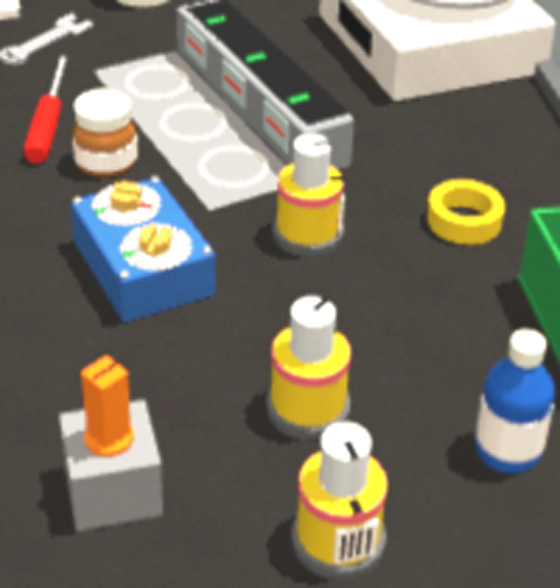

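View pics/scene_zoom.png

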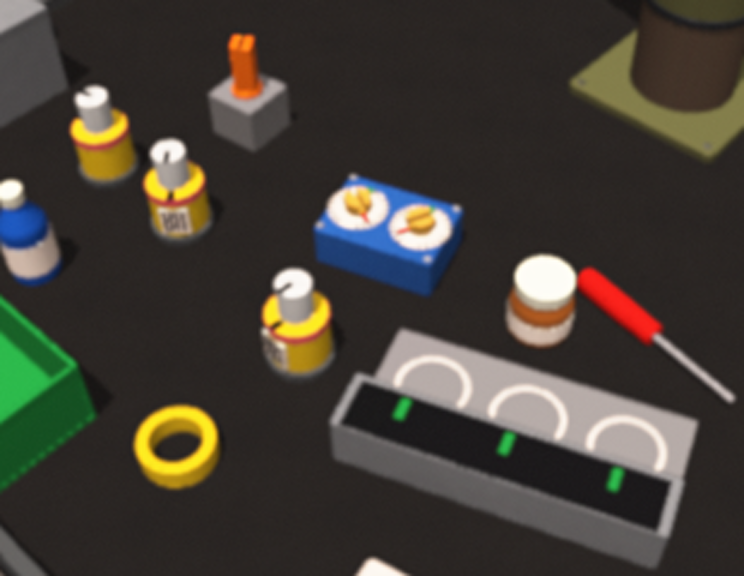

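Emit:
carry_out(
  linear=[
    [0.03, 0.02, 0.02],
    [0.06, 0.04, 0.04],
    [0.09, 0.06, 0.06],
    [0.11, 0.09, 0.08],
    [0.13, 0.12, 0.09],
    [0.15, 0.15, 0.1],
    [0.17, 0.18, 0.11],
    [0.19, 0.2, 0.12],
  ],
  roll=[0, 0, 0, 0, 0, 0, 0, 0],
)

```text
clock: 2.52
tool_pos: [0.3649, -0.3971, 0.3404]
eef_rot: [0.99, 0.142, 0.0, -0.0]
contact_force: [-0.3, 0.5, -0.2]
opening: 1.003
```

Emit:
carry_out(
  linear=[
    [0.01, 0.03, 0],
    [0.02, 0.06, 0],
    [0.03, 0.09, 0],
    [0.04, 0.12, 0],
    [0.05, 0.15, 0],
    [0.05, 0.17, 0],
    [0.05, 0.17, 0],
    [0.05, 0.17, 0],
  ],
  roll=[0, 0, 0, 0, 0, 0, 0, 0],
)

```text
clock: 3.18
tool_pos: [0.415, -0.2264, 0.3407]
eef_rot: [0.99, 0.143, 0.0, -0.0]
contact_force: [-0.4, -1.4, -0.4]
opening: 0.999
```

```bash
python3 - <<'E'
from h import *
st(); p=snapshot("wrist"); save(p,"w1.png")
Z={"tool":.011,"stand":0,"tuner":0,"trim_a_slot":.065,"bay0":0,"cart0":0,"cart0_mark":.033}
for q,z in Z.items():
        for d in tip_of(p,q):
            if d["confidence"]>.3: print(q,"%.2f"%d["confidence"],np.round(d["pixel"],1),np.round(atz(p,d["pixel"],z)[0],4))
E
```

```text
t 3.18 tcp [ 0.415  -0.2264  0.3407] jaw-yaw deg -73.58 F [-0.42 -1.4  -0.42] M [-0.074  0.033  0.021] op 0.9986 q [ 0.59  0.34 -0.26  1.82  0.1   0.99 -1.  ]
tool 0.75 [400.9 199. ] [ 0.4134 -0.3428  0.011 ]
stand 0.64 [394.3 198.2] [ 0.41   -0.3367  0.    ]
tuner 0.75 [223.  106.9] [ 0.461  -0.0842  0.    ]
trim_a_slot 0.68 [170.9 115. ] [ 0.4403 -0.0451  0.065 ]
trim_a_slot 0.31 [491.3  94.3] [ 0.5623 -0.3823  0.065 ]
cart0 0.94 [392.5  61.7] [ 0.5725 -0.2752  0.    ]
cart0 0.80 [492.4  94.9] [ 0.5719 -0.4104  0.    ]
cart0 0.51 [218.  110.7] [ 0.4546 -0.0789  0.    ]
cart0_mark 0.91 [527.2  94.4] [ 0.579  -0.4363  0.033 ]
```

View pics/w1.png

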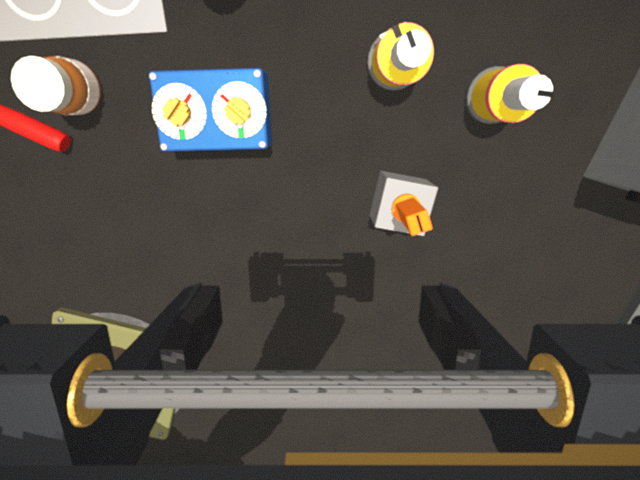

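The wrist view shows the tuner (blue, 211,110) with its green marks at the bottom, the tool top at (418,225) and carts at (402,55) and (510,95). I'll zoom in for exact picks.

```bash
python3 - <<'E'
from h import *
p=snapshot("wrist")
save(p,"w2a.png",(140,60,280,160),5.5); save(p,"w2b.png",(360,165,450,245),7)
np.save("p2.npy",p,allow_pickle=True)
# fit stand top by depth
P,uv=cloud(p)
m=(abs(P[:,0]-.413)<.08)&(abs(P[:,1]+.34)<.08)
m1=m&(abs(P[:,2]-.056)<.004); print("stand top",m1.sum(),cv2.minAreaRect(P[m1][:,:2].astype(np.float32)))
m1=m&(P[:,2]>.117)&(P[:,2]<.13); print("handle top",m1.sum(),P[m1].mean(0),cv2.minAreaRect(P[m1][:,:2].astype(np.float32)))
m1=(abs(P[:,0]-.46)<.12)&(abs(P[:,1]+.08)<.12)&(abs(P[:,2]-.05)<.004); print("tuner",m1.sum(),cv2.minAreaRect(P[m1][:,:2].astype(np.float32)))
for d in (.009,):
  m2=(abs(P[:,0]-.46)<.12)&(abs(P[:,1]+.08)<.12)&(abs(P[:,2]-.065)<.004); Q=P[m2]; a=Q[Q[:,1]>-.08]; b=Q[Q[:,1]<=-.08]; print(len(a),a.mean(0),len(b),b.mean(0))
E
```

```text
stand top 1690 ((0.41246357560157776, -0.3399781286716461), (0.06442002952098846, 0.06434240937232971), 5.744122505187988)
handle top 487 [ 0.41323621 -0.33901915  0.1211868 ] ((0.4128321409225464, -0.3396194279193878), (0.023846251890063286, 0.02397044189274311), 36.866302490234375)
tuner 7707 ((0.45532622933387756, -0.0805642381310463), (0.08907469362020493, 0.13287979364395142), 17.532602310180664)
398 [ 0.44463993 -0.04715426  0.06328287] 396 [ 0.4661851  -0.11414014  0.06332474]
```

View pics/w2a.png

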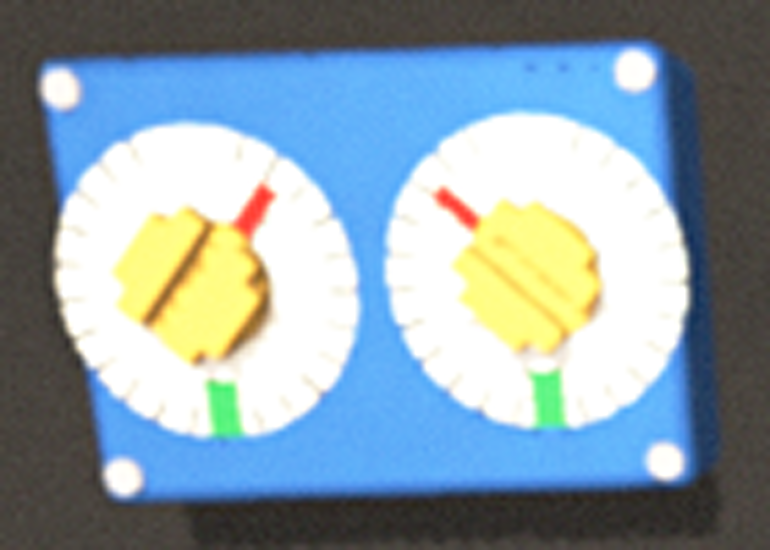

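View pics/w2b.png

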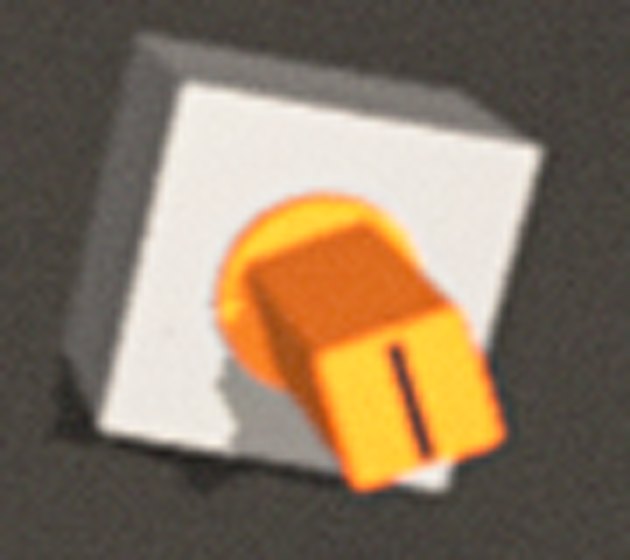

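```bash
python3 - <<'E'
from h import *
p=np.load("p2.npy",allow_pickle=True).item()
def pa(x,y): return (140+(x+.5)/5.5-.5, 60+(y+.5)/5.5-.5)
def pb(x,y): return (360+(x+.5)/7-.5,165+(y+.5)/7-.5)
s=atz(p,[pb(397,350),pb(424,455)],.123); d=s[0]-s[1]; print("stripe",s.round(4),np.degrees(np.arctan2(d[1],d[0])))
pts=atz(p,[pa(268,190),pa(443,195),pa(225,410),pa(548,400),pa(60,88),pa(635,70),pa(665,461),pa(123,476)],.051)
print(pts.round(4))
c=pts[4:8]; print("pegs centre",c.mean(0)); y=c[0]-c[1]+c[3]-c[2]; print("tuner yaw from pegs",np.degrees(np.arctan2(-y[0],y[1])))
from itertools import product
for yaw,C in ((17.5,np.array([.4553,-.0806])),):
    t=np.radians(yaw); ey=np.array([-np.sin(t),np.cos(t)])
    for n,sgn,i,g in(("a",1,0,2),("b",-1,1,3)):
        A=C+sgn*.035*ey; r=pts[i,:2]-A; gr=pts[g,:2]-A
        print(n,A,"pointer",np.degrees(np.arctan2(r[1],r[0])),"green",np.degrees(np.arctan2(gr[1],gr[0])), np.hypot(*r),np.hypot(*gr))
# slot lines at 0.065
sl=atz(p,[pa(207,227),pa(150,322),pa(486,243),pa(573,298),pa(468,262),pa(560,340)],.065)
for k in range(3):
    d=sl[2*k]-sl[2*k+1]; print("slot",np.degrees(np.arctan2(d[1],d[0])),sl[2*k:2*k+2].mean(0))
# brass head depth at level
E
```

```text
stripe [[ 0.4198 -0.3341  0.123 ]
 [ 0.4052 -0.3441  0.123 ]] 34.38503198258856
[[ 0.4671 -0.0571  0.051 ]
 [ 0.4763 -0.0922  0.051 ]
 [ 0.4206 -0.0558  0.051 ]
 [ 0.4419 -0.1219  0.051 ]
 [ 0.4746 -0.0129  0.051 ]
 [ 0.5108 -0.1251  0.051 ]
 [ 0.4365 -0.1489  0.051 ]
 [ 0.4006 -0.0368  0.051 ]]
pegs centre [ 0.45562512 -0.08093789  0.051     ]
tuner yaw from pegs 17.789223320590104
a [ 0.4447753  -0.04721991] pointer -23.846955842698186 green -160.58193100294835 0.024391774350914986 0.02566488062708813
b [ 0.4658247  -0.11398009] pointer 64.41141994310104 green -161.68956771834087 0.024168929113984047 0.02517104171121182
slot -20.991486152227722 [ 0.4467594  -0.04688614  0.065     ]
slot 74.07802991519604 [ 0.46753078 -0.11549265  0.065     ]
slot 65.4670702338149 [ 0.4608185  -0.11370689  0.065     ]
```

Emit:
carry_out(
  linear=[
    [0, -0.015, -0.01],
    [0, -0.03, -0.03],
    [0, -0.045, -0.05],
    [0, -0.06, -0.07],
    [0, -0.08, -0.09],
    [-0.002, -0.095, -0.11],
    [-0.002, -0.113, -0.13],
    [-0.002, -0.113, -0.14],
  ],
  roll=[-0.12, -0.24, -0.36, -0.48, -0.6, -0.72, -0.84, -0.96],
  gripper=0.6,
)

```text
clock: 4.3
tool_pos: [0.4111, -0.3444, 0.1982]
eef_rot: [0.941, -0.337, -0.0, 0.001]
contact_force: [-0.2, -0.3, 0.5]
opening: 0.599
```

Emit:
carry_out(
  linear=[
    [0, 0, 0],
    [0, 0, 0],
    [0, 0, 0],
    [0, 0, 0],
  ],
  roll=[-0.12, -0.24, -0.26, -0.26],
)

```text
clock: 4.63
tool_pos: [0.4112, -0.3444, 0.1981]
eef_rot: [0.89, -0.455, -0.001, 0.001]
contact_force: [-0.8, -0.6, 1.0]
opening: 0.603
```

```bash
python3 - <<'E'
from h import *
st(); p=snapshot("wrist"); save(p,"w3.png")
P,uv=cloud(p)
m=(abs(P[:,0]-.413)<.08)&(abs(P[:,1]+.34)<.08)
m1=m&(abs(P[:,2]-.056)<.004); print("stand top",m1.sum(),cv2.minAreaRect(P[m1][:,:2].astype(np.float32)))
m1=m&(P[:,2]>.117)&(P[:,2]<.13); print("handle top",m1.sum(),P[m1].mean(0),cv2.minAreaRect(P[m1][:,:2].astype(np.float32)))
E
```

```text
t 4.63 tcp [ 0.4112 -0.3444  0.1981] jaw-yaw deg -144.17 F [-0.84 -0.57  0.97] M [0.096 0.02  0.011] op 0.6032 q [ 0.54  0.6   0.11  1.87 -0.09  0.68 -1.81]
stand top 3662 ((0.4121580123901367, -0.3396819829940796), (0.06413598358631134, 0.06435074657201767), 5.786853313446045)
handle top 1150 [ 0.4128936  -0.34058495  0.12115824] ((0.41259095072746277, -0.339743971824646), (0.02367533929646015, 0.024328043684363365), 36.312252044677734)
```

View pics/w3.png

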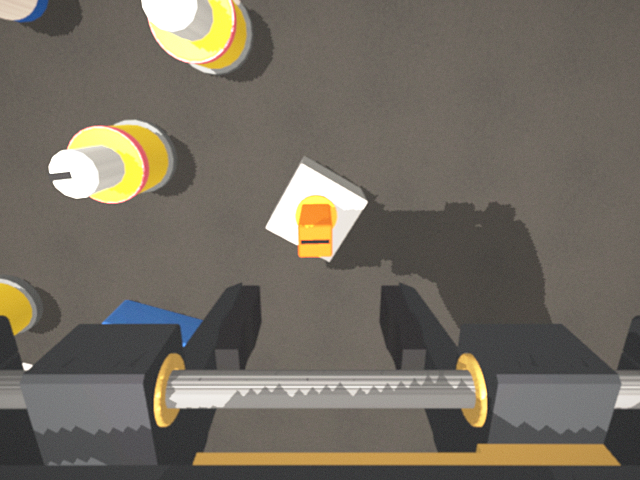

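The blade is best used with the jaws across it, which suits the wrist range. I need a +90.5° turn, then the grasp.

Emit:
carry_out(
  linear=[
    [0.001, 0.004, 0],
    [0.0015, 0.0047, 0],
    [0.0015, 0.0047, 0],
    [0.0015, 0.0047, 0],
    [0.0015, 0.0047, 0],
    [0.0015, 0.0047, 0],
    [0.0015, 0.0047, 0],
    [0.0015, 0.0047, 0],
  ],
  roll=[0.12, 0.24, 0.36, 0.48, 0.6, 0.72, 0.84, 0.96],
)

```text
clock: 5.35
tool_pos: [0.413, -0.3398, 0.1987]
eef_rot: [1.0, 0.012, 0.0, 0.001]
contact_force: [-0.2, -0.1, 0.1]
opening: 0.6
```

Emit:
carry_out(
  linear=[
    [0, 0, 0],
    [0, 0, 0],
    [0, 0, 0],
    [0, 0, 0],
    [0, 0, 0],
    [0, 0, 0],
    [0, 0, 0],
  ],
  roll=[0.12, 0.24, 0.36, 0.48, 0.6, 0.62, 0.62],
)

```text
clock: 5.93
tool_pos: [0.413, -0.34, 0.1989]
eef_rot: [0.949, 0.316, 0.001, 0.001]
contact_force: [-0.9, -0.9, -0.1]
opening: 0.602
```

```bash
python3 - <<'E'
from h import *
st(); p=snapshot("wrist"); save(p,"w4.png")
P,uv=cloud(p)
m=(abs(P[:,0]-.413)<.08)&(abs(P[:,1]+.34)<.08)
m1=m&(abs(P[:,2]-.056)<.004); print("stand top",m1.sum(),cv2.minAreaRect(P[m1][:,:2].astype(np.float32)))
m1=m&(P[:,2]>.117)&(P[:,2]<.13); print("handle top",m1.sum(),P[m1].mean(0),cv2.minAreaRect(P[m1][:,:2].astype(np.float32)))
E
```

```text
t 5.93 tcp [ 0.413  -0.34    0.1989] jaw-yaw deg -53.11 F [-0.88 -0.93 -0.11] M [-0.05  -0.094 -0.016] op 0.6018 q [ 0.83  0.61 -0.37  1.86  0.32  0.72 -0.65]
stand top 3679 ((0.4126414656639099, -0.339934766292572), (0.06445083767175674, 0.06432147324085236), 5.784688949584961)
handle top 1170 [ 0.41350489 -0.33915198  0.12117362] ((0.41291099786758423, -0.3395524322986603), (0.023819461464881897, 0.023776864632964134), 37.20412826538086)
```

Emit:
carry_out(
  linear=[
    [0, 0, -0.03],
    [0, 0, -0.06],
    [0, 0, -0.09],
    [0, 0, -0.1],
    [0, 0, -0.101],
    [0, 0, -0.101],
  ],
  roll=[0, 0, 0, 0, 0, 0],
)

```text
clock: 6.48
tool_pos: [0.4134, -0.34, 0.0982]
eef_rot: [0.949, 0.316, 0.001, 0.001]
contact_force: [-0.1, -0.3, -0.0]
opening: 0.598
```

Emit:
carry_out(
  linear=[
    [0, 0, 0],
    [0, 0, 0],
    [0, 0, 0],
    [0, 0, 0],
    [0, 0, 0],
    [0, 0, 0],
  ],
  roll=[0, 0, 0, 0, 0, 0],
  gripper=0,
  grip_force=30,
)

```text
clock: 6.98
tool_pos: [0.4137, -0.3401, 0.0989]
eef_rot: [0.949, 0.316, 0.001, 0.002]
contact_force: [0.1, 0.3, 4.8]
opening: 0.262
```

Emit:
carry_out(
  linear=[
    [0, 0, 0.02],
    [0, 0, 0.04],
    [0, 0, 0.07],
    [0, 0, 0.1],
    [0, 0, 0.13],
    [0, 0, 0.14],
    [0, 0, 0.14],
  ],
  roll=[0, 0, 0, 0, 0, 0, 0],
)

```text
clock: 7.57
tool_pos: [0.4151, -0.3411, 0.2413]
eef_rot: [0.949, 0.315, 0.003, 0.004]
contact_force: [0.3, 0.9, -0.7]
opening: 0.264
```

```bash
python3 - <<'E'
from h import *
st(); p=snapshot("wrist"); save(p,"w5.png"); p=snapshot("side"); save(p,"s5.png",(200,200,400,400),3)
E
```

```text
t 7.57 tcp [ 0.4151 -0.3411  0.2413] jaw-yaw deg -53.23 F [ 0.28  0.87 -0.66] M [-0.006  0.035  0.003] op 0.2638 q [ 0.85  0.56 -0.4   1.81  0.29  0.82 -0.62]
```

View pics/w5.png

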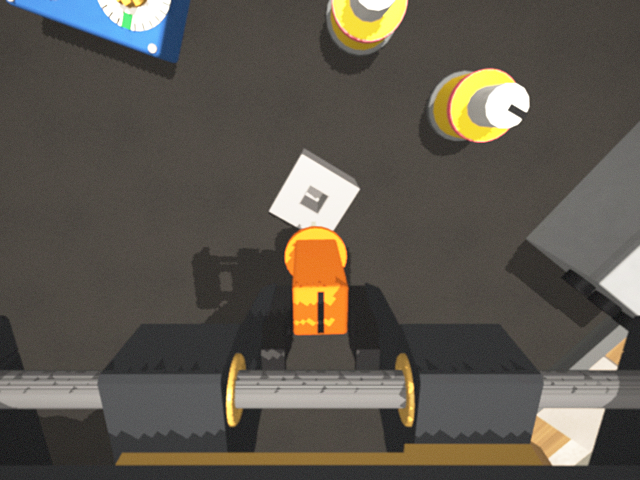

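View pics/s5.png

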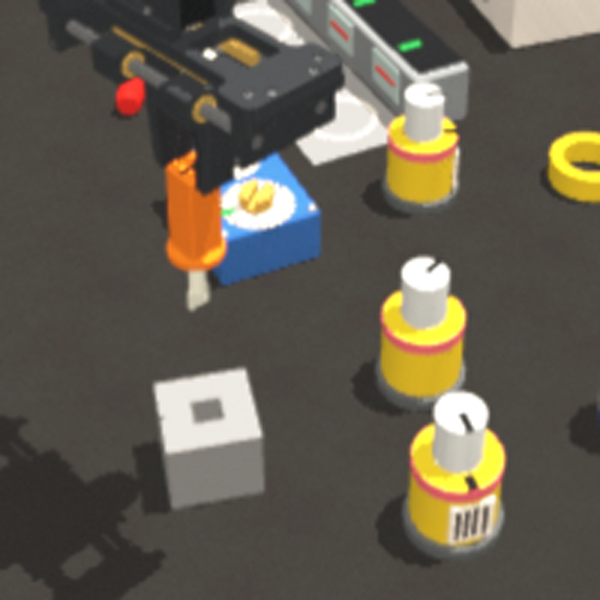

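Emit:
carry_out(
  linear=[
    [0.01, 0.035, 0],
    [0.02, 0.07, 0],
    [0.025, 0.105, 0],
    [0.03, 0.14, 0],
    [0.04, 0.175, 0],
    [0.045, 0.21, 0],
    [0.0507, 0.2271, 0],
    [0.0507, 0.2271, 0],
  ],
  roll=[0.08, 0.16, 0.24, 0.32, 0.4, 0.487, 0.487, 0.487],
)

```text
clock: 8.33
tool_pos: [0.4638, -0.1073, 0.2365]
eef_rot: [0.842, 0.539, 0.001, -0.001]
contact_force: [0.3, -0.6, -0.8]
opening: 0.263
```

```bash
python3 - <<'E'
from h import *
st(); p=snapshot("wrist"); save(p,"w6.png"); np.save("p6.npy",p,allow_pickle=True)
P,uv=cloud(p)
m1=(abs(P[:,0]-.46)<.12)&(abs(P[:,1]+.08)<.12)&(abs(P[:,2]-.05)<.005); print("tuner",m1.sum(),cv2.minAreaRect(P[m1][:,:2].astype(np.float32)))
E
```

```text
t 8.33 tcp [ 0.4638 -0.1073  0.2365] jaw-yaw deg -24.81 F [ 0.35 -0.56 -0.83] M [-0.057  0.013 -0.031] op 0.2634 q [ 0.49  0.51 -0.54  1.97  0.37  0.76 -0.7 ]
tuner 10764 ((0.45572134852409363, -0.08072376251220703), (0.08973722159862518, 0.13160483539104462), 17.85038185119629)
```

View pics/w6.png

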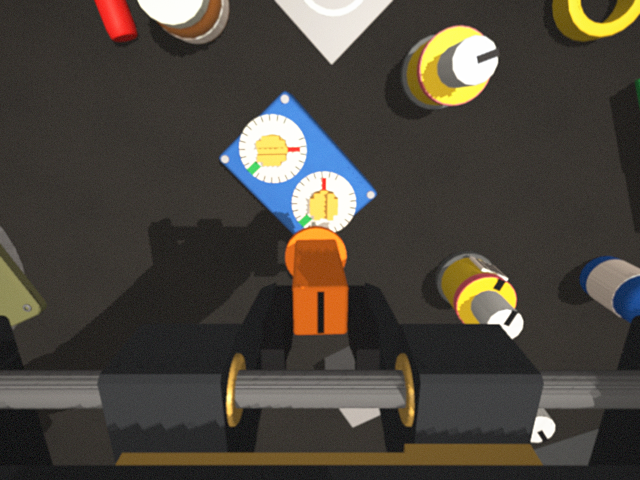

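Trimmer b (323,205) has a vertical pointer and its slot parallel to the blade. I'll zoom to refine the pointer and slot angle.

```bash
python3 - <<'E'
from h import *
p=np.load("p6.npy",allow_pickle=True).item()
save(p,"w6z.png",(215,85,385,235),4.5)
# red pointer centroid
hsv=cv2.cvtColor(p["img"],cv2.COLOR_RGB2HSV)
def col(lo,hi): return (hsv[...,0]>=lo)&(hsv[...,0]<=hi)&(hsv[...,1]>130)&(hsv[...,2]>100)
red=col(0,6)|col(174,180); grn=col(45,85)
C=np.array([.4557,-.0807]); t=np.radians(17.8); ey=np.array([-np.sin(t),np.cos(t)])
for n,s in(("a",1),("b",-1)):
    A=C+s*.035*ey
    for nm,M in(("red",red),("green",grn)):
        v,u=np.nonzero(M); X=atz(p,np.c_[u,v],.051)[:,:2]; k=(np.hypot(*(X-A).T)<.034)&(np.hypot(*(X-A).T)>.015)
        r=X[k].mean(0)-A; print(n,nm,k.sum(),np.degrees(np.arctan2(r[1],r[0])).round(1),np.hypot(*r).round(4))
E
```

```text
a red 40 -25.0 0.0198
a green 72 -162.1 0.0256
b red 40 68.0 0.0189
b green 62 -162.7 0.0256
```

View pics/w6z.png

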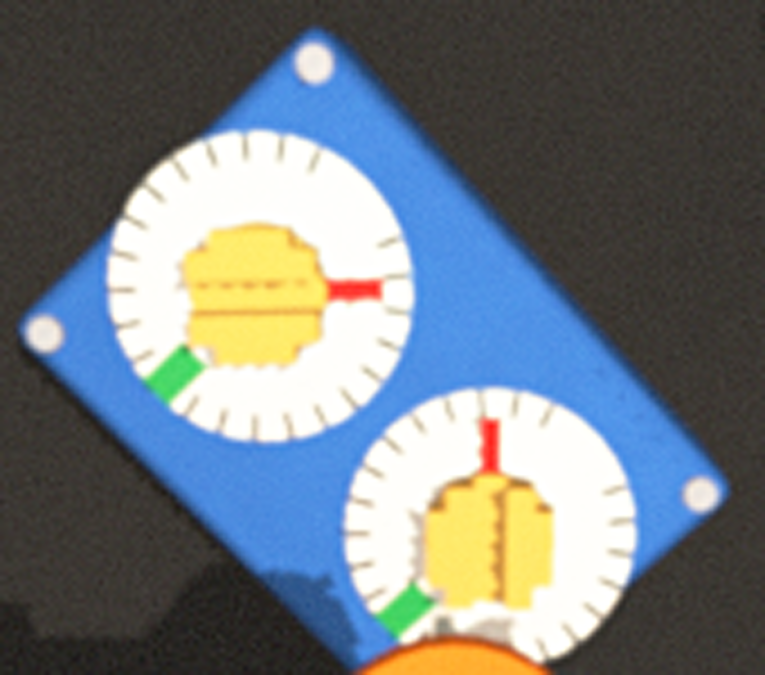

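Emit:
carry_out(
  linear=[
    [0.0026, -0.0067, -0.02],
    [0.0026, -0.0067, -0.04],
    [0.0026, -0.0067, -0.055],
    [0.0026, -0.0067, -0.063],
    [0.0026, -0.0067, -0.067],
    [0.0026, -0.0067, -0.068],
    [0.0026, -0.0067, -0.068],
  ],
  roll=[0.014, 0.014, 0.014, 0.014, 0.014, 0.014, 0.014],
)

```text
clock: 8.97
tool_pos: [0.4655, -0.1176, 0.1683]
eef_rot: [0.84, 0.543, 0.0, -0.001]
contact_force: [0.1, 0.5, -0.9]
opening: 0.264
```

```bash
python3 - <<'E'
from h import *
st(); p=snapshot("wrist"); save(p,"w7.png",(200,100,440,320),3); p=snapshot("side"); save(p,"s7.png",(230,200,330,300),6);p=snapshot("scene"); save(p,"c7.png",(260,140,360,240),6)
E
```

```text
t 8.97 tcp [ 0.4655 -0.1176  0.1683] jaw-yaw deg -24.26 F [ 0.09  0.5  -0.9 ] M [-0.016 -0.039 -0.047] op 0.2643 q [ 0.44  0.62 -0.46  2.04  0.48  0.59 -0.77]
```

View pics/w7.png

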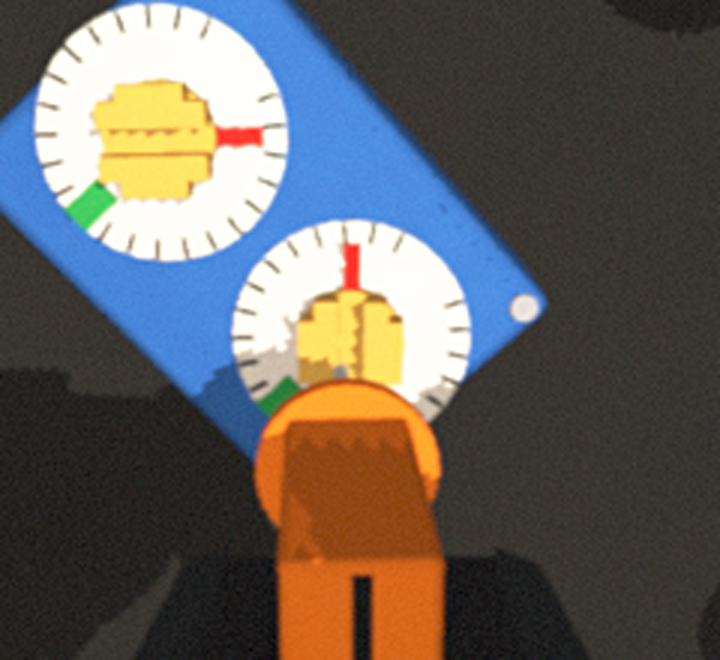

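View pics/s7.png

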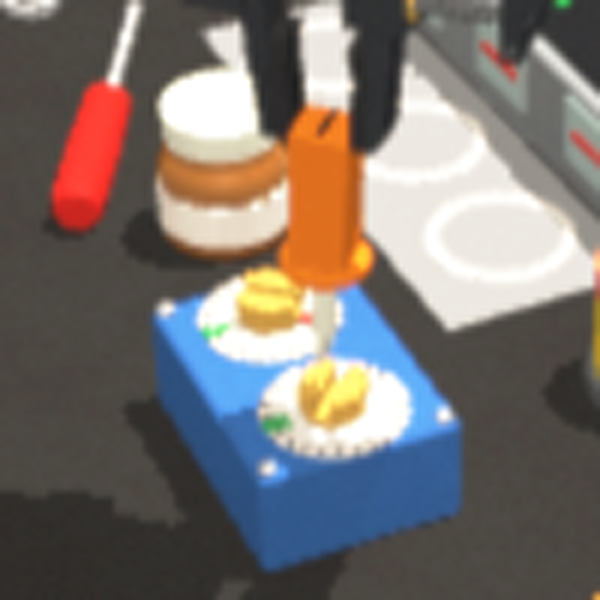

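View pics/c7.png

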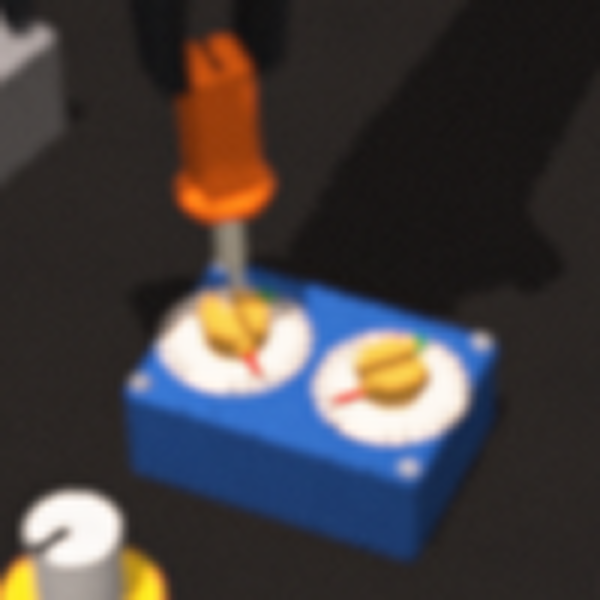

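Emit:
carry_out(
  linear=[
    [0.0009, 0.0036, 0],
    [0.0009, 0.0036, -0.004],
    [0.0009, 0.0036, -0.008],
    [0.0009, 0.0036, -0.01],
    [0.0009, 0.0036, -0.01],
    [0.0009, 0.0036, -0.01],
  ],
  roll=[0, 0, 0, 0, 0, 0],
)

```text
clock: 9.62
tool_pos: [0.4668, -0.1138, 0.1588]
eef_rot: [0.84, 0.543, 0.0, -0.0]
contact_force: [0.1, 0.2, -0.8]
opening: 0.266
```

```bash
python3 - <<'E'
from h import *
st(); p=snapshot("wrist"); save(p,"w8.png",(200,100,440,320),3); p=snapshot("side"); save(p,"s8.png",(230,200,330,300),6)
E
```

```text
t 9.62 tcp [ 0.4668 -0.1138  0.1588] jaw-yaw deg -24.23 F [ 0.07  0.15 -0.76] M [ 0.004  0.015 -0.061] op 0.2661 q [ 0.43  0.63 -0.45  2.05  0.49  0.57 -0.79]
```

View pics/w8.png

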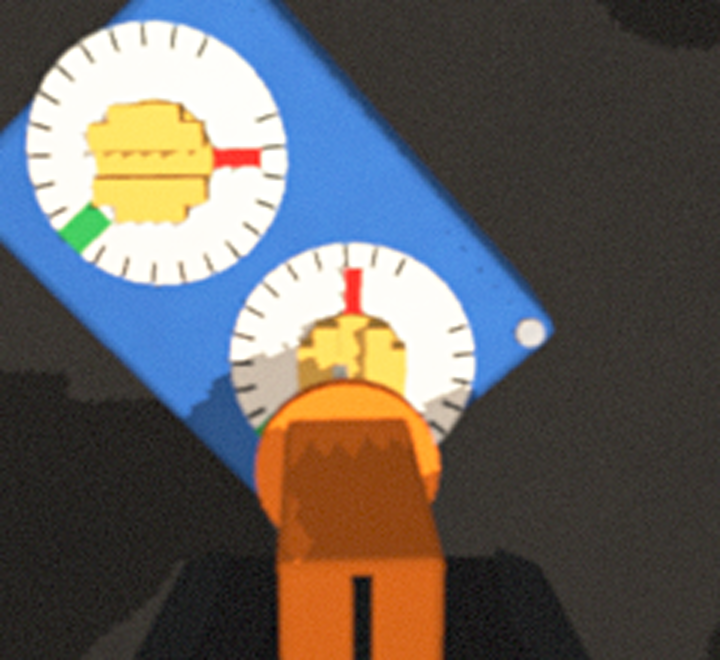

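View pics/s8.png

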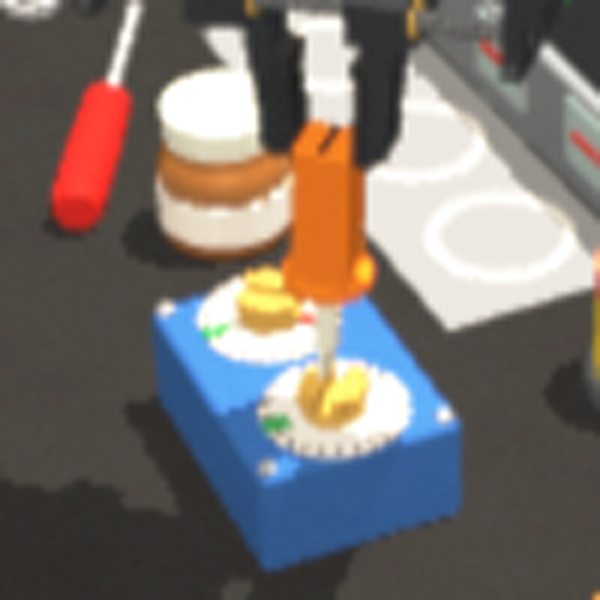

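```bash
python3 - <<'E'
from h import *
st()
w=snapshot("wrist"); s=snapshot("side"); c=snapshot("scene")
B=[.4664,-.1140,.065]; tcp=np.array(status.get_state()["tool_pos"]); tip=tcp-[0,0,.088]
for n,p in(("wrist",w),("side",s),("scene",c)):
    print(n,"slotB",proj(p,B).round(1),"tip",proj(p,tip).round(1),"flange",proj(p,tip+[0,0,.05]).round(1),"top",proj(p,tip+[0,0,.112]).round(1))
    for q in("tool","trim_b_slot"):
        print([(round(d["confidence"],2),np.round(d["pixel"],1)) for d in tip_of(p,q)])
# flange ellipse and top by depth in wrist
P,uv=cloud(w); m=np.hypot(P[:,0]-tip[0],P[:,1]-tip[1])<.03
for z0 in (.05,.112):
    k=m&(abs(P[:,2]-(tip[2]+z0))<.003); print(z0,k.sum(),cv2.minEnclosingCircle(P[k][:,:2].astype(np.float32)) if k.sum()>5 else 0, P[k][:,2].mean())
s2=cv2.resize(s["img"][225:275,260:310,::-1],None,fx=12,fy=12,interpolation=cv2.INTER_CUBIC); cv2.imwrite("pics/s9.png",s2)
E
```

```text
t 9.72 tcp [ 0.467  -0.1138  0.159 ] jaw-yaw deg -24.24 F [-0.27 -0.21 -0.98] M [ 0.027 -0.022  0.009] op 0.2663 q [ 0.43  0.63 -0.45  2.05  0.49  0.57 -0.79]
wrist slotB [[317.2 227.1]] tip [[317.9 229.1]] flange [[317.5 255.6]] top [[316.8 310.6]]
[(0.92, array([315.6, 228.5]))]
[(0.98, array([317.4, 227.1]))]
side slotB [[285.7 262.8]] tip [[285.8 260.8]] flange [[285.2 244.1]] top [[284.5 222.2]]
[(0.97, array([286.8, 261.9])), (0.52, array([287.4, 262.5]))]
[(0.47, array([286.9, 264.1]))]
scene slotB [[297.2 191.3]] tip [[297.  189.7]] flange [[296.3 174.2]] top [[295.4 153.4]]
[(0.81, array([297.8, 191.2])), (0.34, array([224.2, 205.1]))]
[(0.4, array([299.8, 191.6]))]
0.05 865 ((0.46568983793258667, -0.11415459215641022), 0.018186870962381363) 0.1203361823654938
0.112 3144 ((0.47259968519210815, -0.10546087473630905), 0.02546272799372673) 0.18225058722797904
```

View pics/s9.png

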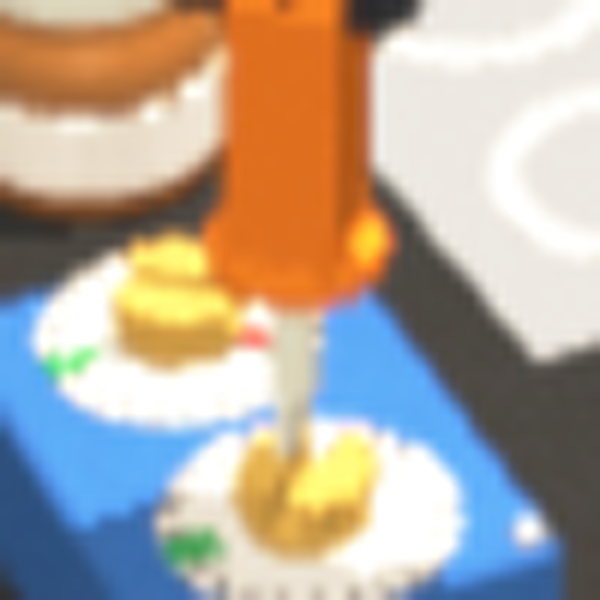

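Emit:
carry_out(
  linear=[
    [0.001, -0.0006, 0],
    [0.001, -0.0006, -0.003],
    [0.001, -0.0006, -0.006],
    [0.001, -0.0006, -0.009],
    [0.001, -0.0006, -0.012],
    [0.001, -0.0006, -0.012],
  ],
  roll=[0, 0, 0, 0, 0, 0],
)

```text
clock: 10.67
tool_pos: [0.4677, -0.1143, 0.1464]
eef_rot: [0.84, 0.543, 0.0, -0.0]
contact_force: [-0.1, 0.4, -0.1]
opening: 0.267
```

```bash
python3 - <<'E'
from h import *
st()
s=snapshot("side")
s2=cv2.resize(s["img"][225:275,260:310,::-1],None,fx=12,fy=12,interpolation=cv2.INTER_CUBIC); cv2.imwrite("pics/s10.png",s2)
E
```

```text
t 10.67 tcp [ 0.4677 -0.1143  0.1464] jaw-yaw deg -24.23 F [-0.1   0.41 -0.06] M [-0.098 -0.113 -0.04 ] op 0.2669 q [ 0.41  0.65 -0.43  2.06  0.51  0.54 -0.81]
```

View pics/s10.png

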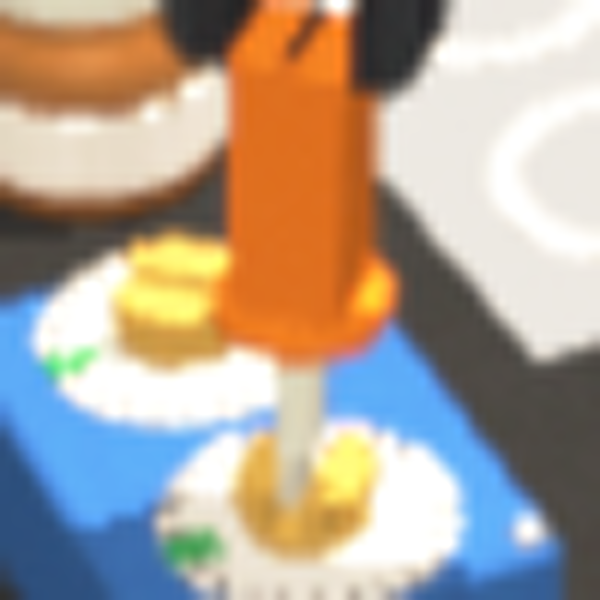

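Emit:
carry_out(
  linear=[
    [0, 0.0002, 0],
    [0, 0.0003, 0],
    [0, 0.0005, 0],
    [0, 0.0006, 0],
    [0, 0.0008, 0],
    [0, 0.0009, 0],
    [0, 0.001, 0],
    [0, 0.0012, 0],
  ],
  roll=[0.12, 0.24, 0.36, 0.48, 0.6, 0.72, 0.84, 0.96],
)

```text
clock: 11.38
tool_pos: [0.4687, -0.1123, 0.1469]
eef_rot: [0.492, 0.871, 0.001, -0.0]
contact_force: [0.5, 1.0, -1.8]
opening: 0.267
```

```bash
cat > pt.py <<'E'
from h import *
C=np.array([.4557,-.0807]); t=np.radians(17.8); ey=np.array([-np.sin(t),np.cos(t)])
def pointers(p):
    hsv=cv2.cvtColor(p["img"],cv2.COLOR_RGB2HSV)
    col=lambda lo,hi:(hsv[...,0]>=lo)&(hsv[...,0]<=hi)&(hsv[...,1]>130)&(hsv[...,2]>90)
    red=col(0,6)|col(174,180); grn=col(45,85)
    for n,s in(("a",1),("b",-1)):
        A=C+s*.035*ey
        for nm,M in(("red",red),("green",grn)):
            v,u=np.nonzero(M); 
            X=atz(p,np.c_[u,v],.051)[:,:2]; k=(np.hypot(*(X-A).T)<.032)&(np.hypot(*(X-A).T)>.0145)
            if k.sum()>2:
                r=X[k].mean(0)-A; print(n,nm,k.sum(),np.degrees(np.arctan2(r[1],r[0])).round(1),np.hypot(*r).round(4))
E
python3 - <<'E'
from pt import *
st()
s=snapshot("side"); w=snapshot("wrist"); c=snapshot("scene")
for p in(s,w,c): print("-"); pointers(p)
save(w,"w11.png")
a=cv2.resize(s["img"][225:275,260:310,::-1],None,fx=8,fy=8,interpolation=cv2.INTER_CUBIC)
b=cv2.resize(c["img"][170:220,280:330,::-1],None,fx=8,fy=8,interpolation=cv2.INTER_CUBIC); cv2.imwrite("pics/s11.png",np.hstack([a,b]))
E
```

```text
t 11.38 tcp [ 0.4687 -0.1123  0.1469] jaw-yaw deg 31.12 F [ 0.53  0.97 -1.77] M [ 0.449 -0.347 -0.034] op 0.2669 q [ 0.57  0.71 -0.7   2.05  0.75  0.66 -0.09]
-
b green 3 -165.4 0.0281
-
a red 80 -23.8 0.0195
a green 168 -163.1 0.0258
b red 85 105.4 0.0199
b green 131 -163.9 0.0258
-
b red 4 110.5 0.0225
```

View pics/s11.png

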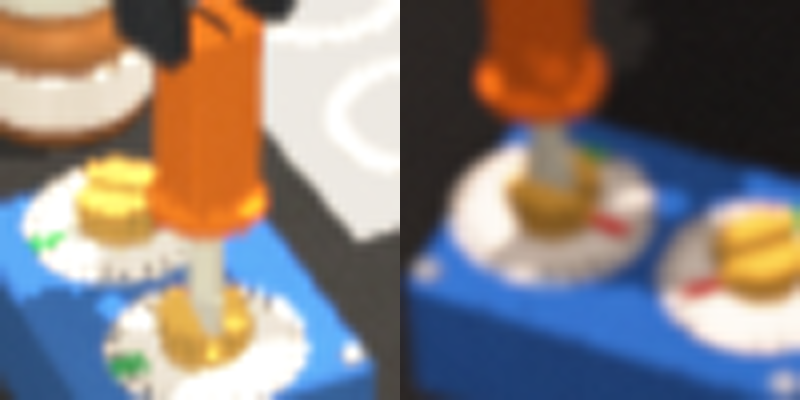

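View pics/w11.png

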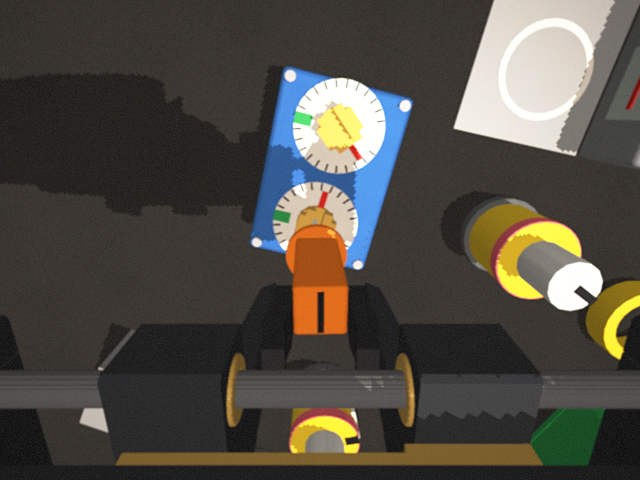

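Emit:
carry_out(
  linear=[
    [-0.0003, 0, 0],
    [-0.0005, 0, 0],
    [-0.0007, 0, 0],
    [-0.0009, 0, 0],
    [-0.0011, 0, 0],
    [-0.0013, 0, 0],
    [-0.0015, 0, 0],
    [-0.0017, 0, 0],
  ],
  roll=[0.12, 0.24, 0.36, 0.48, 0.6, 0.72, 0.84, 0.96],
)

```text
clock: 12.2
tool_pos: [0.4666, -0.1107, 0.1469]
eef_rot: [0.037, 0.999, 0.002, -0.001]
contact_force: [-0.3, 4.3, -0.1]
opening: 0.265
```

Emit:
carry_out(
  linear=[
    [-0.0001, 0, 0],
    [-0.0003, 0, 0],
    [-0.0005, 0, 0],
    [-0.0006, 0, 0],
    [-0.0006, 0, 0],
  ],
  roll=[0.12, 0.24, 0.36, 0.48, 0.48],
)

```text
clock: 12.62
tool_pos: [0.465, -0.1099, 0.1466]
eef_rot: [-0.202, 0.979, 0.003, -0.003]
contact_force: [-2.1, 2.6, 1.0]
opening: 0.264
```

```bash
python3 - <<'E'
from pt import *
st()
w=snapshot("wrist"); pointers(w)
save(w,"w12.png")
E
```

```text
t 12.62 tcp [ 0.465  -0.1099  0.1466] jaw-yaw deg 113.33 F [-2.08  2.55  0.96] M [ 0.816  0.41  -0.024] op 0.2644 q [ 0.75  0.84 -1.07  2.04  0.97  0.9   1.1 ]
a red 77 -22.6 0.0196
a green 137 -162.1 0.0261
b red 87 -174.3 0.0202
b green 121 -162.0 0.0263
```

View pics/w12.png

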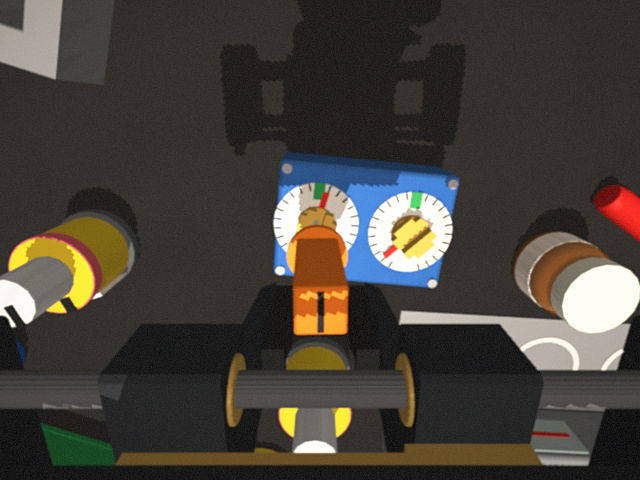

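Emit:
carry_out(
  linear=[
    [-0.0002, -0.0003, 0],
    [-0.0004, -0.0006, 0],
    [-0.0004, -0.0006, 0],
    [-0.0004, -0.0006, 0],
  ],
  roll=[0.11, 0.21, 0.21, 0.21],
)

```text
clock: 13.0
tool_pos: [0.4641, -0.1104, 0.1465]
eef_rot: [-0.299, 0.954, 0.003, -0.003]
contact_force: [-2.7, 1.2, 2.7]
opening: 0.267
```

```bash
python3 - <<'E'
from pt import *
st()
w=snapshot("wrist"); pointers(w)
save(w,"w13.png",(250,140,480,300),3.4)
E
```

```text
t 13.00 tcp [ 0.4641 -0.1104  0.1465] jaw-yaw deg 124.76 F [-2.73  1.21  2.71] M [ 0.875  0.465 -0.04 ] op 0.2673 q [ 0.77  0.86 -1.11  2.04  0.99  0.93  1.28]
a red 69 -22.7 0.0194
a green 123 -161.7 0.0262
b red 86 -163.0 0.02
b green 62 -162.5 0.0289
```

View pics/w13.png

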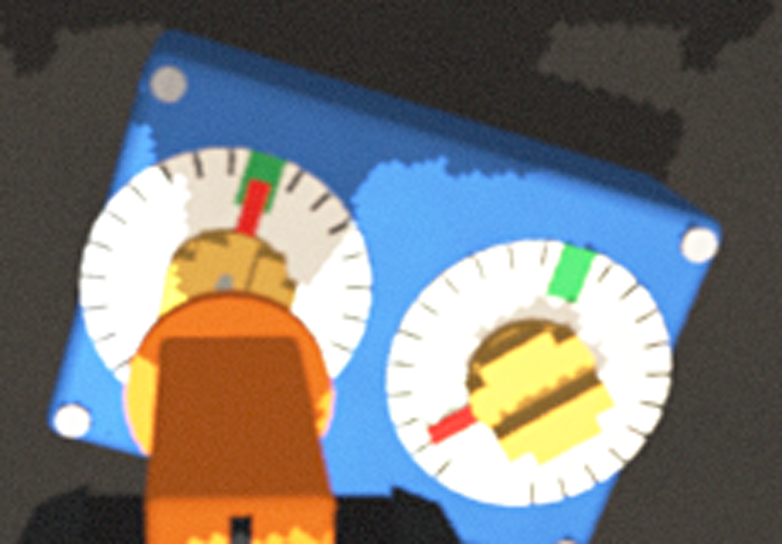

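Emit:
carry_out(
  linear=[
    [0.0006, -0.001, 0],
    [0.001, -0.0015, 0],
    [0.001, -0.0015, 0.003],
    [0.001, -0.0015, 0.01],
    [0.001, -0.0015, 0.025],
    [0.001, -0.0015, 0.045],
    [0.001, -0.0015, 0.06],
    [0.001, -0.0015, 0.06],
  ],
  roll=[-0.06, -0.1, -0.1, -0.1, -0.1, -0.1, -0.1, -0.1],
)

```text
clock: 13.72
tool_pos: [0.4676, -0.1126, 0.2096]
eef_rot: [-0.25, 0.968, 0.001, -0.0]
contact_force: [1.2, 0.3, -0.2]
opening: 0.265
```

```bash
python3 - <<'E'
from pt import *
st()
w=snapshot("wrist"); pointers(w)
save(w,"w14.png")
tcp=np.array(status.get_state()["tool_pos"]);tip=tcp-[0,0,.088]
P,uv=cloud(w); m=np.hypot(P[:,0]-tip[0],P[:,1]-tip[1])<.03
k=m&(abs(P[:,2]-(tip[2]+.05))<.003); print(k.sum(),cv2.minEnclosingCircle(P[k][:,:2].astype(np.float32)), P[k][:,2].mean())
for q in("tool",): print([(round(d["confidence"],2),atz(w,d["pixel"],tip[2]).round(4)) for d in tip_of(w,q)])
s=snapshot("side");c=snapshot("scene")
for p in(s,c): print("pred",proj(p,tip).round(1),[(round(d["confidence"],2),np.round(d["pixel"],1)) for d in tip_of(p,"tool")])
u,v=proj(s,tip+[0,0,.05])[0].astype(int);a=cv2.resize(s["img"][v-30:v+30,u-30:u+30,::-1],None,fx=6,fy=6,interpolation=cv2.INTER_CUBIC)
u,v=proj(c,tip+[0,0,.05])[0].astype(int);b=cv2.resize(c["img"][v-30:v+30,u-30:u+30,::-1],None,fx=6,fy=6,interpolation=cv2.INTER_CUBIC); cv2.imwrite("pics/s14.png",np.hstack([a,b]))
E
```

```text
t 13.72 tcp [ 0.4676 -0.1126  0.2096] jaw-yaw deg 118.98 F [ 1.22  0.3  -0.17] M [ 0.104 -0.165 -0.005] op 0.2653 q [ 0.82  0.76 -1.18  1.97  0.85  1.02  1.31]
a red 44 -23.7 0.0193
a green 80 -162.0 0.0262
b red 54 -162.0 0.0189
b green 38 -162.4 0.029
872 ((0.4706512987613678, -0.11546913534402847), 0.018249578773975372) 0.1706413291061146
[(0.78, array([[ 0.4739, -0.1173,  0.12  ]]))]
pred [[285.1 244.3]] [(0.77, array([285. , 245.7])), (0.25, array([349.3, 308. ]))]
pred [[296.7 174.6]] [(0.65, array([296.5, 174.6])), (0.49, array([323.5, 196.7])), (0.45, array([477.9, 291.4]))]
```

View pics/w14.png

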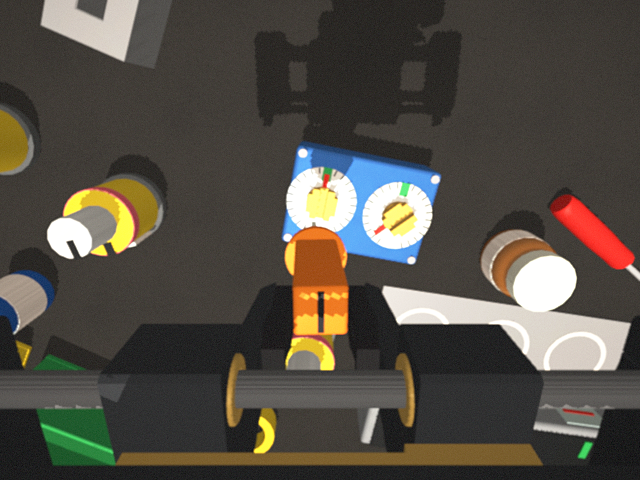

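View pics/s14.png

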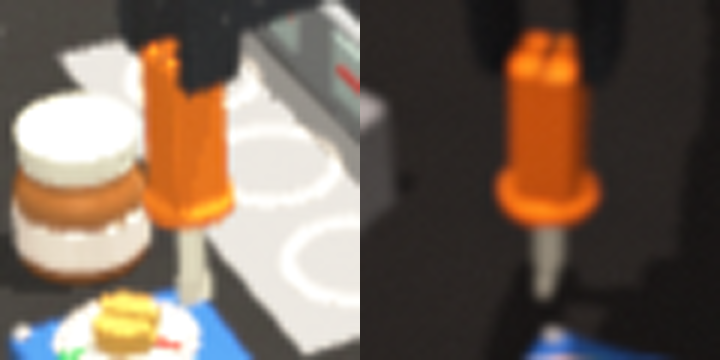

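```bash
python3 - <<'E'
from pt import *
S=st()
w=snapshot("wrist"); T=np.array(w["world_from_camera"]); 
P,uv=cloud(w)
m1=(abs(P[:,0]-.46)<.12)&(abs(P[:,1]+.08)<.12)&(abs(P[:,2]-.05)<.005); print("tuner",m1.sum(),cv2.minAreaRect(P[m1][:,:2].astype(np.float32)))
from scipy.spatial.transform import Rotation as R
for S,T in((S,T),):
    q=R.from_quat(S["eef_rot"]); print("cam in tool",q.inv().apply(T[:3,3]-S["tool_pos"]).round(4), (q.inv()*R.from_matrix(T[:3,:3])).as_rotvec().round(4), "tilt deg",np.degrees(np.arccos(-q.as_matrix()[2,2])))
p=np.load("p6.npy",allow_pickle=True).item(); T=np.array(p["world_from_camera"]); print(T.round(4))
tcp=np.array(status.get_state()["tool_pos"])
for z0,z1 in((.159,.163),(.168,.173)): # flange layers rel
    pass
# handle side faces: fit axis of handle using points between
m=np.hypot(P[:,0]-tcp[0],P[:,1]-tcp[1])<.04
Q=P[m&(P[:,2]>.175)&(P[:,2]<.232)]
yaw=np.radians(S["eef_rot"][0]*0+118.98); J=np.array([np.cos(yaw),np.sin(yaw)]); X=np.array([np.cos(yaw+np.pi/2),np.sin(yaw+np.pi/2)])
for a in np.arange(.175,.235,.01):
    k=Q[(Q[:,2]>a)&(Q[:,2]<a+.01)][:,:2]-tcp[:2]
    if len(k)>5: print(round(a,3),len(k),"jaw range",np.percentile(k@J,[2,98]).round(4),"x range",np.percentile(k@X,[2,98]).round(4))
E
```

```text
t 14.02 tcp [ 0.4647 -0.1124  0.2057] jaw-yaw deg 119.06 F [ 0.02  0.4  -0.16] M [ 0.122 -0.133  0.022] op 0.2653 q [ 0.82  0.77 -1.17  1.98  0.85  1.01  1.31]
tuner 10969 ((0.4549795985221863, -0.08017789572477341), (0.08973567932844162, 0.13147969543933868), 17.78813362121582)
cam in tool [ 0.082  -0.0014 -0.1636] [-0.2524 -0.2536  1.5566] tilt deg 0.5571910854529003
[[ 0.9074 -0.399  -0.1317  0.4994]
 [-0.4202 -0.8617 -0.2844 -0.0339]
 [ 0.      0.3134 -0.9496  0.4004]
 [ 0.      0.      0.      1.    ]]
0.175 271 jaw range [-0.0148  0.0079] x range [0.0093 0.0112]
0.185 325 jaw range [-0.0142  0.0082] x range [0.0097 0.0113]
0.195 372 jaw range [-0.0141  0.0085] x range [0.0092 0.0112]
0.205 443 jaw range [-0.0134  0.009 ] x range [0.0096 0.0111]
0.215 601 jaw range [-0.0209  0.0169] x range [0.008  0.0111]
0.225 3298 jaw range [-0.0223  0.019 ] x range [-0.0119  0.0106]
```

Emit:
carry_out(
  linear=[
    [-0.003, 0.01, 0],
    [-0.005, 0.02, 0],
    [-0.008, 0.03, 0],
    [-0.01, 0.04, -0.005],
    [-0.013, 0.05, -0.015],
    [-0.016, 0.06, -0.025],
    [-0.018, 0.069, -0.03],
    [-0.018, 0.069, -0.03],
  ],
  roll=[-0.12, -0.24, -0.36, -0.48, -0.6, -0.72, -0.84, -0.914],
)

```text
clock: 14.73
tool_pos: [0.4456, -0.0413, 0.1748]
eef_rot: [0.203, 0.979, 0.005, -0.003]
contact_force: [0.2, 1.3, -0.1]
opening: 0.266
```

Emit:
carry_out(
  linear=[
    [0, 0, 0],
    [0, 0, 0],
  ],
  roll=[0, 0],
)

```text
clock: 14.9
tool_pos: [0.4453, -0.041, 0.1745]
eef_rot: [0.202, 0.979, 0.005, -0.004]
contact_force: [-1.2, -0.4, -1.0]
opening: 0.266
```

```bash
cat > al.py <<'E'
from pt import *
def main(n,A):
    S=st(); w=snapshot("wrist"); s=snapshot("side"); c=snapshot("scene")
    tcp=np.array(S["tool_pos"]); tip=tcp-[0,0,.088]
    for nm,p in(("wrist",w),("side",s),("scene",c)):
        r=[(round(d["confidence"],2),np.round(d["pixel"],1),atz(p,d["pixel"],tip[2])[0][:2].round(4)) for d in tip_of(p,"tool")[:1]]
        print(nm,"pred tip",proj(p,tip)[0].round(1),"slot",proj(p,A)[0].round(1),r)
        r=[(round(d["confidence"],2),np.round(d["pixel"],1),atz(p,d["pixel"],.065)[0][:2].round(4)) for d in tip_of(p,"trim_a_slot")[:2]]; print("   slots",r)
    pointers(w)
    save(w,"w%d.png"%n)
    ims=[]
    for p,k in((s,30),(c,30),(w,40)):
        u,v=proj(p,np.array(A)+[0,0,.02])[0].astype(int); ims.append(cv2.resize(p["img"][v-k:v+k,u-k:u+k,::-1],(390,390),interpolation=cv2.INTER_CUBIC))
    cv2.imwrite("pics/s%d.png"%n,cv2.resize(np.hstack(ims[:2]),None,fx=1,fy=1)); cv2.imwrite("pics/z%d.png"%n,cv2.resize(ims[2],None,fx=1.5,fy=1.5))
E
python3 -c "
from al import *
main(15,[.4448,-.0473,.065])"
```

```text
t 14.90 tcp [ 0.4453 -0.041   0.1745] jaw-yaw deg 66.74 F [-1.16 -0.36 -1.05] M [-0.043 -0.159 -0.023] op 0.2656 q [ 0.54  0.67 -0.88  2.11  0.78  0.74  0.31]
wrist pred tip [319.8 228.4] slot [311.9 222.5] [(0.65, array([315.1, 230. ]), array([ 0.4451, -0.0446]))]
   slots [(0.94, array([309.1, 223.6]), array([ 0.4448, -0.0497]))]
side pred tip [274.6 239.3] slot [275.  247.6] [(0.91, array([275.3, 240.8]), array([ 0.4465, -0.0477]))]
   slots [(0.68, array([276.4, 248.9]), array([ 0.448 , -0.0534]))]
scene pred tip [325.4 194.2] slot [323.4 199.4] [(0.6, array([323.7, 192.7]), array([ 0.444 , -0.0474]))]
   slots [(0.44, array([326. , 196.7]), array([ 0.4335, -0.0488]))]
a green 109 -163.5 0.026
b red 67 -161.7 0.02
b green 55 -164.8 0.0279
```

View pics/s15.png

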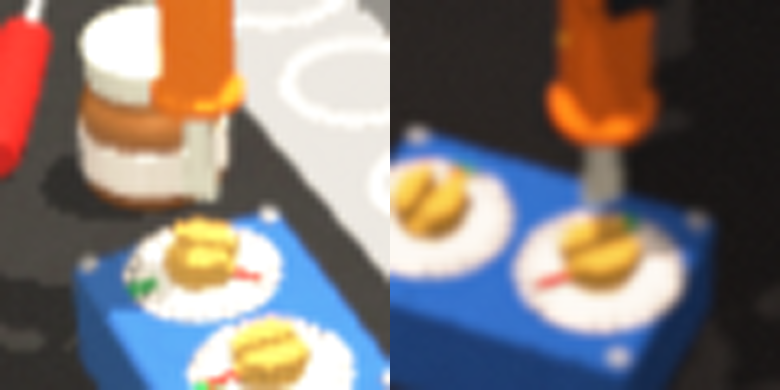

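View pics/w15.png

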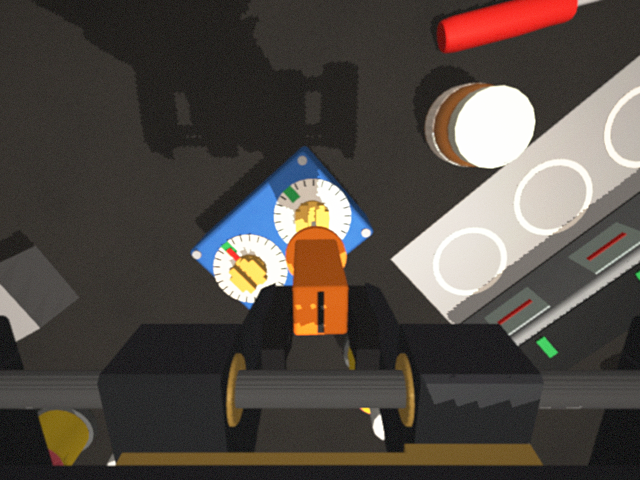

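View pics/z15.png

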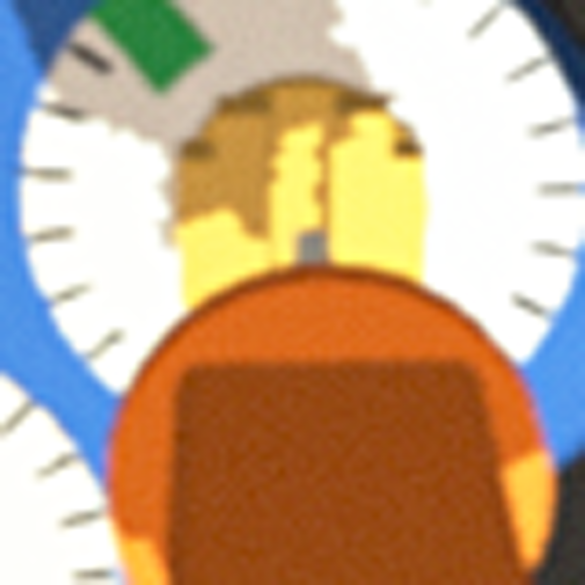

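Emit:
carry_out(
  linear=[
    [0.0011, -0.0024, -0.005],
    [0.0011, -0.0024, -0.012],
    [0.0011, -0.0024, -0.016],
    [0.0011, -0.0024, -0.016],
    [0.0011, -0.0024, -0.016],
  ],
  roll=[0, 0, 0, 0, 0],
)

```text
clock: 15.77
tool_pos: [0.4464, -0.0438, 0.1584]
eef_rot: [0.203, 0.979, 0.005, -0.004]
contact_force: [0.3, -0.3, 0.4]
opening: 0.266
```

```bash
python3 -c "
from al import *
main(16,[.4448,-.0473,.065])"
```

```text
t 15.77 tcp [ 0.4464 -0.0438  0.1584] jaw-yaw deg 66.58 F [ 0.25 -0.3   0.39] M [ 0.012 -0.153  0.013] op 0.2663 q [ 0.53  0.7  -0.85  2.12  0.82  0.7   0.28]
wrist pred tip [319.8 228.4] slot [314.5 226.1] [(0.92, array([313.8, 229.6]), array([ 0.4455, -0.0481]))]
   slots [(0.69, array([312.5, 225.9]), array([ 0.4441, -0.0486]))]
side pred tip [275.4 245.1] slot [275.  247.6] [(0.52, array([275.5, 246.3]), array([ 0.4463, -0.0492]))]
   slots [(0.48, array([277. , 246.5]), array([ 0.4503, -0.0431]))]
scene pred tip [324.1 198.8] slot [323.4 199.4] [(0.73, array([312.2, 215.2]), array([ 0.5058, -0.0285]))]
   slots [(0.48, array([324. , 196.8]), array([ 0.437 , -0.0522]))]
a green 124 -163.2 0.0261
b red 80 -161.5 0.02
b green 62 -164.8 0.0281
```

View pics/s16.png

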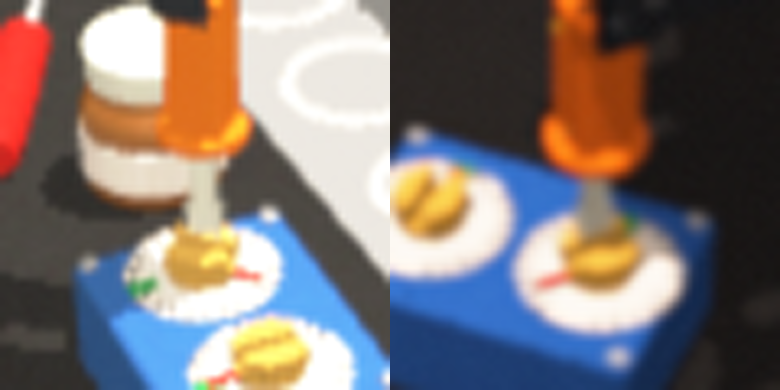

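View pics/z16.png

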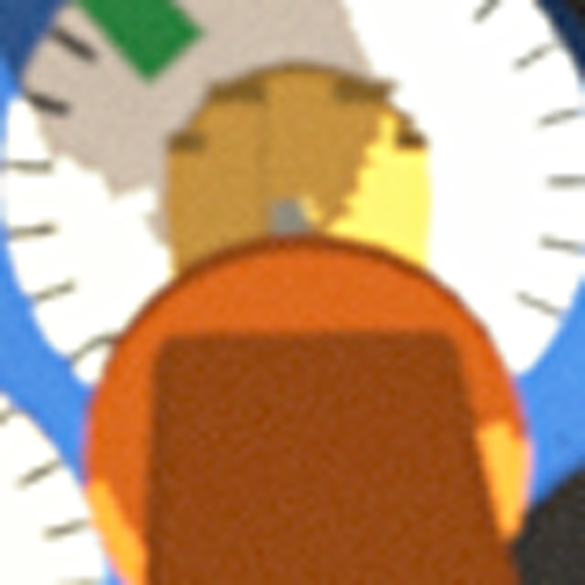

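Emit:
carry_out(
  linear=[
    [0.0003, 0.0006, -0.001],
    [0.0003, 0.0006, -0.004],
    [0.0003, 0.0006, -0.007],
    [0.0003, 0.0006, -0.01],
    [0.0003, 0.0006, -0.012],
    [0.0003, 0.0006, -0.012],
  ],
  roll=[0, 0, 0, 0, 0, 0],
)

```text
clock: 16.72
tool_pos: [0.4467, -0.0433, 0.1464]
eef_rot: [0.203, 0.979, 0.005, -0.004]
contact_force: [-0.7, 0.2, -1.0]
opening: 0.267
```

```bash
python3 - <<'E'
from pt import *
st(); c=snapshot("scene"); s=snapshot("side"); ims=[]
for p in(s,c):
    u,v=proj(p,[.4448,-.0473,.085])[0].astype(int); ims.append(cv2.resize(p["img"][v-30:v+30,u-30:u+30,::-1],(390,390),interpolation=cv2.INTER_CUBIC))
cv2.imwrite("pics/s17.png",np.hstack(ims))
E
```

```text
t 16.72 tcp [ 0.4467 -0.0433  0.1464] jaw-yaw deg 66.58 F [-0.67  0.16 -0.98] M [ 0.016 -0.169  0.068] op 0.2673 q [ 0.51  0.72 -0.83  2.13  0.86  0.68  0.25]
```

View pics/s17.png

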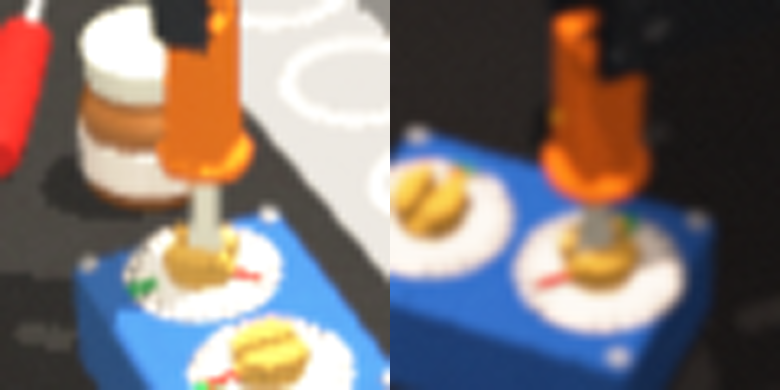

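Emit:
carry_out(
  linear=[
    [0.0005, -0.0002, 0],
    [0.0009, -0.0005, 0],
    [0.0013, -0.0009, 0],
    [0.0017, -0.0013, 0],
    [0.002, -0.0017, 0],
    [0.0022, -0.0022, 0],
    [0.0024, -0.0026, 0],
    [0.0026, -0.0032, 0],
  ],
  roll=[-0.12, -0.24, -0.36, -0.48, -0.6, -0.72, -0.84, -0.96],
)

```text
clock: 17.48
tool_pos: [0.4489, -0.0467, 0.1467]
eef_rot: [0.634, 0.773, 0.005, -0.001]
contact_force: [-1.5, -0.6, -0.9]
opening: 0.264
```

```bash
python3 - <<'E'
from pt import *
S=st(); w=snapshot("wrist"); pointers(w); save(w,"w18.png",(230,130,450,300),3.5)
x,y=S["tool_pos"][:2]; print("tcp-A mm",(x-.4448)*1e3,(y+.0473)*1e3)
E
```

```text
t 17.48 tcp [ 0.4489 -0.0467  0.1467] jaw-yaw deg 11.24 F [-1.51 -0.58 -0.87] M [-0.149  0.197  0.068] op 0.2643 q [ 0.36  0.65 -0.56  2.14  0.67  0.53 -0.5 ]
a green 127 -164.2 0.0257
b red 3 -145.1 0.0112
tcp-A mm 4.138491008959965 0.5814180440664035
```

View pics/w18.png

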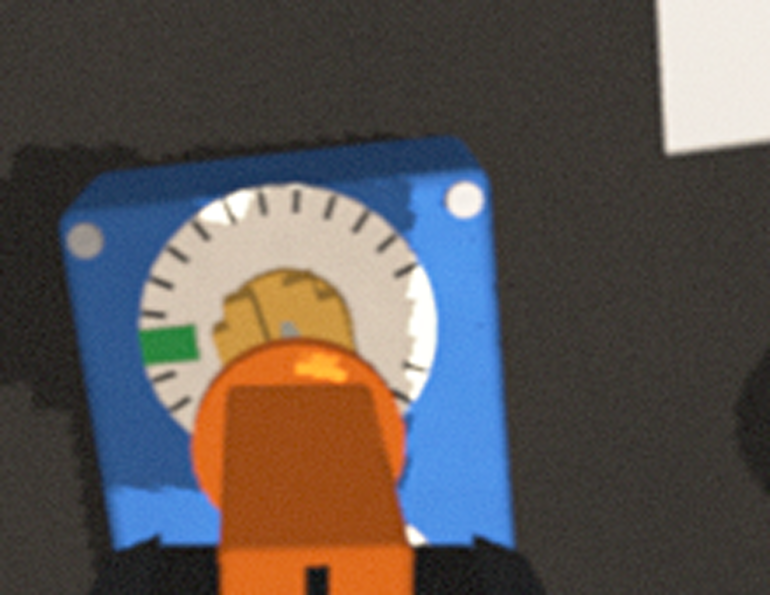

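Emit:
carry_out(
  linear=[
    [0.0002, -0.0002, 0],
    [0.0003, -0.0008, 0],
    [0.0002, -0.0013, 0],
    [0.0001, -0.0018, 0],
    [-0.0001, -0.0023, 0],
    [-0.0003, -0.0028, 0],
    [-0.0006, -0.0032, 0],
    [-0.001, -0.0036, 0],
  ],
  roll=[-0.12, -0.24, -0.36, -0.48, -0.6, -0.72, -0.84, -0.96],
)

```text
clock: 18.2
tool_pos: [0.447, -0.0502, 0.1467]
eef_rot: [0.921, 0.389, 0.004, 0.001]
contact_force: [-1.8, -0.1, -1.1]
opening: 0.264
```

```bash
python3 - <<'E'
from pt import *
S=st(); w=snapshot("wrist"); pointers(w); save(w,"w19.png",(230,130,450,300),3.5)
x,y=S["tool_pos"][:2]; print("tcp-A mm",(x-.4448)*1e3,(y+.0473)*1e3)
c=snapshot("scene");u,v=proj(c,[.4448,-.0473,.065])[0].astype(int); cv2.imwrite("pics/c19.png",cv2.resize(c["img"][v-30:v+30,u-30:u+30,::-1],(390,390),interpolation=cv2.INTER_CUBIC))
E
```

```text
t 18.20 tcp [ 0.447  -0.0502  0.1467] jaw-yaw deg -44.21 F [-1.81 -0.1  -1.14] M [0.016 0.426 0.041] op 0.2644 q [ 0.19  0.61 -0.27  2.16  0.39  0.42 -1.17]Traceback (most recent call last):
  File "<stdin>", line 2, in <module>
  File "pt.py", line 11, in pointers
    X=atz(p,np.c_[u,v],.051)[:,:2]; k=(np.hypot(*(X-A).T)<.032)&(np.hypot(*(X-A).T)>.0145)
      ~~~^^^^^^^^^^^^^^^^^^^
  File "h.py", line 8, in atz
    s=slopes(p,px); T=np.array(p["world_from_camera"]); d=np.c_[s,np.ones(len(s))]@T[:3,:3].T; o=T[:3,3]
  File "h.py", line 6, in slopes
    return cv2.undistortPoints(px,K(p),np.array([p["k1"],0,0,0.]))[:,0]
           ~~~~~~~~~~~~~~~~~~~^^^^^^^^^^^^^^^^^^^^^^^^^^^^^^^^^^^^
cv2.error: OpenCV(4.12.0) /io/opencv/modules/calib3d/src/undistort.dispatch.cpp:347: error: (-215:Assertion failed) CV_IS_MAT(_src) && CV_IS_MAT(_dst) && (_src->rows == 1 || _src->cols == 1) && (_dst->rows == 1 || _dst->cols == 1) && _src->cols + _src->rows - 1 == _dst->rows + _dst->cols - 1 && (CV_MAT_TYPE(_src->type) == CV_32FC2 || CV_MAT_TYPE(_src->type) == CV_64FC2) && (CV_MAT_TYPE(_dst->type) == CV_32FC2 || CV_MAT_TYPE(_dst->type) == CV_64FC2) in function 'cvUndistortPointsInternal'
```

Emit:
carry_out(
  linear=[
    [0.0004, -0.0005, 0],
    [0.0001, -0.0008, 0],
    [-0.0003, -0.0011, 0],
    [-0.0008, -0.0013, 0],
    [-0.0013, -0.0014, 0],
    [-0.0015, -0.0015, 0],
    [-0.0015, -0.0015, 0],
  ],
  roll=[-0.12, -0.24, -0.36, -0.48, -0.6, -0.65, -0.65],
)

```text
clock: 18.83
tool_pos: [0.4448, -0.0512, 0.1467]
eef_rot: [0.997, 0.074, 0.003, 0.002]
contact_force: [-1.1, 0.1, 0.7]
opening: 0.263
```

```bash
sed -i 's/            v,u=np.nonzero(M); $/            v,u=np.nonzero(M)\n            if len(u)==0: continue/' pt.py; python3 - <<'E'
from pt import *
S=st(); w=snapshot("wrist"); pointers(w); save(w,"w19.png",(230,130,450,300),3.5)
x,y=S["tool_pos"][:2]; print("tcp-A mm",(x-.4448)*1e3,(y+.0473)*1e3)
for nm in("side","scene"):
    c=snapshot(nm);pointers(c)
    u,v=proj(c,[.4448,-.0473,.065])[0].astype(int); cv2.imwrite("pics/%s19.png"%nm,cv2.resize(c["img"][v-25:v+25,u-25:u+25,::-1],(500,500),interpolation=cv2.INTER_CUBIC))
E
```

```text
t 18.83 tcp [ 0.4448 -0.0512  0.1467] jaw-yaw deg -81.52 F [-1.13  0.08  0.72] M [0.065 0.453 0.053] op 0.2629 q [ 0.07  0.6  -0.09  2.17  0.16  0.38 -1.58]
b red 64 -162.4 0.0216
b green 50 -164.7 0.0281
tcp-A mm -0.002537348577080767 -3.9385485852059117
b red 3 -171.7 0.0197
```

View pics/w19.png

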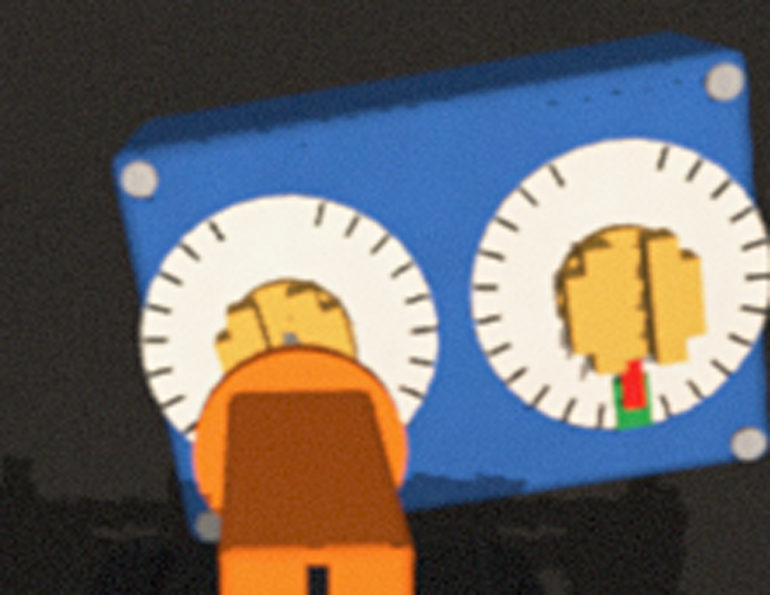

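View pics/side19.png

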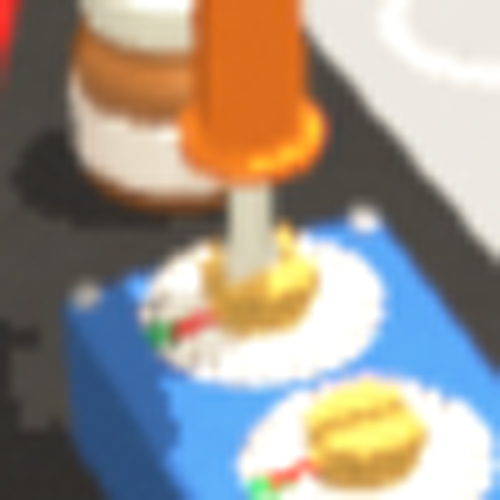

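Emit:
carry_out(
  linear=[
    [0.0004, -0.0002, 0],
    [0.0004, -0.0002, 0],
    [0.0004, -0.0002, 0.005],
    [0.0004, -0.0002, 0.02],
    [0.0004, -0.0002, 0.04],
    [-0.01, -0.0002, 0.06],
    [-0.02, -0.0002, 0.06],
    [-0.02, -0.0002, 0.06],
  ],
  roll=[0.08, 0.14, 0.14, 0.14, 0.14, 0.14, 0.14, 0.14],
)

```text
clock: 19.65
tool_pos: [0.4243, -0.0519, 0.2079]
eef_rot: [0.99, 0.143, 0.004, 0.002]
contact_force: [-0.7, -0.2, -0.1]
opening: 0.267
```

Emit:
carry_out(
  linear=[
    [-0.03, 0, 0],
    [-0.045, 0, 0.02],
    [-0.045, 0, 0.02],
    [-0.045, 0, 0.02],
  ],
  roll=[0, 0, 0, 0],
)

```text
clock: 19.98
tool_pos: [0.3804, -0.0519, 0.2284]
eef_rot: [0.99, 0.143, 0.005, 0.003]
contact_force: [-0.2, 0.1, 0.6]
opening: 0.264
```

```bash
python3 - <<'E'
from pt import *
S=st(); w=snapshot("wrist"); pointers(w); save(w,"w20.png")
E
```

```text
t 19.98 tcp [ 0.3804 -0.0519  0.2284] jaw-yaw deg -73.54 F [-0.22  0.09  0.59] M [-0.052 -0.067  0.003] op 0.2637 q [ 0.15  0.37 -0.2   2.24  0.15  0.53 -1.44]
a red 45 -155.4 0.0204
a green 56 -164.2 0.0268
b red 53 -162.2 0.0202
b green 34 -163.4 0.0286
```

View pics/w20.png

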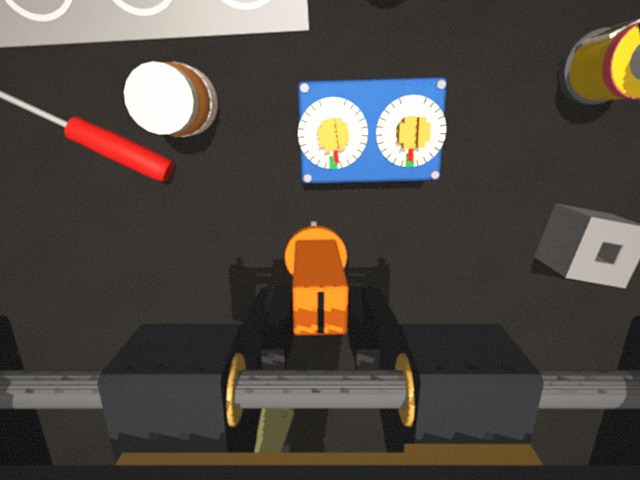

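Emit:
carry_out(
  linear=[
    [0.03, 0.0006, 0],
    [0.055, 0.0006, 0],
    [0.0662, 0.0006, -0.015],
    [0.0662, 0.0006, -0.04],
    [0.0662, 0.0006, -0.06],
    [0.0662, 0.0006, -0.07],
    [0.0662, 0.0006, -0.07],
    [0.0662, 0.0006, -0.07],
  ],
  roll=[0.06, 0.12, 0.13, 0.13, 0.13, 0.13, 0.13, 0.13],
)

```text
clock: 20.7
tool_pos: [0.448, -0.051, 0.1571]
eef_rot: [0.978, 0.207, 0.005, 0.002]
contact_force: [-0.3, 0.7, 0.5]
opening: 0.266
```

```bash
python3 -c "
from al import *
main(21,[.4448,-.0473,.065])"
```

```text
t 20.70 tcp [ 0.448  -0.051   0.1571] jaw-yaw deg -66.06 F [-0.31  0.68  0.46] M [ 0.011 -0.038 -0.054] op 0.2659 q [ 0.12  0.58 -0.18  2.15  0.24  0.42 -1.4 ]
wrist pred tip [317.4 231.5] slot [311.  231.6] [(0.81, array([312.7, 228.3]), array([ 0.4488, -0.0469]))]
   slots [(0.82, array([310.7, 233.2]), array([ 0.4436, -0.0476]))]
side pred tip [276.2 247. ] slot [275.  247.6] [(0.57, array([277.3, 246.8]), array([ 0.4507, -0.0503]))]
   slots [(0.62, array([274.1, 247. ]), array([ 0.4428, -0.0443])), (0.31, array([302.8, 222.1]), array([0.5299, 0.0636]))]
scene pred tip [321.4 198.1] slot [323.4 199.4] [(0.84, array([324.9, 199. ]), array([ 0.4446, -0.0428]))]
   slots [(0.49, array([325.7, 196.8]), array([ 0.4343, -0.0491]))]
b red 55 -161.8 0.0217
b green 46 -165.1 0.0279
```

View pics/z21.png

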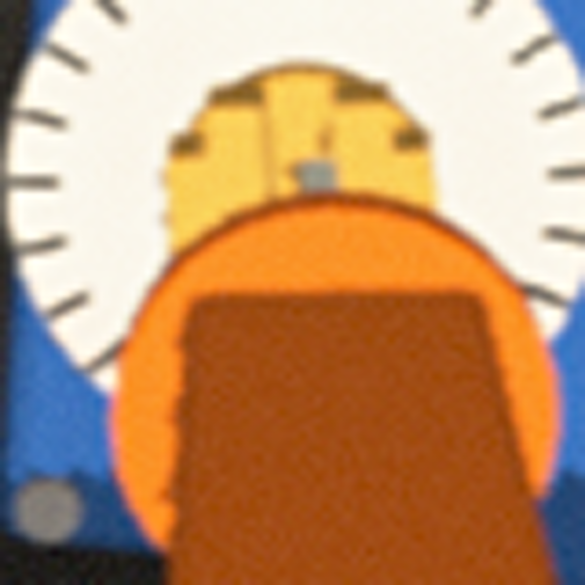

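View pics/s21.png

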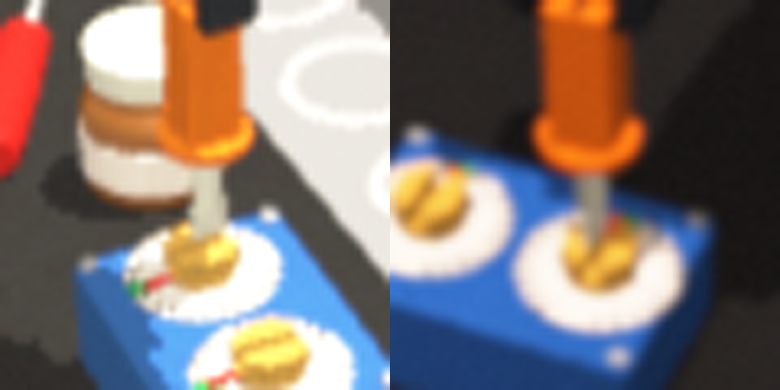

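Emit:
carry_out(
  linear=[
    [-0.0021, 0.0015, 0],
    [-0.0021, 0.0015, -0.001],
    [-0.0021, 0.0015, -0.003],
    [-0.0021, 0.0015, -0.006],
    [-0.0021, 0.0015, -0.009],
    [-0.0021, 0.0015, -0.011],
    [-0.0021, 0.0015, -0.011],
  ],
  roll=[0, 0, 0, 0, 0, 0, 0],
)

```text
clock: 21.73
tool_pos: [0.4451, -0.0497, 0.1469]
eef_rot: [0.978, 0.207, 0.005, 0.002]
contact_force: [-0.3, -0.2, -0.6]
opening: 0.272
```

```bash
python3 - <<'E'
from pt import *
st(); c=snapshot("scene"); s=snapshot("side"); w=snapshot("wrist"); ims=[]
for p in(s,c,w):
    u,v=proj(p,[.4448,-.0473,.085])[0].astype(int); ims.append(cv2.resize(p["img"][v-30:v+30,u-30:u+30,::-1],(260,260),interpolation=cv2.INTER_CUBIC))
cv2.imwrite("pics/s22.png",np.hstack(ims))
E
```

```text
t 21.73 tcp [ 0.4451 -0.0497  0.1469] jaw-yaw deg -66.08 F [-0.33 -0.24 -0.56] M [ 0.001 -0.027 -0.03 ] op 0.2716 q [ 0.11  0.6  -0.16  2.17  0.25  0.38 -1.41]
```

View pics/s22.png

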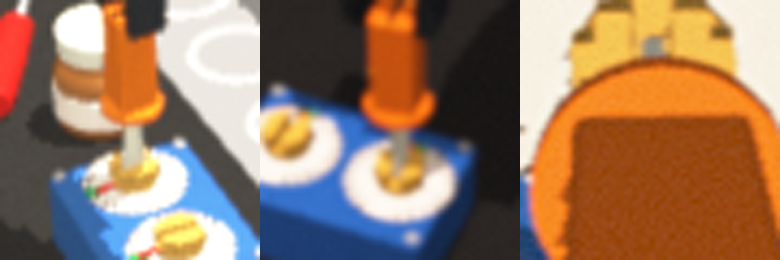

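Emit:
carry_out(
  linear=[
    [-0.0002, 0, 0],
    [-0.0004, 0, 0],
    [-0.0006, -0.0001, 0],
    [-0.0008, -0.0001, 0],
    [-0.0008, -0.0001, 0],
    [-0.0008, -0.0001, 0],
  ],
  roll=[-0.12, -0.24, -0.34, -0.39, -0.39, -0.39],
)

```text
clock: 22.38
tool_pos: [0.4446, -0.0499, 0.1475]
eef_rot: [1.0, 0.015, 0.005, 0.003]
contact_force: [-0.5, 1.0, -0.4]
opening: 0.265
```

```bash
python3 - <<'E'
from pt import *
st(); c=snapshot("scene"); s=snapshot("side"); w=snapshot("wrist"); ims=[]
for p in(s,c,w):
    u,v=proj(p,[.4448,-.0473,.07])[0].astype(int); ims.append(cv2.resize(p["img"][v-30:v+30,u-30:u+30,::-1],(260,260),interpolation=cv2.INTER_CUBIC))
cv2.imwrite("pics/s23.png",np.hstack(ims))
E
```

```text
t 22.38 tcp [ 0.4446 -0.0499  0.1475] jaw-yaw deg -88.33 F [-0.54  1.   -0.43] M [-0.075  0.088  0.018] op 0.2652 q [ 0.04  0.59 -0.06  2.17  0.11  0.37 -1.65]
```

View pics/s23.png

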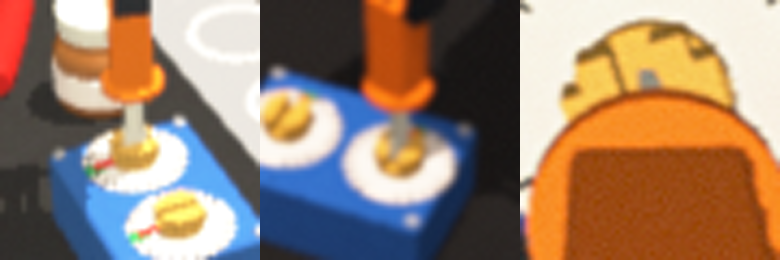

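Emit:
carry_out(
  linear=[
    [0.0004, 0, 0],
    [0.0004, 0, 0],
    [0.0004, 0, 0.005],
    [0.0004, 0, 0.02],
    [0.0004, 0, 0.04],
    [-0.01, 0, 0.06],
    [-0.02, 0, 0.06],
    [-0.02, 0, 0.06],
  ],
  roll=[0.08, 0.14, 0.14, 0.14, 0.14, 0.14, 0.14, 0.14],
)

```text
clock: 23.2
tool_pos: [0.4231, -0.0501, 0.2086]
eef_rot: [0.997, 0.083, 0.005, 0.003]
contact_force: [-0.1, 0.5, -0.5]
opening: 0.265
```

Emit:
carry_out(
  linear=[
    [-0.03, 0, 0],
    [-0.045, 0, 0.02],
    [-0.045, 0, 0.02],
    [-0.045, 0, 0.02],
  ],
  roll=[0, 0, 0, 0],
)

```text
clock: 23.53
tool_pos: [0.3788, -0.0501, 0.229]
eef_rot: [0.997, 0.083, 0.006, 0.003]
contact_force: [0.6, -0.2, -1.1]
opening: 0.264
```

```bash
python3 - <<'E'
from pt import *
S=st(); w=snapshot("wrist"); pointers(w); save(w,"w24.png",(270,60,480,200),3.8)
E
```

```text
t 23.53 tcp [ 0.3788 -0.0501  0.229 ] jaw-yaw deg -80.49 F [ 0.59 -0.25 -1.07] M [ 0.047 -0.026  0.02 ] op 0.2644 q [ 0.11  0.37 -0.15  2.25  0.12  0.52 -1.53]
a red 43 -162.3 0.0199
a green 31 -162.9 0.0289
b red 52 -162.7 0.0203
b green 35 -163.7 0.0284
```

View pics/w24.png

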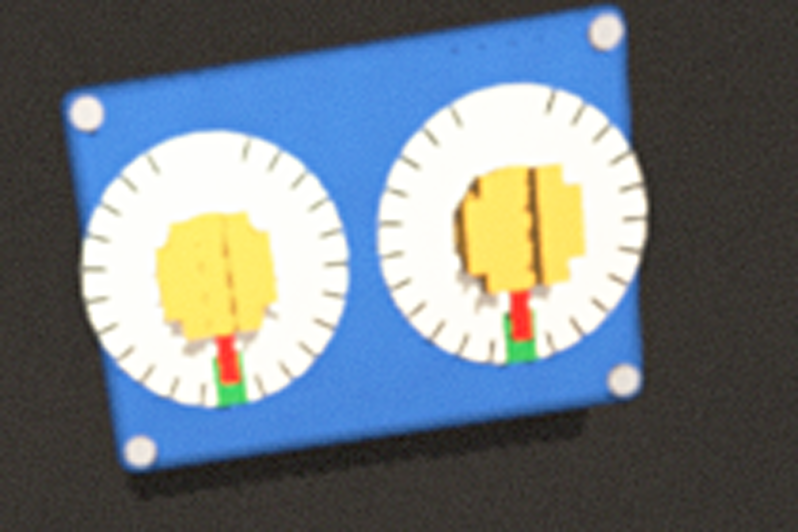

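Both pointers sit on the green marks (a at 230,355 and b at 520,315 in the zoom), within about 1°. Now I return the tool.

Emit:
carry_out(
  linear=[
    [0, -0.035, 0],
    [0, -0.075, 0],
    [0.005, -0.115, 0],
    [0.01, -0.155, 0],
    [0.018, -0.195, 0],
    [0.025, -0.23, 0],
    [0.03, -0.265, 0],
    [0.0341, -0.2927, 0],
  ],
  roll=[-0.065, -0.065, -0.065, -0.065, -0.065, -0.065, -0.065, -0.065],
)

```text
clock: 24.25
tool_pos: [0.4144, -0.3466, 0.2276]
eef_rot: [0.999, 0.049, 0.007, 0.004]
contact_force: [0.4, 0.3, -0.1]
opening: 0.267
```

Emit:
carry_out(
  linear=[
    [0, 0, -0.02],
    [0, 0, -0.04],
    [0, 0, -0.06],
    [0, 0, -0.06],
    [0, 0, -0.06],
  ],
  roll=[0, 0, 0, 0, 0],
)

```text
clock: 24.67
tool_pos: [0.4145, -0.3464, 0.1662]
eef_rot: [0.999, 0.049, 0.006, 0.003]
contact_force: [0.4, 0.0, -1.0]
opening: 0.264
```

```bash
cat > ts.py <<'E'
from pt import *
def main(n):
    S=st(); A=[.4126,-.3398,.056]; tip=np.array(S["tool_pos"])-[0,0,.088]
    w=snapshot("wrist");s=snapshot("side");c=snapshot("scene"); ims=[]
    for p in(s,c,w):
        print("pred tip",proj(p,tip)[0].round(1),"well",proj(p,A)[0].round(1),[(round(d["confidence"],2),np.round(d["pixel"],1),atz(p,d["pixel"],tip[2])[0].round(4)) for d in tip_of(p,"tool")[:1]])
        u,v=proj(p,np.array(A)+[0,0,.02])[0].astype(int); k=40 if p is not w else 60
        u=min(max(u,k),640-k);v=min(max(v,k),480-k)
        ims.append(cv2.resize(p["img"][v-k:v+k,u-k:u+k,::-1],(266,266) if 0 else (390,390),interpolation=cv2.INTER_CUBIC))
    cv2.imwrite("pics/t%d.png"%n,np.hstack(ims[:2])); cv2.imwrite("pics/tw%d.png"%n,w["img"][...,::-1])
E
python3 -c "
from ts import *
main(1)"
```

```text
t 24.67 tcp [ 0.4145 -0.3464  0.1662] jaw-yaw deg -84.35 F [ 0.4   0.03 -0.99] M [0.021 0.021 0.046] op 0.2639 q [ 0.69  0.65 -0.13  1.89  0.14  0.6  -1.  ]
pred tip [269.8 330.6] well [269.2 336. ] [(0.69, array([268.9, 329.9]), array([ 0.4129, -0.3442,  0.0782]))]
pred tip [248.5 139.4] well [251.5 146.6] [(0.6, array([413.6, 300. ]), array([0.5493, 0.2808, 0.0782]))]
pred tip [317.8 232.4] well [309.  225.1] [(0.91, array([315.4, 230.8]), array([ 0.4155, -0.3446,  0.0782]))]
```

View pics/t1.png

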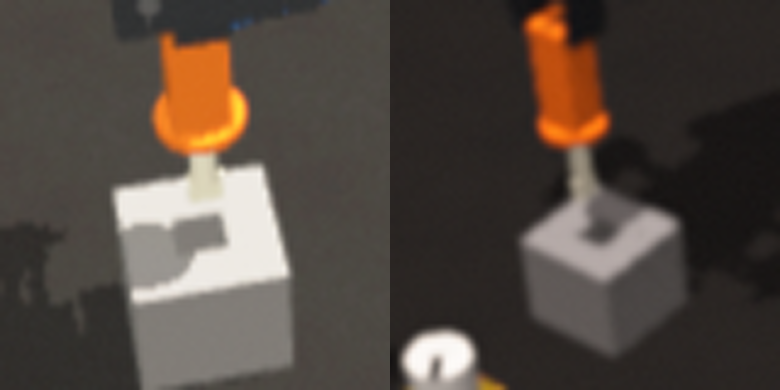

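View pics/tw1.png

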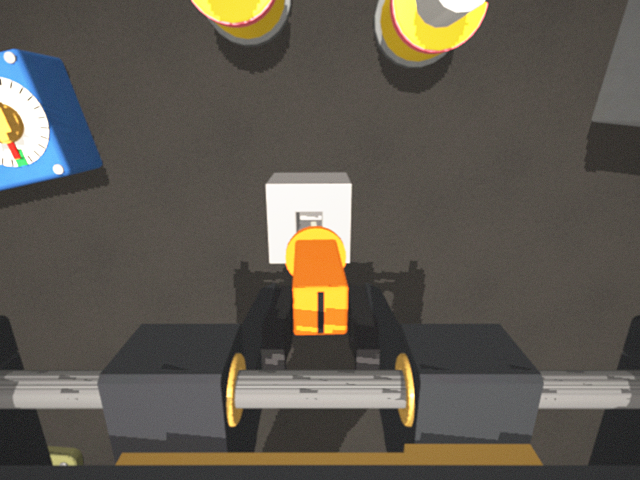

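Emit:
carry_out(
  linear=[
    [-0.0022, 0.0042, 0],
    [-0.0022, 0.0042, -0.01],
    [-0.0022, 0.0042, -0.018],
    [-0.0022, 0.0042, -0.026],
    [-0.0022, 0.0042, -0.034],
    [-0.0022, 0.0042, -0.04],
    [-0.0022, 0.0042, -0.04],
  ],
  roll=[0, 0, 0, 0, 0, 0, 0],
)

```text
clock: 25.55
tool_pos: [0.412, -0.3422, 0.1269]
eef_rot: [0.999, 0.049, 0.006, 0.003]
contact_force: [-0.2, -0.5, -0.7]
opening: 0.268
```

```bash
python3 -c "
from ts import *
main(2)"
```

```text
t 25.55 tcp [ 0.412  -0.3422  0.1269] jaw-yaw deg -84.35 F [-0.22 -0.47 -0.74] M [0.092 0.07  0.032] op 0.2677 q [ 0.68  0.71 -0.12  1.94  0.15  0.49 -1.02]
pred tip [269.4 342.7] well [269.2 336. ] [(0.84, array([269. , 343.5]), array([ 0.4111, -0.3442,  0.0389]))]
pred tip [251.7 151. ] well [251.5 146.6] [(0.84, array([251.4, 153.2]), array([ 0.4191, -0.3356,  0.0389]))]
pred tip [317.7 232.5] well [314.2 239.2] [(0.88, array([313.2, 229. ]), array([ 0.4143, -0.3388,  0.0389]))]
```

View pics/t2.png

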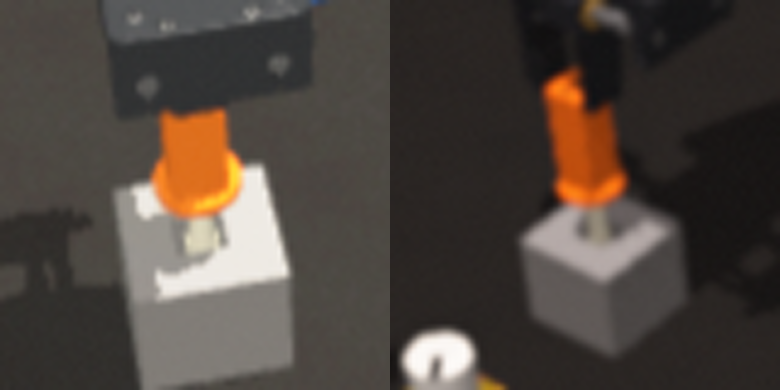

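Emit:
carry_out(
  linear=[
    [0, 0.001, -0.006],
    [0, 0.001, -0.012],
    [0, 0.001, -0.018],
    [0, 0.001, -0.023],
    [0, 0.001, -0.026],
    [0, 0.001, -0.026],
  ],
  roll=[0, 0, 0, 0, 0, 0],
)

```text
clock: 26.35
tool_pos: [0.4127, -0.3417, 0.102]
eef_rot: [0.999, 0.049, 0.007, 0.004]
contact_force: [-0.3, 0.5, -0.7]
opening: 0.267
```

Emit:
carry_out(
  linear=[
    [0, 0, 0],
    [0, 0, 0],
    [0, 0, 0],
    [0, 0, 0],
    [0, 0, 0],
    [0, 0, 0],
  ],
  roll=[0, 0, 0, 0, 0, 0],
  gripper=0.6,
)

```text
clock: 26.85
tool_pos: [0.4128, -0.3417, 0.1022]
eef_rot: [0.999, 0.049, 0.007, 0.004]
contact_force: [0.3, -0.1, -1.5]
opening: 0.6
```

Emit:
carry_out(
  linear=[
    [0, 0, 0.02],
    [0, 0, 0.05],
    [0, 0, 0.08],
    [0, 0, 0.11],
    [0, 0, 0.14],
    [0, 0, 0.17],
    [0, 0, 0.2],
    [0, 0, 0.2],
  ],
  roll=[0, 0, 0, 0, 0, 0, 0, 0],
)

```text
clock: 27.52
tool_pos: [0.4156, -0.3437, 0.308]
eef_rot: [0.999, 0.049, 0.012, 0.008]
contact_force: [0.9, -0.4, 0.5]
opening: 0.599
```

```bash
python3 - <<'E'
from pt import *
st(); w=snapshot("wrist"); P,uv=cloud(w)
m=(abs(P[:,0]-.413)<.08)&(abs(P[:,1]+.34)<.08)
m1=m&(abs(P[:,2]-.056)<.003); print("stand top",m1.sum(),cv2.minAreaRect(P[m1][:,:2].astype(np.float32)),P[m1][:,2].mean())
m1=m&(P[:,2]>.112)&(P[:,2]<.14); print("handle top",m1.sum(),P[m1].mean(0),np.percentile(P[m1][:,2],[5,50,95]),cv2.minAreaRect(P[m1][:,:2].astype(np.float32)))
save(w,"w30.png")
s=snapshot("side");save(s,"s30.png",(230,290,310,370),7)
E
```

```text
t 27.52 tcp [ 0.4156 -0.3437  0.308 ] jaw-yaw deg -84.38 F [ 0.86 -0.38  0.52] M [-0.006 -0.06  -0.042] op 0.5990 q [ 0.71  0.46 -0.16  1.73  0.09  0.93 -0.96]
stand top 2025 ((0.412780225276947, -0.3399990200996399), (0.06401236355304718, 0.06407763063907623), 5.748172283172607) 0.05459714250247524
handle top 622 [ 0.4147303  -0.3404772   0.12089702] [0.11725018 0.12122057 0.12247636] ((0.41374000906944275, -0.3402910828590393), (0.023764273151755333, 0.023395061492919922), 5.365233421325684)
```

View pics/w30.png

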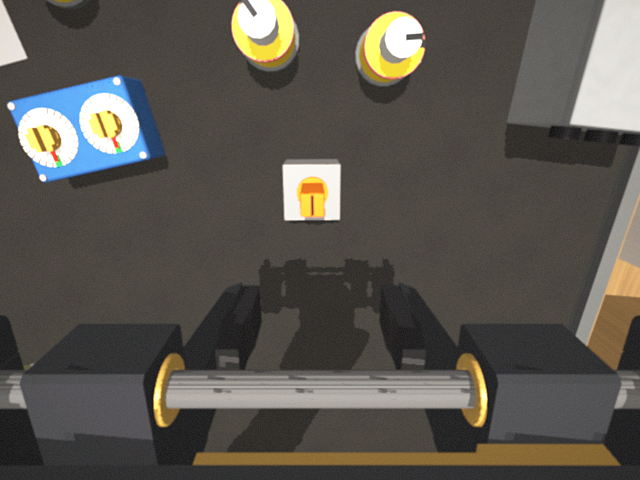

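View pics/s30.png

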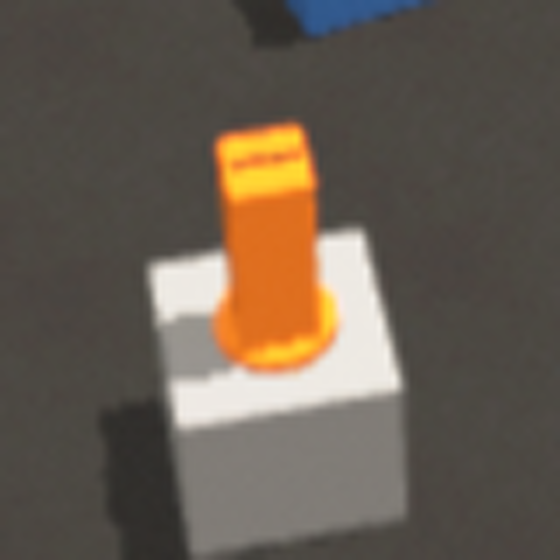

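Tool is home and upright: handle top at 0.121 m as at the start, flange on the block. Now the cartridges.

Emit:
carry_out(
  linear=[
    [0.03, 0.01, 0],
    [0.06, 0.02, 0],
    [0.09, 0.02, 0],
    [0.1, 0.03, 0],
    [0.1, 0.03, 0],
    [0.1, 0.03, 0],
  ],
  roll=[0, 0, 0, 0, 0, 0],
  gripper=0.75,
)

```text
clock: 28.12
tool_pos: [0.5121, -0.3112, 0.3017]
eef_rot: [0.999, 0.05, 0.007, 0.004]
contact_force: [-0.9, -0.4, -0.4]
opening: 0.749
```

```bash
cat > ct.py <<'E'
from pt import *
def carts(p,near=None):
    P,uv=cloud(p)
    m=(abs(P[:,2]-.105)<.007)&(P[:,0]>.35)&(P[:,0]<.72)
    # cluster caps
    im=np.zeros((480,640),np.uint8); im[uv[m][:,1],uv[m][:,0]]=255
    n,l,s,c=cv2.connectedComponentsWithStats(im)
    for i in range(1,n):
        if s[i,4]<60: continue
        mk=l==i; k=m&mk[uv[:,1],uv[:,0]]
        Q=P[k]; (cx,cy),r=cv2.minEnclosingCircle(atz(p,uv[k],.105)[:,:2].astype(np.float32))
        if not(.013<r<.021): continue
        # black stripe on cap: dark pixels inside filled circle
        hull=cv2.fillConvexPoly(np.zeros((480,640),np.uint8),cv2.convexHull(uv[k].astype(np.int32)),1)>0
        g=p["img"].max(2); v,u=np.nonzero(hull&(g<110)); 
        X=atz(p,np.c_[u,v],.105)[:,:2]-[cx,cy]; X=X[np.hypot(*X.T)<.0155]
        yaw=None
        if len(X)>5:
            w=(110-g[v,u])[:len(X)]; mm=X.mean(0); yaw=np.degrees(np.arctan2(mm[1],mm[0])).round(1)
        print("cap centre",np.round([cx,cy],4),"r %.4f"%r,"z %.4f"%np.median(Q[:,2]),"px",c[i].round(),"stripe yaw",yaw,"n",len(X), "r",None if yaw is None else np.hypot(*mm).round(4))
        for j in range(1):
            pass
    return
E
python3 - <<'E'
from ct import *
st(); w=snapshot("wrist"); save(w,"w31.png"); carts(w)
for q in("cart0","cart0_mark"): print(q,[(round(d["confidence"],2),atz(w,d["pixel"],0 if q=="cart0" else .033)[0].round(4)[:2]) for d in tip_of(w,q)])
E
```

```text
t 28.12 tcp [ 0.5121 -0.3112  0.3017] jaw-yaw deg -84.27 F [-0.93 -0.39 -0.36] M [-0.026  0.014 -0.003] op 0.7494 q [ 0.56  0.56 -0.15  1.56  0.1   1.02 -1.09]
cap centre [ 0.6163 -0.0545] r 0.0183 z 0.1031 px [37. 55.] stripe yaw 12.8 n 83 r 0.0092
cap centre [ 0.5746 -0.2769] r 0.0169 z 0.1034 px [287. 131.] stripe yaw 47.1 n 50 r 0.0088
cap centre [ 0.572  -0.4081] r 0.0176 z 0.1034 px [424. 148.] stripe yaw -86.7 n 53 r 0.0092
cart0 [(0.83, array([ 0.5737, -0.2768])), (0.79, array([ 0.5724, -0.4106])), (0.57, array([ 0.618 , -0.0525]))]
cart0_mark [(0.92, array([ 0.5776, -0.4373]))]
```

View pics/w31.png

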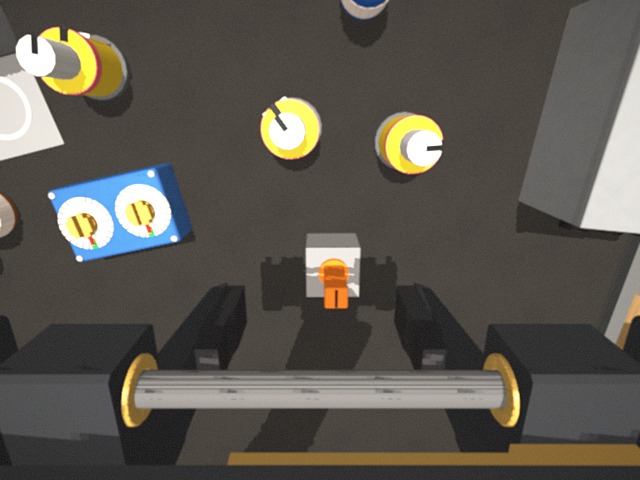

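Emit:
carry_out(
  linear=[
    [0, 0.035, 0],
    [0, 0.075, 0],
    [0, 0.115, 0],
    [0, 0.155, 0],
    [0, 0.195, 0],
    [0, 0.235, 0],
    [0, 0.275, 0],
    [0, 0.315, 0],
  ],
  roll=[0, 0, 0, 0, 0, 0, 0, 0],
)

```text
clock: 28.93
tool_pos: [0.51, 0.0019, 0.3033]
eef_rot: [0.999, 0.047, 0.007, 0.006]
contact_force: [0.1, 1.0, 0.1]
opening: 0.749
```

Emit:
carry_out(
  linear=[
    [-0.01, 0.035, 0],
    [-0.02, 0.07, 0.01],
    [-0.03, 0.1, 0.02],
    [-0.03, 0.1, 0.02],
    [-0.03, 0.1, 0.02],
  ],
  roll=[0, 0, 0, 0, 0],
)

```text
clock: 29.35
tool_pos: [0.4794, 0.1025, 0.324]
eef_rot: [0.999, 0.048, 0.008, 0.006]
contact_force: [0.0, -0.5, -0.3]
opening: 0.75
```

```bash
python3 - <<'E'
from ct import *
st(); w=snapshot("wrist"); save(w,"w32.png"); carts(w); np.save("p32.npy",w,allow_pickle=True)
for q in("bay0","reader"): print(q,[(round(d["confidence"],2),np.round(d["pixel"],1),atz(w,d["pixel"],0)[0].round(4)[:2]) for d in tip_of(w,q)])
P,uv=cloud(w); m=(abs(P[:,2]-.06)<.005)&(P[:,0]>.45)&(P[:,1]>.02); 
import cv2
im=np.zeros((480,640),np.uint8); im[uv[m][:,1],uv[m][:,0]]=255
n,l,s,c=cv2.connectedComponentsWithStats(im); i=1+np.argmax(s[1:,4]); k=m&(l[uv[:,1],uv[:,0]]==i); print(s[i],cv2.minAreaRect(P[k][:,:2].astype(np.float32)),np.median(P[k][:,2]))
E
```

```text
t 29.35 tcp [0.4794 0.1025 0.324 ] jaw-yaw deg -84.50 F [ 0.03 -0.52 -0.29] M [-0.102  0.037  0.021] op 0.7504 q [-0.18  0.38 -0.19  1.82  0.11  0.94 -1.9 ]
cap centre [ 0.6156 -0.0487] r 0.0175 z 0.1036 px [487.  70.] stripe yaw -15.4 n 65 r 0.009
bay0 [(0.73, array([205. , 152.4]), array([0.4994, 0.2481])), (0.64, array([348.1, 114.8]), array([0.5628, 0.07  ])), (0.63, array([274.8, 131.6]), array([0.5337, 0.1603]))]
reader [(0.79, array([257.1,  71.2]), array([0.6023, 0.1857]))]
[  107     0   285   126 17099] ((0.6043707728385925, 0.1861492544412613), (0.0594654344022274, 0.2999006509780884), 19.40561866760254) 0.05978902203839115
```

View pics/w32.png

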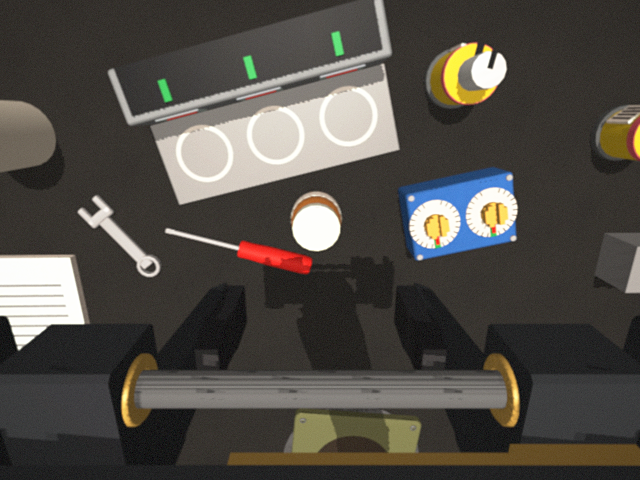

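Emit:
carry_out(
  linear=[
    [0.015, -0.03, 0],
    [0.03, -0.06, 0],
    [0.045, -0.09, -0.01],
    [0.06, -0.12, -0.02],
    [0.08, -0.15, -0.03],
    [0.08, -0.155, -0.04],
    [0.08, -0.155, -0.04],
  ],
  roll=[0, 0, 0, 0, 0, 0, 0],
)

```text
clock: 30.08
tool_pos: [0.5585, -0.0612, 0.2803]
eef_rot: [0.999, 0.04, 0.004, 0.007]
contact_force: [-1.1, 0.7, -0.2]
opening: 0.747
```

```bash
python3 - <<'E'
from ct import *
st(); w=snapshot("wrist"); save(w,"w33.png"); carts(w)
for q in("cart0","cart0_mark"): print(q,[(round(d["confidence"],2),atz(w,d["pixel"],0 if q=="cart0" else .033)[0].round(4)[:2]) for d in tip_of(w,q)])
E
```

```text
t 30.08 tcp [ 0.5585 -0.0612  0.2803] jaw-yaw deg -85.36 F [-1.07  0.66 -0.23] M [ 0.071  0.055 -0.033] op 0.7473 q [ 0.11  0.53 -0.15  1.69  0.12  0.92 -1.58]
cap centre [ 0.6166 -0.051 ] r 0.0168 z 0.1034 px [310. 139.] stripe yaw 1.1 n 59 r 0.0089
cap centre [ 0.5752 -0.2733] r 0.0181 z 0.1034 px [541. 203.] stripe yaw 39.2 n 67 r 0.0076
cart0 [(0.92, array([ 0.5694, -0.2775])), (0.68, array([ 0.5734, -0.4108])), (0.66, array([ 0.6198, -0.0505]))]
cart0_mark []
```

View pics/w33.png

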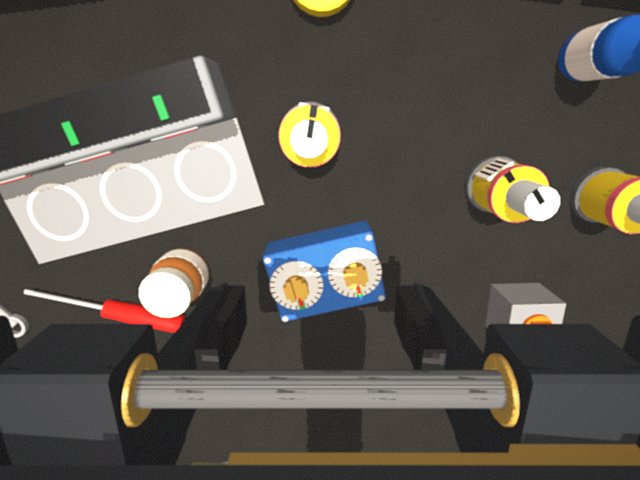

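```bash
cat >> ct.py <<'E'
def yaws(p,c):
    """c: axis xy. dark pixels on cap top ring & on the shoulder ring -> label yaw"""
    g=p["img"].astype(int); 
    out=[]
    for z,r0,r1,ref in((.105,.003,.0155,"cap"),(.065,.0195,.029,"sh")):
        a=np.radians(np.arange(0,360,1)); R=np.linspace(r0,r1,12)
        X=np.stack([c[0]+np.outer(R,np.cos(a)),c[1]+np.outer(R,np.sin(a)),np.full((12,360),z)],-1)
        uv=proj(p,X.reshape(-1,3)).astype(np.float32)
        v=cv2.remap(p["img"].max(2).astype(np.float32),uv[:,0].reshape(12,360),uv[:,1].reshape(12,360),cv2.INTER_LINEAR)
        prof=v.mean(0) if ref=="cap" else np.percentile(v,60,axis=0)
        prof=np.convolve(np.r_[prof[-5:],prof,prof[:5]],np.ones(11)/11,'valid')
        i=np.argmin(prof); d=np.clip(np.median(prof)*.6-prof,0,None); w=[(i+k)%360 for k in range(-25,26)]
        k=np.arange(-25,26); est=i+(d[w]*k).sum()/max(d[w].sum(),1e-6)
        out.append((ref,round((est+180)%360-180,1),prof[i].round(),np.median(prof).round()))
    print(np.round(c,4),out)
E
python3 - <<'E'
from ct import *
w=snapshot("wrist")
yaws(w,[.6166,-.051]); yaws(w,[.5745,-.277])
s=snapshot("scene")
yaws(s,[.5745,-.277]); yaws(s,[.572,-.4085]);yaws(s,[.6166,-.051])
X=atz(w,[(313,113),(315,105)],.065);print(X)
E
```

```text
[ 0.6166 -0.051 ] [('cap', np.float64(-2.0), np.float64(77.0), np.float64(255.0)), ('sh', np.float64(-3.7), np.float64(88.0), np.float64(255.0))]
[ 0.5745 -0.277 ] [('cap', np.float64(50.3), np.float64(51.0), np.float64(247.0)), ('sh', np.float64(45.4), np.float64(55.0), np.float64(255.0))]
[ 0.5745 -0.277 ] [('cap', np.float64(63.0), np.float64(169.0), np.float64(228.0)), ('sh', np.float64(-166.6), np.float64(133.0), np.float64(233.0))]
[ 0.572  -0.4085] [('cap', np.float64(-93.5), np.float64(118.0), np.float64(239.0)), ('sh', np.float64(-158.8), np.float64(122.0), np.float64(248.0))]
[ 0.6166 -0.051 ] [('cap', np.float64(15.0), np.float64(155.0), np.float64(224.0)), ('sh', np.float64(4.0), np.float64(139.0), np.float64(250.0))]
[[ 0.64016779 -0.04462323  0.065     ]
 [ 0.6477418  -0.04594505  0.065     ]]
```

```bash
python3 - <<'E'
from ct import *
w=snapshot("wrist")
im=np.ascontiguousarray(w["img"][...,::-1]); k=6; u0,v0=260,80
z=cv2.resize(im[v0:v0+100,u0:u0+110],None,fx=k,fy=k,interpolation=cv2.INTER_CUBIC)
def dr(X,col):
    for u,v in proj(w,X): cv2.circle(z,(int((u+.5-u0)*k),int((v+.5-v0)*k)),1,col,-1)
a=np.radians(np.arange(0,360,4)); C=[.6166,-.051]
for zz,r in((.105,.017),(.065,.030),(0,.034)): dr(np.c_[C[0]+r*np.cos(a),C[1]+r*np.sin(a),np.full(90,zz)],(255,0,255))
cv2.imwrite("pics/w34.png",z)
E
```

```text
(no output)
```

View pics/w34.png

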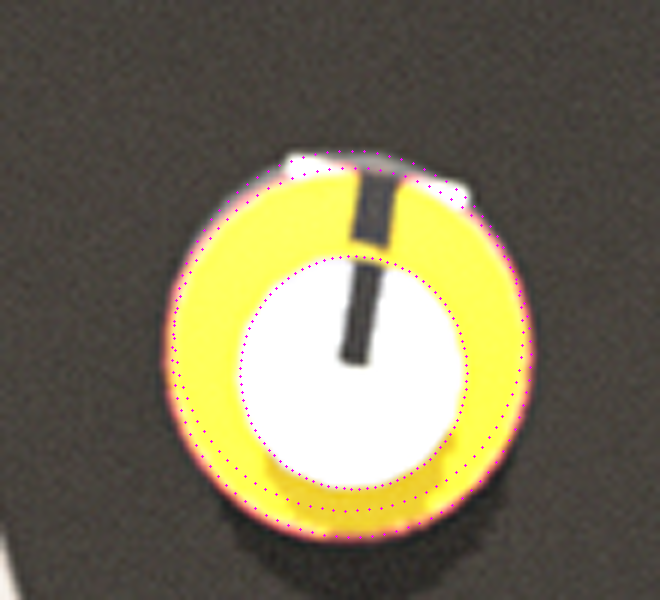

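Emit:
carry_out(
  linear=[
    [0.025, 0.005, -0.02],
    [0.05, 0.009, -0.05],
    [0.0581, 0.0102, -0.085],
    [0.0581, 0.0102, -0.12],
    [0.0581, 0.0102, -0.13],
    [0.0581, 0.0102, -0.13],
    [0.0581, 0.0102, -0.13],
  ],
  roll=[0, 0, 0, 0, 0, 0, 0],
)

```text
clock: 30.97
tool_pos: [0.6185, -0.0435, 0.155]
eef_rot: [0.999, 0.046, 0.008, 0.006]
contact_force: [0.7, 0.4, -0.1]
opening: 0.752
```

Emit:
carry_out(
  linear=[
    [-0.0019, -0.0075, 0],
    [-0.0019, -0.0075, -0.005],
    [-0.0019, -0.0075, -0.03],
    [-0.0019, -0.0075, -0.055],
    [-0.0019, -0.0075, -0.065],
    [-0.0019, -0.0075, -0.065],
    [-0.0019, -0.0075, -0.065],
  ],
  roll=[0, 0, 0, 0, 0, 0, 0],
)

```text
clock: 31.55
tool_pos: [0.617, -0.0513, 0.0908]
eef_rot: [0.999, 0.046, 0.008, 0.006]
contact_force: [0.2, 0.7, 0.5]
opening: 0.749
```

```bash
python3 - <<'E'
from ct import *
st(); w=snapshot("wrist"); save(w,"w35.png")
E
```

```text
t 31.55 tcp [ 0.617  -0.0513  0.0908] jaw-yaw deg -84.73 F [0.24 0.66 0.5 ] M [ 0.089 -0.008  0.035] op 0.7486 q [ 0.07  0.84 -0.12  1.71  0.18  0.59 -1.64]
```

View pics/w35.png

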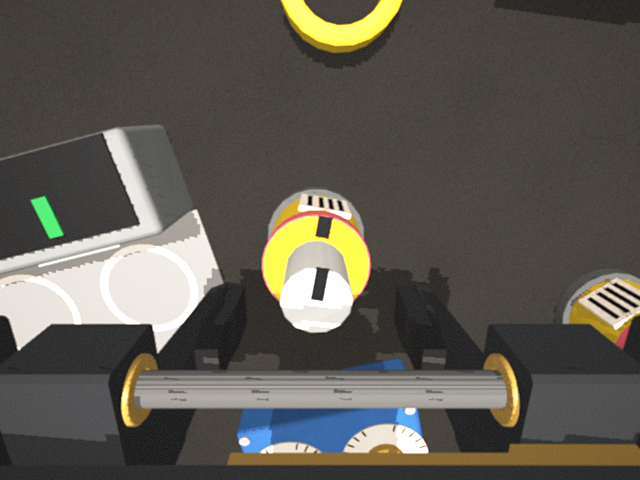

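Emit:
carry_out(
  linear=[
    [0, 0, 0],
    [0, 0, 0],
    [0, 0, 0],
    [0, 0, 0],
    [0, 0, 0],
    [0, 0, 0],
  ],
  roll=[0, 0, 0, 0, 0, 0],
  gripper=0.2,
  grip_force=40,
)

```text
clock: 32.1
tool_pos: [0.6177, -0.0512, 0.0915]
eef_rot: [0.999, 0.046, 0.009, 0.006]
contact_force: [-0.7, -0.2, -0.2]
opening: 0.321
```

Emit:
carry_out(
  linear=[
    [0, 0, 0.015],
    [0, 0, 0.04],
    [0, 0, 0.07],
    [-0.01, 0.025, 0.08],
    [-0.02, 0.05, 0.08],
    [-0.04, 0.08, 0.08],
    [-0.05, 0.11, 0.08],
    [-0.0565, 0.1212, 0.08],
  ],
  roll=[0, 0, 0, 0.1, 0.2, 0.3, 0.39, 0.39],
)

```text
clock: 32.77
tool_pos: [0.5595, 0.0755, 0.1719]
eef_rot: [0.97, 0.243, 0.011, 0.002]
contact_force: [-0.7, 0.8, 0.3]
opening: 0.201
```

Emit:
carry_out(
  linear=[
    [0, 0, 0],
    [0, 0, 0],
    [0, 0, 0],
  ],
  roll=[0, 0, 0],
)

```text
clock: 33.02
tool_pos: [0.5603, 0.0735, 0.1718]
eef_rot: [0.97, 0.242, 0.011, 0.003]
contact_force: [0.3, -0.9, -0.0]
opening: 0.198
```

```bash
python3 - <<'E'
from ct import *
S=st(); w=snapshot("wrist"); save(w,"w36.png")
E
```

```text
t 33.02 tcp [0.5603 0.0735 0.1718] jaw-yaw deg -62.04 F [ 0.31 -0.89 -0.02] M [-0.05  -0.021 -0.052] op 0.1981 q [-0.08  0.67 -0.23  1.82  0.25  0.66 -1.53]
```

View pics/w36.png

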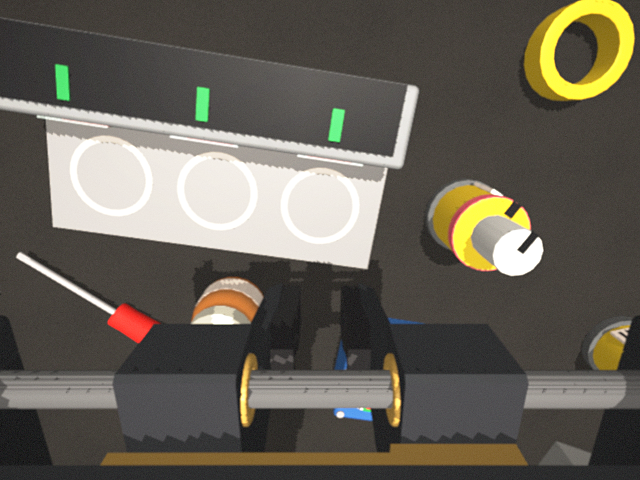

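The gripper closed to 0.2 without holding anything, and the cart is still standing at about (505,240). I'll work out why before retrying.

```bash
python3 - <<'E'
from ct import *
from scipy.spatial.transform import Rotation as R
S=st(); w=snapshot("wrist"); carts(w); T=np.array(w["world_from_camera"]); q=R.from_quat(S["eef_rot"])
print("tool axes\n",q.as_matrix().round(4))
print("cam in tool",q.inv().apply(T[:3,3]-S["tool_pos"]).round(4))
print("tcp px",proj(w,S["tool_pos"]),"tip px",proj(w,np.array(S["tool_pos"])+.019*q.as_matrix()[:,2]))
s=snapshot("side"); save(s,"s36.png",(230,150,430,300),4); carts(s)
E
```

```text
t 33.07 tcp [0.5604 0.073  0.1717] jaw-yaw deg -62.09 F [ 0.47 -0.33  0.28] M [-0.031 -0.006  0.01 ] op 0.2012 q [-0.08  0.67 -0.23  1.82  0.25  0.66 -1.53]
cap centre [ 0.6168 -0.0472] r 0.0183 z 0.1034 px [515. 251.] stripe yaw -21.1 n 142 r 0.0088
tool axes
 [[ 0.8834  0.468   0.0222]
 [ 0.4682 -0.8836 -0.0014]
 [ 0.019   0.0117 -0.9998]]
cam in tool [ 0.0831  0.0013 -0.1636]
tcp px [[317.31347202 286.89022087]] tip px [[317.53684772 270.67618079]]Traceback (most recent call last):
  File "<stdin>", line 7, in <module>
  File "ct.py", line 16, in carts
    X=atz(p,np.c_[u,v],.105)[:,:2]-[cx,cy]; X=X[np.hypot(*X.T)<.0155]
      ~~~^^^^^^^^^^^^^^^^^^^
  File "h.py", line 8, in atz
    s=slopes(p,px); T=np.array(p["world_from_camera"]); d=np.c_[s,np.ones(len(s))]@T[:3,:3].T; o=T[:3,3]
  File "h.py", line 6, in slopes
    return cv2.undistortPoints(px,K(p),np.array([p["k1"],0,0,0.]))[:,0]
           ~~~~~~~~~~~~~~~~~~~^^^^^^^^^^^^^^^^^^^^^^^^^^^^^^^^^^^^
cv2.error: OpenCV(4.12.0) /io/opencv/modules/calib3d/src/undistort.dispatch.cpp:347: error: (-215:Assertion failed) CV_IS_MAT(_src) && CV_IS_MAT(_dst) && (_src->rows == 1 || _src->cols == 1) && (_dst->rows == 1 || _dst->cols == 1) && _src->cols + _src->rows - 1 == _dst->rows + _dst->cols - 1 && (CV_MAT_TYPE(_src->type) == CV_32FC2 || CV_MAT_TYPE(_src->type) == CV_64FC2) && (CV_MAT_TYPE(_dst->type) == CV_32FC2 || CV_MAT_TYPE(_dst->type) == CV_64FC2) in function 'cvUndistortPointsInternal'
```

View pics/s36.png

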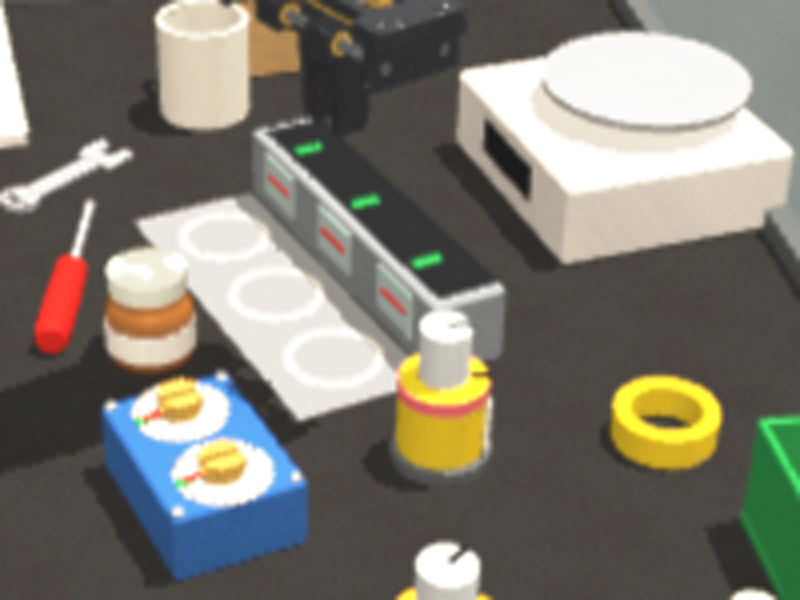

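```bash
python3 - <<'E'
from ct import *
from scipy.spatial.transform import Rotation as R
S=st(); w=snapshot("wrist"); q=R.from_quat(S["eef_rot"])
P,uv=cloud(w); L=q.inv().apply(P-np.array(S["tool_pos"]))
m=(abs(L[:,0])<.06)&(abs(L[:,1])<.06)&(L[:,2]<.03)&(L[:,2]>-.08)
for a in np.arange(-.06,.03,.01):
    k=m&(L[:,2]>a)&(L[:,2]<a+.01)
    if k.sum()>10: print("z %.2f"%a,k.sum(),"x",np.percentile(L[k,0],[1,50,99]).round(4),"y",np.percentile(L[k,1],[1,50,99]).round(4))
E
```

```text
t 33.17 tcp [0.5602 0.0732 0.1717] jaw-yaw deg -62.08 F [-0.19  0.34  0.28] M [-0.027  0.003  0.045] op 0.1968 q [-0.08  0.67 -0.23  1.82  0.25  0.66 -1.53]
z -0.06 1371 x [0.0056 0.01   0.0118] y [-0.021  -0.0073  0.0239]
z -0.05 1379 x [-0.0069  0.0099  0.0117] y [-0.0224  0.0109  0.0256]
z -0.04 1290 x [-0.0077  0.0098  0.0116] y [-0.0215 -0.0072  0.0245]
z -0.03 868 x [-0.007   0.0098  0.0116] y [-0.0205  0.0103  0.0237]
z -0.02 110 x [0.0089 0.0096 0.0114] y [-0.0167 -0.0073  0.0198]
```

Emit:
carry_out(
  linear=[
    [0, 0, 0],
    [0, 0, 0],
    [0, 0, 0],
    [0, 0, 0],
    [0, 0, 0],
  ],
  roll=[0, 0, 0, 0, 0],
  gripper=0.6,
)

```text
clock: 33.63
tool_pos: [0.5601, 0.0736, 0.1717]
eef_rot: [0.97, 0.242, 0.011, 0.003]
contact_force: [-0.1, 0.1, 0.6]
opening: 0.557
```

```bash
python3 - <<'E'
from ct import *
from scipy.spatial.transform import Rotation as R
S=st(); q=R.from_quat(S["eef_rot"])
for n in("wrist","side","scene"):
    w=snapshot(n)
    P,uv=cloud(w); L=q.inv().apply(P-np.array(S["tool_pos"]))
    m=(abs(L[:,0])<.02)&(abs(L[:,1])<.08)&(L[:,2]<.06)&(L[:,2]>-.08)
    print(n)
    for a in np.arange(-.06,.06,.01):
        k=m&(L[:,2]>a)&(L[:,2]<a+.01)
        if k.sum()>3: print("z %.2f"%a,k.sum(),"x",np.percentile(L[k,0],[1,50,99]).round(4),"y",np.percentile(L[k,1],[1,50,99]).round(4))
    if n!="wrist":
        u,v=proj(w,S["tool_pos"])[0].astype(int); print(u,v); save(w,n+"37.png",(u-40,max(v-40,0),u+40,v+40),7)
E
```

```text
t 33.63 tcp [0.5601 0.0736 0.1717] jaw-yaw deg -62.05 F [-0.15  0.08  0.59] M [ 0.003 -0.017 -0.006] op 0.5568 q [-0.08  0.67 -0.23  1.82  0.25  0.66 -1.53]
wrist
z -0.06 1811 x [-0.0035  0.0101  0.0118] y [-0.0393 -0.0229  0.0417]
z -0.05 1813 x [-0.0079  0.0096  0.0117] y [-0.0381 -0.0235  0.0408]
z -0.04 1517 x [-0.0078  0.0095  0.0116] y [-0.0369 -0.0227  0.0398]
z -0.03 1077 x [-0.0077  0.0096  0.0116] y [-0.0359 -0.0227  0.0391]
z -0.02 175 x [-0.0079  0.0094  0.0113] y [-0.032  -0.0228  0.0357]
side
z -0.06 54 x [-0.0119 -0.0077  0.0074] y [-0.0396 -0.0248  0.0445]
z -0.05 63 x [-0.0128 -0.0058  0.0079] y [-0.0397 -0.0251  0.0449]
z -0.04 55 x [-0.0132 -0.0056  0.0088] y [-0.0364 -0.0225  0.0438]
z -0.03 57 x [-0.0115 -0.0046  0.0089] y [-0.0374  0.0295  0.0421]
z -0.02 11 x [-0.0106 -0.0057  0.0087] y [-0.0317 -0.0256  0.0378]
313 185
scene
z -0.06 65 x [-0.0046  0.0106  0.0143] y [-0.0437  0.0255  0.0419]
z -0.05 67 x [-0.0083  0.0104  0.0138] y [-0.0426  0.0267  0.0399]
z -0.04 68 x [-0.0044  0.0108  0.0131] y [-0.0423  0.025   0.0393]
z -0.03 57 x [-0.0039  0.011   0.0136] y [-0.0416  0.0249  0.0376]
z -0.02 5 x [0.0089 0.0103 0.0107] y [-0.032  -0.0283  0.0259]
331 219
```

View pics/side37.png

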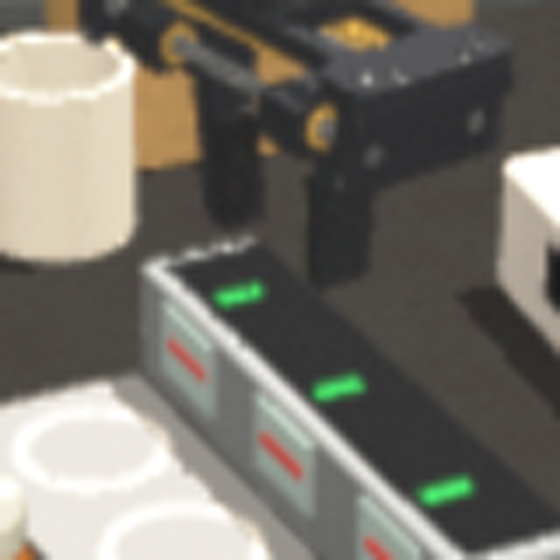

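All three cameras agree that the real fingertips end about 18 mm behind the reported TCP, not 19 mm ahead. The fingers therefore closed above the cap, and the true grasp point is about 37 mm higher than reported. I'll regrasp lower, with the reported z near 0.052.

Emit:
carry_out(
  linear=[
    [0.01, -0.03, 0],
    [0.025, -0.06, 0],
    [0.04, -0.09, 0],
    [0.055, -0.12, 0],
    [0.0565, -0.1246, -0.02],
    [0.0565, -0.1246, -0.02],
    [0.0565, -0.1246, -0.02],
  ],
  roll=[-0.1, -0.2, -0.3, -0.39, -0.39, -0.39, -0.39],
  gripper=0.7,
)

```text
clock: 34.37
tool_pos: [0.6154, -0.0506, 0.1508]
eef_rot: [0.999, 0.049, 0.008, 0.004]
contact_force: [0.1, 1.0, 0.0]
opening: 0.696
```

```bash
cat > ov.py <<'E'
from ct import *
import sys
def fit(p,c0):
    """refine axis by cap-top depth pixels; return centre"""
    P,uv=cloud(p); m=(abs(P[:,2]-.104)<.005)&(np.hypot(P[:,0]-c0[0],P[:,1]-c0[1])<.03)
    X=atz(p,uv[m],.105)[:,:2]; (cx,cy),r=cv2.minEnclosingCircle(X.astype(np.float32)); 
    return np.array([cx,cy]),r,m.sum()
def overlay(p,C,name,k=4,half=55):
    u,v=proj(p,[*C,.08])[0].astype(int); u0=min(max(u-half,0),640-2*half); v0=min(max(v-half,0),480-2*half)
    z=cv2.resize(np.ascontiguousarray(p["img"][v0:v0+2*half,u0:u0+2*half,::-1]),None,fx=k,fy=k,interpolation=cv2.INTER_CUBIC)
    a=np.radians(np.arange(0,360,4))
    for zz,r in((.105,.017),(.065,.030),(0,.034)):
        for uu,vv in proj(p,np.c_[C[0]+r*np.cos(a),C[1]+r*np.sin(a),np.full(90,zz)]): cv2.circle(z,(int((uu+.5-u0)*k),int((vv+.5-v0)*k)),1,(255,0,255),-1)
    cv2.imwrite("pics/"+name,z)
def go(c0,name):
    st(); w=snapshot("wrist"); c,r,n=fit(w,c0); print("axis",c.round(4),"r %.4f"%r,n); yaws(w,c); overlay(w,c,name)
E
python3 -c "
from ov import *
go([.6166,-.05],'w38.png')"
```

```text
t 34.37 tcp [ 0.6154 -0.0506  0.1508] jaw-yaw deg -84.38 F [0.12 0.95 0.03] M [ 0.013  0.038 -0.005] op 0.6961 q [ 0.08  0.75 -0.14  1.68  0.16  0.71 -1.61]
axis [ 0.6179 -0.0501] r 0.0172 2240
[ 0.6179 -0.0501] [('cap', np.float64(-5.5), np.float64(64.0), np.float64(255.0)), ('sh', np.float64(-5.2), np.float64(69.0), np.float64(255.0))]
```

View pics/w38.png

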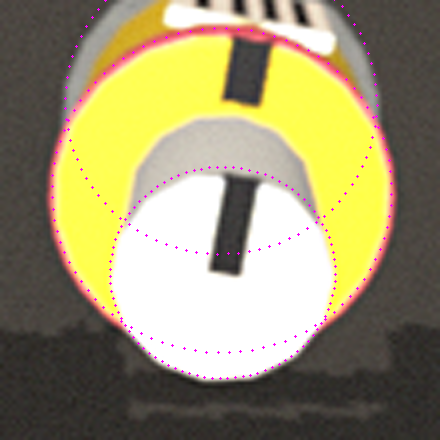

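Emit:
carry_out(
  linear=[
    [0.002, 0.0006, -0.02],
    [0.002, 0.0006, -0.045],
    [0.002, 0.0006, -0.07],
    [0.002, 0.0006, -0.085],
    [0.002, 0.0006, -0.092],
    [0.002, 0.0006, -0.096],
    [0.002, 0.0006, -0.096],
  ],
  roll=[0, 0, 0, 0, 0, 0, 0],
)

```text
clock: 35.0
tool_pos: [0.6181, -0.0476, 0.0558]
eef_rot: [0.999, 0.051, 0.009, 0.004]
contact_force: [-1.1, -0.1, -0.3]
opening: 0.702
```

Emit:
carry_out(
  linear=[
    [0, 0, 0],
    [0, 0, 0],
    [0, 0, 0],
    [0, 0, 0],
    [0, 0, 0],
    [0, 0, 0],
    [0, 0, 0],
  ],
  roll=[0, 0, 0, 0, 0, 0, 0],
  gripper=0.2,
  grip_force=40,
)

```text
clock: 35.58
tool_pos: [0.6187, -0.0481, 0.0565]
eef_rot: [0.999, 0.05, 0.01, 0.004]
contact_force: [-0.6, -2.3, 5.5]
opening: 0.375
```

Emit:
carry_out(
  linear=[
    [0, 0, 0.015],
    [0, 0, 0.04],
    [0, 0, 0.07],
    [-0.01, 0.025, 0.08],
    [-0.02, 0.05, 0.08],
    [-0.04, 0.08, 0.08],
    [-0.05, 0.11, 0.08],
    [-0.058, 0.118, 0.08],
  ],
  roll=[0, 0, 0, 0.1, 0.2, 0.3, 0.4, 0.426],
)

```text
clock: 36.25
tool_pos: [0.5585, 0.0769, 0.1363]
eef_rot: [0.964, 0.266, 0.011, -0.001]
contact_force: [-0.6, 1.7, -2.1]
opening: 0.375
```

Emit:
carry_out(
  linear=[
    [0, 0, 0],
    [0, 0, 0],
    [0, 0, 0],
  ],
  roll=[0, 0, 0],
)

```text
clock: 36.5
tool_pos: [0.559, 0.0754, 0.1361]
eef_rot: [0.964, 0.265, 0.01, -0.0]
contact_force: [-0.4, -0.9, -2.4]
opening: 0.372
```

```bash
cat > ih.py <<'E'
from ov import *
def inhand(name,grasp_z,bay):
    """cart in hand: cap top height = tcp z + (.105-grasp_z)"""
    S=st(); w=snapshot("wrist"); save(w,name); np.save("ih.npy",w,allow_pickle=True); tcp=np.array(S["tool_pos"]); zt=tcp[2]+.105-grasp_z
    P,uv=cloud(w); g=w["img"].min(2)[uv[:,1],uv[:,0]]
    m=(abs(P[:,2]-zt)<.006)&(np.hypot(P[:,0]-tcp[0],P[:,1]-tcp[1])<.035)&(g>100)
    print("n",m.sum(),"zmed",np.median(P[m][:,2]),"zt",zt)
    X=atz(w,uv[m],zt)[:,:2]; (cx,cy),r=cv2.minEnclosingCircle(X.astype(np.float32)); c=np.array([cx,cy]); print("cap centre",c.round(4),"r",round(r,4),"rel tcp mm",((c-tcp[:2])*1e3).round(1))
    img=w["img"].max(2).astype(np.float32); a=np.radians(np.arange(360)); R=np.linspace(.003,.0155,12)
    Y=np.stack([c[0]+np.outer(R,np.cos(a)),c[1]+np.outer(R,np.sin(a)),np.full((12,360),zt)],-1); q=proj(w,Y.reshape(-1,3)).astype(np.float32)
    v=cv2.remap(img,q[:,0].reshape(12,360),q[:,1].reshape(12,360),cv2.INTER_LINEAR).mean(0); v=np.convolve(np.r_[v[-5:],v,v[:5]],np.ones(11)/11,'valid'); i=v.argmin(); d=np.clip(np.median(v)*.6-v,0,None); k=np.arange(-25,26); ww=(i+k)%360
    print("label yaw",round((i+(d[ww]*k).sum()/max(d[ww].sum(),1e-6)+180)%360-180,1),"min",v[i],"med",np.median(v))
    print("to bay (cap)",((np.array(bay)-c)*1e3).round(1),"mm")
E
python3 -c "
from ih import *
inhand('w39.png',.0565,[.5605,.0699])"
```

```text
t 36.50 tcp [0.559  0.0754 0.1361] jaw-yaw deg -59.30 F [-0.37 -0.88 -2.37] M [-0.11  -0.008  0.057] op 0.3723 q [-0.08  0.72 -0.23  1.85  0.28  0.58 -1.52]
n 4324 zmed 0.18317717171650294 zt 0.18455707079147915
cap centre [0.5596 0.0743] r 0.0172 rel tcp mm [ 0.5 -1.1]
label yaw 18.8 min 54.73687605424362 med 204.99927173961294
to bay (cap) [ 0.9 -4.4] mm
```

View pics/w39.png

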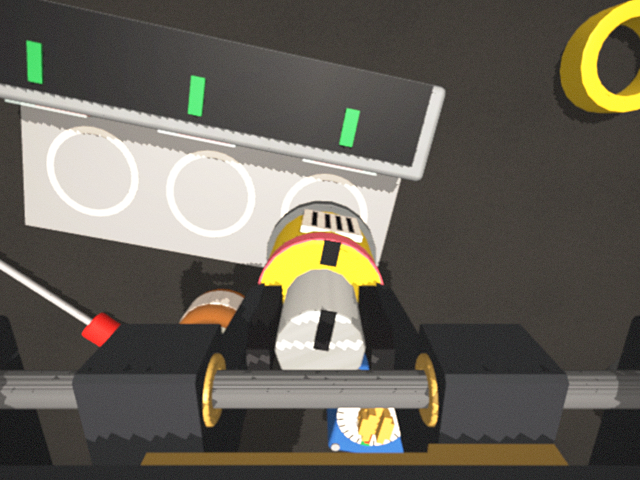

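Emit:
carry_out(
  linear=[
    [0, -0.0047, -0.005],
    [0, -0.0047, -0.025],
    [0, -0.0047, -0.045],
    [0, -0.0047, -0.06],
    [0, -0.0047, -0.07],
    [0, -0.0047, -0.07],
    [0, -0.0047, -0.07],
  ],
  roll=[0.01, 0.01, 0.01, 0.01, 0.01, 0.01, 0.01],
)

```text
clock: 37.13
tool_pos: [0.5594, 0.0691, 0.0657]
eef_rot: [0.963, 0.269, 0.01, 0.0]
contact_force: [-0.5, 0.1, -2.3]
opening: 0.374
```

```bash
python3 -c "
from ih import *
inhand('w40.png',.0565,[.5605,.0699])"
```

```text
t 37.13 tcp [0.5594 0.0691 0.0657] jaw-yaw deg -58.85 F [-0.5   0.08 -2.34] M [-0.007 -0.031 -0.014] op 0.3744 q [-0.1   0.83 -0.18  1.89  0.32  0.42 -1.54]
n 4316 zmed 0.11282028690353957 zt 0.11418095172629494
cap centre [0.5601 0.0681] r 0.0173 rel tcp mm [ 0.6 -0.9]
label yaw 19.1 min 56.744754791259766 med 204.64260656183416
to bay (cap) [0.4 1.8] mm
```

Emit:
carry_out(
  linear=[
    [0, 0.0015, 0],
    [0, 0.0015, -0.003],
    [0, 0.0015, -0.006],
    [0, 0.0015, -0.0085],
    [0, 0.0015, -0.0085],
    [0, 0.0015, -0.0085],
  ],
  roll=[0, 0, 0, 0, 0, 0],
)

```text
clock: 37.68
tool_pos: [0.5597, 0.071, 0.0577]
eef_rot: [0.963, 0.269, 0.011, 0.0]
contact_force: [-0.2, 0.3, -2.0]
opening: 0.375
```

Emit:
carry_out(
  linear=[
    [0, 0, 0],
    [0, 0, 0],
    [0, 0, 0],
    [0, 0, 0],
    [0, 0, 0],
  ],
  roll=[0, 0, 0, 0, 0],
  gripper=0.65,
)

```text
clock: 38.1
tool_pos: [0.5599, 0.071, 0.0579]
eef_rot: [0.963, 0.269, 0.011, 0.0]
contact_force: [0.1, 0.3, -1.3]
opening: 0.649
```

Emit:
carry_out(
  linear=[
    [0, 0, 0.02],
    [0, 0, 0.05],
    [0, 0, 0.08],
    [0, 0, 0.11],
    [0, 0, 0.12],
    [0, 0, 0.12],
  ],
  roll=[0, 0, 0, 0, 0, 0],
)

```text
clock: 38.6
tool_pos: [0.5619, 0.0714, 0.1807]
eef_rot: [0.963, 0.269, 0.014, 0.0]
contact_force: [-0.1, 0.1, -0.9]
opening: 0.656
```

```bash
python3 -c "
from ov import *
go([.5605,.07],'w41.png')"
```

```text
t 38.60 tcp [0.5619 0.0714 0.1807] jaw-yaw deg -58.85 F [-0.15  0.06 -0.86] M [-0.052  0.03   0.015] op 0.6556 q [-0.05  0.66 -0.26  1.81  0.25  0.68 -1.48]
axis [0.5599 0.0676] r 0.0171 1753
[0.5599 0.0676] [('cap', np.float64(23.2), np.float64(62.0), np.float64(255.0)), ('sh', np.float64(21.6), np.float64(66.0), np.float64(255.0))]
```

View pics/w41.png

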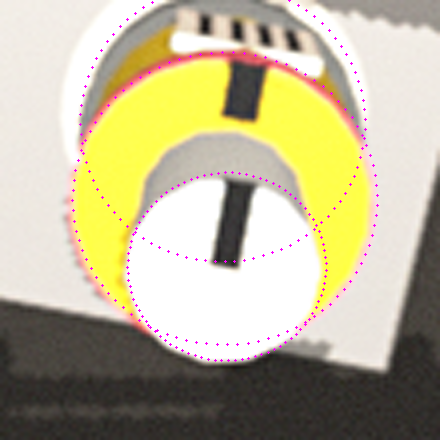

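Emit:
carry_out(
  linear=[
    [-0.015, -0.01, 0.03],
    [-0.03, -0.02, 0.06],
    [-0.045, -0.03, 0.09],
    [-0.05, -0.03, 0.12],
    [-0.05, -0.03, 0.12],
    [-0.05, -0.03, 0.12],
  ],
  roll=[0, 0, 0, 0, 0, 0],
)

```text
clock: 39.15
tool_pos: [0.5106, 0.0409, 0.2984]
eef_rot: [0.963, 0.268, 0.012, 0.0]
contact_force: [-0.0, 0.1, 0.3]
opening: 0.651
```

```bash
cat > chk.py <<'E'
from ov import *
def reader(p):
    P,uv=cloud(p); m=(abs(P[:,2]-.06)<.004)&(np.hypot(P[:,0]-.6044,P[:,1]-.186)<.165)
    im=np.zeros((480,640),np.uint8); im[uv[m][:,1],uv[m][:,0]]=255
    n,l,s,c=cv2.connectedComponentsWithStats(im); i=1+np.argmax(s[1:,4]); k=m&(l[uv[:,1],uv[:,0]]==i)
    X=atz(p,uv[k],.06)[:,:2]; r=cv2.minAreaRect(X.astype(np.float32)); print("reader",np.round(r[0],4),np.round(r[1],4),round(r[2],2)); 
    t=np.radians(r[2]); 
    if r[1][0]>r[1][1]: t-=np.pi/2
    ex=np.array([np.cos(t),np.sin(t)]); ey=np.array([-ex[1],ex[0]])
    return [np.array(r[0])-.08*ex+d*ey for d in(-.095,0,.095)],np.degrees(t)
def chk(cs,name):
    st(); w=snapshot("wrist"); save(w,name); B,t=reader(w); print("bays",np.round(B,4).tolist(),"yaw",t)
    for c0 in cs:
        c,r,n=fit(w,c0); yaws(w,c); print("   r",round(r,4),"err mm to bays",[((c-b)*1e3).round(1).tolist() for b in B])
    return w
E
python3 -c "
from chk import *
w=chk([[.5605,.069]],'w42.png'); c,r,n=fit(w,[.5605,.069]); overlay(w,c,'w42o.png')"
```

```text
t 39.15 tcp [0.5106 0.0409 0.2984] jaw-yaw deg -58.87 F [-0.04  0.11  0.3 ] M [-0.052 -0.005 -0.017] op 0.6508 q [ 0.05  0.44 -0.32  1.81  0.17  0.89 -1.38]
reader [0.6043 0.1851] [0.0593 0.2966] 19.65
bays [[0.5609, 0.0687], [0.529, 0.1582], [0.4971, 0.2476]] yaw 19.648088455200195
[0.5588 0.0671] [('cap', np.float64(23.1), np.float64(73.0), np.float64(255.0)), ('sh', np.float64(21.6), np.float64(83.0), np.float64(255.0))]
   r 0.0168 err mm to bays [[-2.1, -1.6], [29.8, -91.1], [61.8, -180.6]]
```

View pics/w42.png

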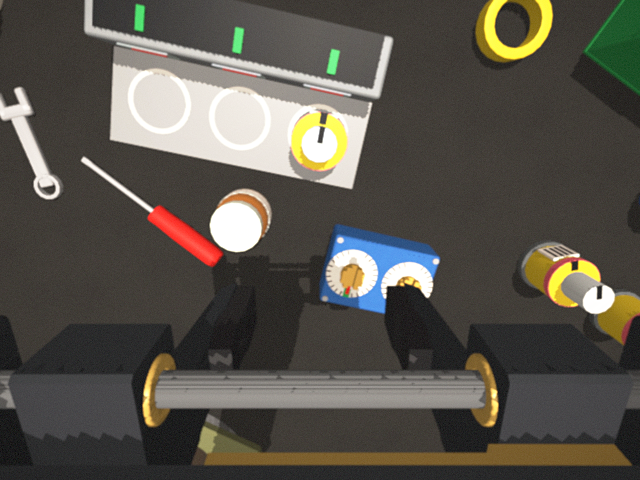

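View pics/w42o.png

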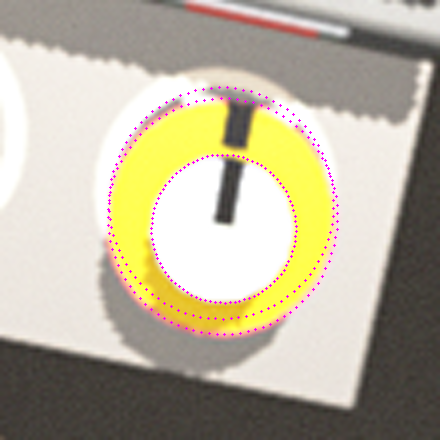

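```bash
python3 - <<'E'
from chk import *
p=np.load("p32.npy",allow_pickle=True).item()
B,t=reader(p); print(np.round(B,4),t)
w=snapshot("wrist"); B2,t2=reader(w)
from scipy.optimize import least_squares
for nm,pp,idx in(("p32",p,(0,1,2)),("now",w,(1,2))):
    g=pp["img"].min(2)
    for i in idx:
        b=B[i]; yy,xx=np.mgrid[0:480,0:640]
        u,v=proj(pp,[*b,0])[0]; k=(abs(xx-u)<60)&(abs(yy-v)<60)
        uv=np.c_[xx[k],yy[k]]; X=atz(pp,uv,0)[:,:2]; val=g[k].astype(float); r=np.hypot(*(X-b).T)
        s=(r<.05)&(r>.028); th=np.percentile(val[s],80); q=s&(val>max(235,th-8))
        f=least_squares(lambda z:np.hypot(*(X[q]-z[:2]).T)-z[2],[*b,.04],loss="soft_l1",f_scale=.001)
        print(nm,i,q.sum(),"ring centre",f.x.round(4),"vs bay",b.round(4),"rms",np.sqrt((f.fun**2).mean()).round(4))
E
```

```text
reader [0.6042 0.1857] [0.0595 0.2967] 19.39
[[0.5603 0.0695]
 [0.5288 0.1591]
 [0.4972 0.2488]] 19.387582778930664
reader [0.6045 0.1851] [0.0592 0.2961] 19.5
p32 0 621 ring centre [0.5609 0.0698 0.0334] vs bay [0.5603 0.0695] rms 0.0015
p32 1 602 ring centre [0.5293 0.1594 0.0334] vs bay [0.5288 0.1591] rms 0.0015
p32 2 544 ring centre [0.4978 0.249  0.0334] vs bay [0.4972 0.2488] rms 0.0014
now 1 927 ring centre [0.5292 0.1599 0.0334] vs bay [0.5288 0.1591] rms 0.002
now 2 874 ring centre [0.4977 0.2495 0.0334] vs bay [0.4972 0.2488] rms 0.0018
```

Emit:
carry_out(
  linear=[
    [0.015, 0.01, -0.02],
    [0.03, 0.02, -0.05],
    [0.0493, 0.0301, -0.085],
    [0.0493, 0.0301, -0.12],
    [0.0493, 0.0301, -0.155],
    [0.0493, 0.0301, -0.158],
    [0.0493, 0.0301, -0.158],
  ],
  roll=[0, 0, 0, 0, 0, 0, 0],
)

```text
clock: 39.83
tool_pos: [0.5562, 0.0707, 0.1354]
eef_rot: [0.963, 0.269, 0.006, -0.0]
contact_force: [0.4, -0.6, -0.1]
opening: 0.651
```

Emit:
carry_out(
  linear=[
    [0.0037, 0.0003, -0.005],
    [0.0037, 0.0003, -0.03],
    [0.0037, 0.0003, -0.055],
    [0.0037, 0.0003, -0.072],
    [0.0037, 0.0003, -0.079],
    [0.0037, 0.0003, -0.079],
    [0.0037, 0.0003, -0.079],
  ],
  roll=[0, 0, 0, 0, 0, 0, 0],
)

```text
clock: 40.42
tool_pos: [0.5611, 0.0712, 0.0577]
eef_rot: [0.963, 0.269, 0.007, -0.0]
contact_force: [-0.2, -1.0, 0.6]
opening: 0.652
```

Emit:
carry_out(
  linear=[
    [0, 0, 0],
    [0, 0, 0],
    [0, 0, 0],
    [0, 0, 0],
    [0, 0, 0],
    [0, 0, 0],
  ],
  roll=[0, 0, 0, 0, 0, 0],
  gripper=0.2,
)

```text
clock: 40.92
tool_pos: [0.5618, 0.0711, 0.0585]
eef_rot: [0.963, 0.269, 0.008, 0.0]
contact_force: [0.0, -1.2, 6.0]
opening: 0.379
```

```bash
python3 -c "
from ih import *
inhand('w43.png',status.get_state()['tool_pos'][2],[.5608,.0697])"
```

```text
t 40.92 tcp [0.5618 0.0711 0.0585] jaw-yaw deg -58.81 F [ 0.02 -1.23  6.03] M [-0.065  0.112  0.028] op 0.3792 q [-0.1   0.85 -0.18  1.88  0.34  0.43 -1.55]
n 4129 zmed 0.10328474681112286 zt 0.10499999999999998
cap centre [0.5612 0.0692] r 0.0172 rel tcp mm [-0.5 -1.9]
label yaw 18.6 min 54.7433932911266 med 208.2496691617099
to bay (cap) [-0.4  0.5] mm
```

Emit:
carry_out(
  linear=[
    [0, 0, 0.002],
    [0.0002, 0.0015, 0.004],
    [0.0002, 0.0015, 0.004],
    [0.0002, 0.0015, 0.002],
    [0.0002, 0.0015, 0],
    [0.0002, 0.0015, 0],
  ],
  roll=[0, 0, 0, 0, 0, 0],
)

```text
clock: 41.47
tool_pos: [0.5618, 0.0725, 0.0585]
eef_rot: [0.963, 0.269, 0.008, 0.0]
contact_force: [-1.2, -0.6, 1.9]
opening: 0.375
```

Emit:
carry_out(
  linear=[
    [0, 0, 0],
    [0, 0, 0],
    [0, 0, 0],
    [0, 0, 0],
    [0, 0, 0],
  ],
  roll=[0, 0, 0, 0, 0],
  gripper=0.65,
)

```text
clock: 41.88
tool_pos: [0.5619, 0.0726, 0.0584]
eef_rot: [0.963, 0.269, 0.008, 0.0]
contact_force: [-0.3, -0.4, -0.4]
opening: 0.652
```

Emit:
carry_out(
  linear=[
    [0, 0, 0.02],
    [0, 0, 0.05],
    [0, 0, 0.08],
    [0, 0, 0.11],
    [-0.02, -0.01, 0.15],
    [-0.04, -0.02, 0.19],
    [-0.06, -0.03, 0.23],
    [-0.06, -0.03, 0.23],
  ],
  roll=[0, 0, 0, 0, 0, 0, 0, 0],
)

```text
clock: 42.55
tool_pos: [0.5016, 0.0416, 0.2931]
eef_rot: [0.963, 0.268, 0.011, 0.001]
contact_force: [-0.9, 0.3, 0.9]
opening: 0.651
```

Emit:
carry_out(
  linear=[
    [0, 0, 0],
    [0, 0, 0],
  ],
  roll=[0, 0],
)

```text
clock: 42.72
tool_pos: [0.5021, 0.0414, 0.2937]
eef_rot: [0.963, 0.268, 0.012, 0.001]
contact_force: [-0.7, 0.2, -0.3]
opening: 0.651
```

```bash
python3 - <<'E'
from chk import *
w=chk([[.5605,.069]],'w44.png'); c,r,n=fit(w,[.5605,.069]); overlay(w,c,'w44o.png',half=50,k=5)
from scipy.optimize import least_squares
P,uv=cloud(w)
# shoulder fit (yellow disc, z .065) as second estimate
g=w["img"]; yel=(g[...,0]>180)&(g[...,1]>160)&(g[...,2]<120)
m=(abs(P[:,2]-.065)<.004)&(np.hypot(P[:,0]-c[0],P[:,1]-c[1])<.04); X=atz(w,uv[m],.065)[:,:2]; (cx,cy),r=cv2.minEnclosingCircle(X.astype(np.float32)); print("shoulder",round(cx,4),round(cy,4),r,m.sum())
E
```

```text
t 42.72 tcp [0.5021 0.0414 0.2937] jaw-yaw deg -58.92 F [-0.7   0.19 -0.26] M [-0.025 -0.051 -0.008] op 0.6514 q [ 0.05  0.43 -0.33  1.84  0.18  0.87 -1.4 ]
reader [0.6043 0.185 ] [0.0594 0.2964] 19.63
bays [[0.5609, 0.0687], [0.529, 0.1581], [0.497, 0.2476]] yaw 19.63374900817871
[0.5587 0.0686] [('cap', np.float64(22.9), np.float64(75.0), np.float64(255.0)), ('sh', np.float64(21.5), np.float64(85.0), np.float64(255.0))]
   r 0.0168 err mm to bays [[-2.1, -0.1], [29.8, -89.6], [61.7, -179.0]]
shoulder 0.5588 0.0685 0.03005743771791458 1709
```

View pics/w44o.png

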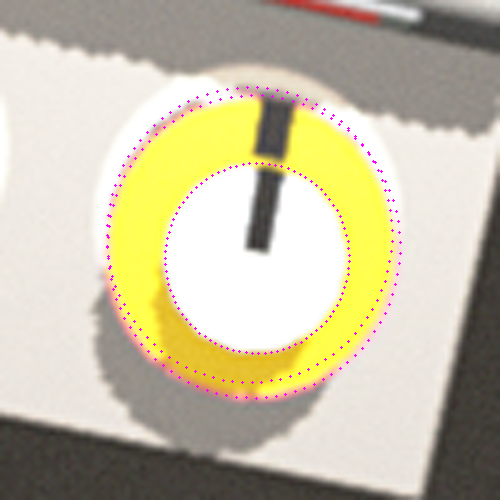

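```bash
python3 - <<'E'
from chk import *
from scipy.spatial.transform import Rotation as R
S=status.get_state()
for n in("wrist","side","scene"):
    w=snapshot(n); P,uv=cloud(w)
    m=(abs(P[:,2])<.02)&(P[:,0]>.25)&(P[:,0]<.8)&(abs(P[:,1])<.45)
    for _ in range(4):
        A=np.c_[P[m][:,:2],np.ones(m.sum())]; k=np.linalg.lstsq(A,P[m][:,2],rcond=None)[0]; res=P[:,2]-np.c_[P[:,:2],np.ones(len(P))]@k; m=(abs(res)<.004)&(P[:,0]>.25)&(P[:,0]<.8)&(abs(P[:,1])<.45)
    print(n,m.sum(),"plane slope deg",np.degrees(k[:2]).round(2),"z0",k[2].round(4), "z at (.5,.1)",(k@[.5,.1,1]).round(4))
    if n=="wrist":
        q=R.from_quat(S["eef_rot"]); T=np.array(w["world_from_camera"]); print((q.inv()*R.from_matrix(T[:3,:3])).as_euler("ZYX",degrees=True).round(2)); print("tool z",q.as_matrix()[:,2].round(4))
p=np.load("p32.npy",allow_pickle=True).item()
E
```

```text
wrist 153544 plane slope deg [0.07 0.02] z0 -0.002 z at (.5,.1) -0.0014
[ 9.004e+01  4.000e-02 -1.845e+01]
tool z [ 0.021   0.0037 -0.9998]
side 34833 plane slope deg [-0.03 -0.08] z0 -0.0012 z at (.5,.1) -0.0016
scene 48522 plane slope deg [0.   0.06] z0 -0.0005 z at (.5,.1) -0.0004
```

```bash
python3 - <<'E'
from chk import *
from scipy.optimize import least_squares
w=snapshot("wrist"); im=w["img"]
# rectify top-down at z=0 around bay0
N=400; s=.12/N; b=np.array([.5605,.069])
gx,gy=np.meshgrid(np.arange(N),np.arange(N)); X=np.stack([b[0]+.06-gy*s,b[1]+.06-gx*s,np.zeros_like(gx)],-1)
q=proj(w,X.reshape(-1,3)).astype(np.float32)
top=cv2.remap(im[...,::-1].copy(),q[:,0].reshape(N,N),q[:,1].reshape(N,N),cv2.INTER_CUBIC)
def circ(c,r,col):
    cv2.circle(top,(int((b[1]+.06-c[1])/s),int((b[0]+.06-c[0])/s)),int(r/s),col,1)
raw=top.copy()
circ([.5608,.0697],.0334,(255,0,0)); circ([.5608,.0697],.036,(255,0,0)); circ([.5587,.0686],.034,(0,0,255))
cv2.imwrite("pics/top.png",np.hstack([raw,top]))
E
```

```text
(no output)
```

View pics/top.png

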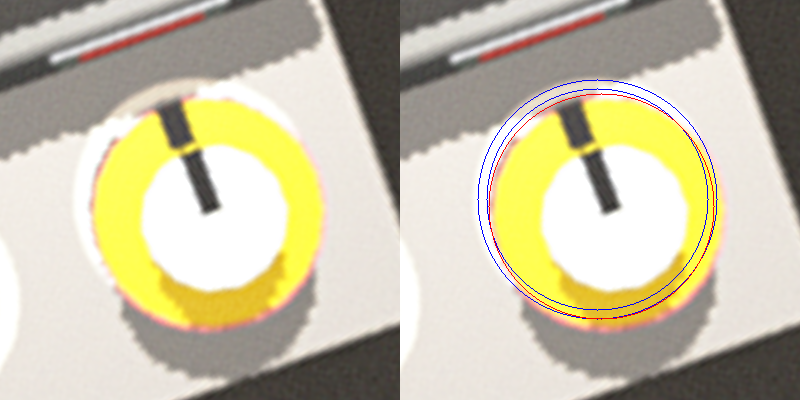

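Emit:
carry_out(
  linear=[
    [0.015, 0.01, -0.02],
    [0.035, 0.02, -0.05],
    [0.0598, 0.0312, -0.085],
    [0.0598, 0.0312, -0.12],
    [0.0598, 0.0312, -0.15],
    [0.0598, 0.0312, -0.155],
    [0.0598, 0.0312, -0.155],
  ],
  roll=[0, 0, 0, 0, 0, 0, 0],
)

```text
clock: 43.55
tool_pos: [0.5592, 0.073, 0.1338]
eef_rot: [0.963, 0.269, 0.006, 0.0]
contact_force: [0.3, -0.2, -0.2]
opening: 0.652
```

Emit:
carry_out(
  linear=[
    [0.002, -0.0004, -0.005],
    [0.002, -0.0004, -0.03],
    [0.002, -0.0004, -0.055],
    [0.002, -0.0004, -0.07],
    [0.002, -0.0004, -0.076],
    [0.002, -0.0004, -0.076],
    [0.002, -0.0004, -0.076],
  ],
  roll=[0, 0, 0, 0, 0, 0, 0],
)

```text
clock: 44.13
tool_pos: [0.5624, 0.0728, 0.0591]
eef_rot: [0.963, 0.269, 0.007, 0.0]
contact_force: [-0.2, 0.1, -0.9]
opening: 0.645
```

Emit:
carry_out(
  linear=[
    [0, 0, 0],
    [0, 0, 0],
    [0, 0, 0],
    [0, 0, 0],
    [0, 0, 0],
    [0, 0, 0],
  ],
  roll=[0, 0, 0, 0, 0, 0],
  gripper=0.2,
)

```text
clock: 44.63
tool_pos: [0.5629, 0.0731, 0.0599]
eef_rot: [0.963, 0.269, 0.008, 0.0]
contact_force: [-0.2, 0.3, 5.8]
opening: 0.377
```

Emit:
carry_out(
  linear=[
    [0, 0, 0.002],
    [0.002, 0.0013, 0.004],
    [0.002, 0.0013, 0.004],
    [0.002, 0.0013, 0.002],
    [0.002, 0.0013, 0],
    [0.002, 0.0013, 0],
  ],
  roll=[0, -0.045, -0.045, -0.045, -0.045, -0.045],
)

```text
clock: 45.13
tool_pos: [0.5645, 0.0743, 0.0599]
eef_rot: [0.969, 0.248, 0.008, 0.001]
contact_force: [-1.0, 0.7, 3.0]
opening: 0.37
```

Emit:
carry_out(
  linear=[
    [0, 0, 0],
    [0, 0, 0],
    [0, 0, 0],
    [0, 0, 0],
    [0, 0, 0],
  ],
  roll=[0, 0, 0, 0, 0],
  gripper=0.65,
)

```text
clock: 45.55
tool_pos: [0.5645, 0.0743, 0.0598]
eef_rot: [0.969, 0.248, 0.008, 0.001]
contact_force: [0.6, -0.5, -0.1]
opening: 0.653
```

Emit:
carry_out(
  linear=[
    [0, 0, 0.02],
    [0, 0, 0.05],
    [0, 0, 0.08],
    [0, 0, 0.11],
    [-0.02, -0.01, 0.15],
    [-0.04, -0.02, 0.19],
    [-0.06, -0.03, 0.23],
    [-0.06, -0.03, 0.23],
  ],
  roll=[0, 0, 0, 0, 0, 0, 0, 0],
)

```text
clock: 46.22
tool_pos: [0.5043, 0.0432, 0.2944]
eef_rot: [0.969, 0.247, 0.01, 0.002]
contact_force: [-0.1, -0.8, 0.5]
opening: 0.653
```

Emit:
carry_out(
  linear=[
    [0, 0, 0],
    [0, 0, 0],
  ],
  roll=[0, 0],
)

```text
clock: 46.38
tool_pos: [0.5048, 0.0431, 0.2951]
eef_rot: [0.969, 0.247, 0.012, 0.002]
contact_force: [-0.6, 0.9, 0.2]
opening: 0.65
```

```bash
python3 - <<'E'
from chk import *
w=chk([[.5605,.069]],'w45.png')
E
```

```text
t 46.38 tcp [0.5048 0.0431 0.2951] jaw-yaw deg -61.44 F [-0.58  0.91  0.24] M [-0.016 -0.045 -0.041] op 0.6497 q [ 0.04  0.44 -0.33  1.83  0.18  0.88 -1.44]
reader [0.6043 0.1852] [0.0592 0.2963] 19.53
bays [[0.5607, 0.0689], [0.529, 0.1584], [0.4972, 0.248]] yaw 19.531265258789062
[0.5602 0.0699] [('cap', np.float64(20.9), np.float64(75.0), np.float64(255.0)), ('sh', np.float64(19.3), np.float64(85.0), np.float64(255.0))]
   r 0.0168 err mm to bays [[-0.5, 1.0], [31.3, -88.5], [63.1, -178.1]]
```

Emit:
carry_out(
  linear=[
    [0, -0.035, 0],
    [0, -0.075, 0],
    [0, -0.115, 0],
    [0, -0.155, 0],
    [0, -0.195, 0],
    [0, -0.235, 0],
    [0, -0.275, 0],
    [0, -0.315, 0],
  ],
  roll=[0, 0, 0, 0, 0, 0, 0, 0],
)

```text
clock: 47.1
tool_pos: [0.5041, -0.2731, 0.2911]
eef_rot: [0.969, 0.247, 0.009, 0.0]
contact_force: [0.8, 0.6, -0.4]
opening: 0.653
```

Emit:
carry_out(
  linear=[
    [0, -0.02, 0],
    [0.01, -0.03, 0],
    [0.01, -0.03, 0],
    [0.01, -0.03, 0],
  ],
  roll=[0, 0, 0, 0],
)

```text
clock: 47.43
tool_pos: [0.5142, -0.3022, 0.2887]
eef_rot: [0.969, 0.248, 0.008, -0.001]
contact_force: [-0.5, -0.6, -0.8]
opening: 0.652
```

```bash
python3 - <<'E'
from chk import *
st(); w=snapshot("wrist"); save(w,"w46.png")
for c0 in([.5745,-.277],[.572,-.4085]):
    c,r,n=fit(w,c0); print(round(r,4),n); yaws(w,c)
E
```

```text
t 47.43 tcp [ 0.5142 -0.3022  0.2887] jaw-yaw deg -61.33 F [-0.52 -0.55 -0.78] M [0.049 0.026 0.006] op 0.6519 q [ 0.64  0.58 -0.3   1.57  0.18  1.01 -0.78]
0.0165 729
[ 0.5975 -0.2708] [('cap', np.float64(42.2), np.float64(106.0), np.float64(255.0)), ('sh', np.float64(41.9), np.float64(109.0), np.float64(255.0))]
0.0179 946
[ 0.5722 -0.4075] [('cap', np.float64(-86.7), np.float64(59.0), np.float64(255.0)), ('sh', np.float64(-93.2), np.float64(90.0), np.float64(255.0))]
```

View pics/w46.png

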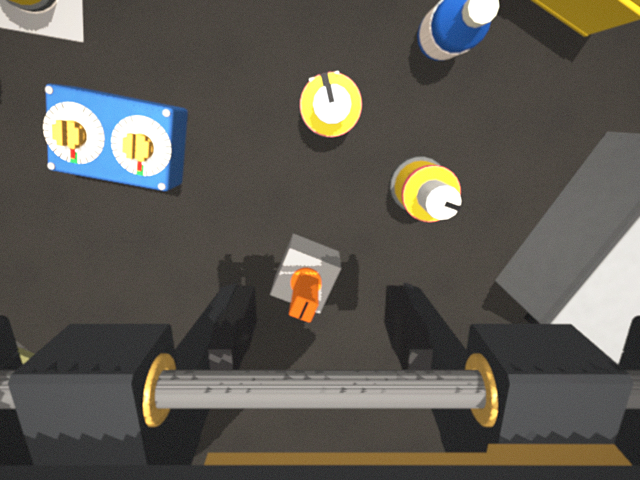

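C1 has been knocked aside (now at pixel 331,105). I'll refit at the new location.

```bash
python3 - <<'E'
from chk import *
w=snapshot("wrist"); c=np.array([.5975,-.2708])
for _ in range(3): c,r,n=fit(w,c)
print(r,n); yaws(w,c); overlay(w,c,"w47.png")
E
```

```text
0.016857637092471123 1154
[ 0.5987 -0.2704] [('cap', np.float64(43.8), np.float64(99.0), np.float64(255.0)), ('sh', np.float64(42.9), np.float64(108.0), np.float64(255.0))]
```

View pics/w47.png

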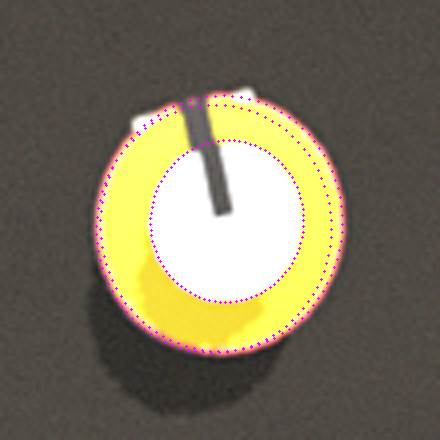

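Emit:
carry_out(
  linear=[
    [0.025, 0.01, -0.02],
    [0.05, 0.02, -0.04],
    [0.075, 0.03, -0.06],
    [0.0836, 0.0334, -0.09],
    [0.0836, 0.0334, -0.12],
    [0.0836, 0.0334, -0.145],
    [0.0836, 0.0334, -0.15],
    [0.0836, 0.0334, -0.15],
  ],
  roll=[0, 0, 0, 0, 0, 0, 0, 0],
)

```text
clock: 48.2
tool_pos: [0.5965, -0.2656, 0.1382]
eef_rot: [0.968, 0.25, 0.007, -0.003]
contact_force: [-0.3, 0.2, 0.4]
opening: 0.647
```

```bash
python3 - <<'E'
from chk import *
st(); w=snapshot("wrist"); c,r,n=fit(w,[.5987,-.2704]); print(r,n); yaws(w,c)
E
```

```text
t 48.20 tcp [ 0.5965 -0.2656  0.1382] jaw-yaw deg -61.07 F [-0.26  0.16  0.41] M [-0.033  0.014  0.057] op 0.6474 q [ 0.49  0.82 -0.25  1.55  0.24  0.79 -0.92]
0.017033321782946587 2465
[ 0.6001 -0.2694] [('cap', np.float64(43.9), np.float64(73.0), np.float64(255.0)), ('sh', np.float64(42.9), np.float64(79.0), np.float64(255.0))]
```

Emit:
carry_out(
  linear=[
    [0.002, -0.003, -0.005],
    [0.002, -0.003, -0.03],
    [0.002, -0.003, -0.055],
    [0.002, -0.003, -0.07],
    [0.002, -0.003, -0.08],
    [0.002, -0.003, -0.081],
    [0.002, -0.003, -0.081],
  ],
  roll=[0, 0, 0, 0, 0, 0, 0],
)

```text
clock: 48.83
tool_pos: [0.6007, -0.2697, 0.0601]
eef_rot: [0.968, 0.249, 0.009, -0.001]
contact_force: [0.2, -0.5, 0.1]
opening: 0.652
```

Emit:
carry_out(
  linear=[
    [0, 0, 0],
    [0, 0, 0],
    [0, 0, 0],
    [0, 0, 0],
    [0, 0, 0],
    [0, 0, 0],
  ],
  roll=[0, 0, 0, 0, 0, 0],
  gripper=0.2,
)

```text
clock: 49.33
tool_pos: [0.6011, -0.2692, 0.0609]
eef_rot: [0.968, 0.25, 0.009, -0.001]
contact_force: [-1.4, 1.9, 5.8]
opening: 0.378
```

Emit:
carry_out(
  linear=[
    [0, 0, 0.02],
    [0, 0, 0.05],
    [0, 0.01, 0.09],
    [0, 0.03, 0.12],
    [-0.01, 0.06, 0.14],
    [-0.015, 0.1, 0.14],
    [-0.02, 0.14, 0.14],
    [-0.03, 0.18, 0.14],
  ],
  roll=[0, 0, 0, -0.08, -0.16, -0.24, -0.32, -0.415],
)

```text
clock: 50.0
tool_pos: [0.5715, -0.088, 0.2013]
eef_rot: [0.999, 0.042, 0.011, 0.001]
contact_force: [1.4, 0.8, -1.9]
opening: 0.374
```

Emit:
carry_out(
  linear=[
    [-0.005, 0.035, 0],
    [-0.01, 0.07, 0],
    [-0.015, 0.105, 0],
    [-0.02, 0.14, 0],
    [-0.03, 0.175, 0],
    [-0.035, 0.21, 0],
    [-0.04, 0.24, 0],
    [-0.04, 0.245, 0],
  ],
  roll=[0, 0, 0, 0, 0, 0, 0, 0],
)

```text
clock: 50.67
tool_pos: [0.5295, 0.1651, 0.2011]
eef_rot: [0.999, 0.047, 0.01, -0.002]
contact_force: [0.3, 0.7, -1.4]
opening: 0.376
```

Emit:
carry_out(
  linear=[
    [0, 0, 0],
    [0, 0, 0],
  ],
  roll=[0, 0],
)

```text
clock: 50.83
tool_pos: [0.529, 0.1662, 0.2008]
eef_rot: [0.999, 0.048, 0.01, -0.002]
contact_force: [-0.4, 0.1, -1.7]
opening: 0.375
```

```bash
python3 -c "
from ih import *
inhand('w48.png',.0609,[.5291,.1592])"
```

```text
t 50.83 tcp [0.529  0.1662 0.2008] jaw-yaw deg -84.47 F [-0.4   0.06 -1.72] M [-0.031  0.054 -0.003] op 0.3754 q [-0.34  0.61 -0.08  1.83  0.08  0.69 -1.94]
n 4581 zmed 0.24363833760364723 zt 0.2448684744850556
cap centre [0.5319 0.1566] r 0.0253 rel tcp mm [ 3.  -9.6]
label yaw -75.0 min 80.48843661221592 med 159.08752926913175
to bay (cap) [-2.8  2.6] mm
```

View pics/w48.png

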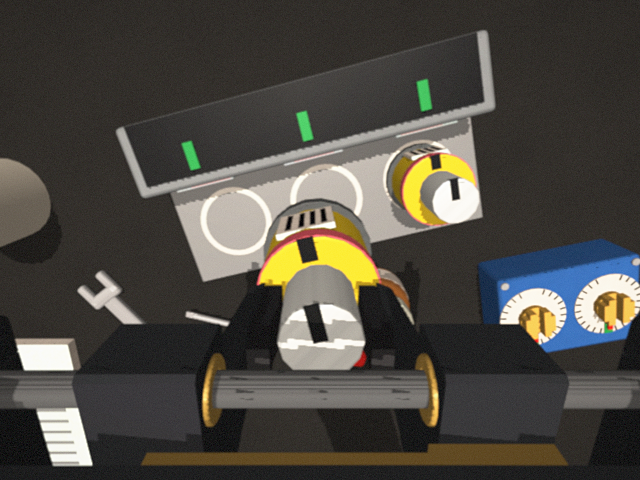

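Emit:
carry_out(
  linear=[
    [0.002, -0.005, -0.02],
    [0.002, -0.005, -0.05],
    [0.002, -0.005, -0.08],
    [0.002, -0.005, -0.105],
    [0.002, -0.005, -0.12],
    [0.002, -0.005, -0.128],
    [0.002, -0.005, -0.128],
    [0.002, -0.005, -0.128],
  ],
  roll=[-0.007, -0.007, -0.007, -0.007, -0.007, -0.007, -0.007, -0.007],
)

```text
clock: 51.55
tool_pos: [0.5319, 0.1584, 0.0731]
eef_rot: [0.999, 0.043, 0.01, -0.001]
contact_force: [0.2, -0.1, -1.4]
opening: 0.374
```

Emit:
carry_out(
  linear=[
    [-0.0009, 0.0028, 0],
    [-0.0009, 0.0028, -0.003],
    [-0.0009, 0.0028, -0.007],
    [-0.0009, 0.0028, -0.011],
    [-0.0009, 0.0028, -0.0115],
    [-0.0009, 0.0028, -0.0115],
  ],
  roll=[0, 0, 0, 0, 0, 0],
)

```text
clock: 52.05
tool_pos: [0.5308, 0.1611, 0.0613]
eef_rot: [0.999, 0.043, 0.01, -0.001]
contact_force: [0.3, 0.5, -1.8]
opening: 0.378
```

Emit:
carry_out(
  linear=[
    [0, 0, 0],
    [0, 0, 0],
    [0, 0, 0],
    [0, 0, 0],
    [0, 0, 0],
  ],
  roll=[0, 0, 0, 0, 0],
  gripper=0.65,
)

```text
clock: 52.47
tool_pos: [0.531, 0.1611, 0.0615]
eef_rot: [0.999, 0.043, 0.01, -0.001]
contact_force: [0.4, 0.5, -0.5]
opening: 0.653
```

Emit:
carry_out(
  linear=[
    [0, 0, 0.02],
    [0, 0, 0.05],
    [0, 0, 0.08],
    [0, 0, 0.11],
    [-0.02, 0, 0.15],
    [-0.04, 0, 0.19],
    [-0.06, 0, 0.23],
    [-0.06, 0, 0.23],
  ],
  roll=[0, 0, 0, 0, 0, 0, 0, 0],
)

```text
clock: 53.13
tool_pos: [0.4708, 0.1623, 0.2969]
eef_rot: [0.999, 0.043, 0.014, -0.003]
contact_force: [0.1, 0.5, 0.9]
opening: 0.649
```

Emit:
carry_out(
  linear=[
    [0, 0, 0],
    [0, 0, 0],
  ],
  roll=[0, 0],
)

```text
clock: 53.3
tool_pos: [0.4711, 0.1625, 0.2976]
eef_rot: [0.999, 0.043, 0.015, -0.003]
contact_force: [-0.4, -0.8, -0.7]
opening: 0.649
```

```bash
python3 - <<'E'
from chk import *
w=chk([[.5605,.069],[.5291,.159]],'w49.png')
E
```

```text
t 53.30 tcp [0.4711 0.1625 0.2976] jaw-yaw deg -85.03 F [-0.37 -0.84 -0.66] M [-0.056 -0.031  0.026] op 0.6487 q [-0.37  0.41 -0.09  1.86  0.05  0.85 -1.97]
reader [0.6039 0.1863] [0.0595 0.2964] 19.39
bays [[0.56, 0.0702], [0.5285, 0.1598], [0.4969, 0.2494]] yaw 19.38909149169922
[0.5597 0.0714] [('cap', np.float64(13.9), np.float64(46.0), np.float64(246.0)), ('sh', np.float64(16.3), np.float64(53.0), np.float64(248.0))]
   r 0.0172 err mm to bays [[-0.3, 1.2], [31.2, -88.4], [62.7, -178.0]]
[0.529  0.1616] [('cap', np.float64(20.1), np.float64(53.0), np.float64(248.0)), ('sh', np.float64(18.8), np.float64(61.0), np.float64(249.0))]
   r 0.0169 err mm to bays [[-31.1, 91.4], [0.5, 1.8], [32.0, -87.8]]
```

View pics/w49.png

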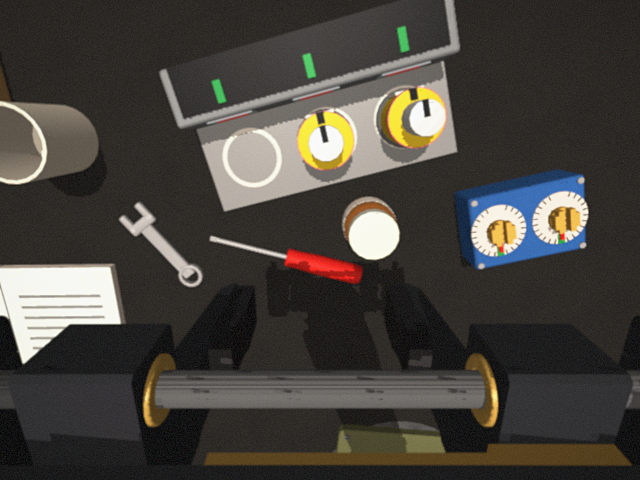

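Emit:
carry_out(
  linear=[
    [0, -0.035, 0],
    [0, -0.075, 0],
    [0, -0.115, 0],
    [0, -0.155, 0],
    [0, -0.195, 0],
    [0, -0.235, 0],
    [0, -0.275, 0],
    [0, -0.315, 0],
  ],
  roll=[0, 0, 0, 0, 0, 0, 0, 0],
)

```text
clock: 54.02
tool_pos: [0.47, -0.1552, 0.2943]
eef_rot: [0.999, 0.043, 0.012, -0.003]
contact_force: [1.0, -0.0, 0.4]
opening: 0.65
```

Emit:
carry_out(
  linear=[
    [0, -0.035, 0],
    [0.01, -0.075, 0],
    [0.015, -0.115, 0],
    [0.02, -0.155, 0],
    [0.025, -0.195, 0],
    [0.03, -0.235, 0],
    [0.03, -0.255, 0],
    [0.03, -0.255, 0],
  ],
  roll=[0, 0, 0, 0, 0, 0, 0, 0],
)

```text
clock: 54.68
tool_pos: [0.4971, -0.4172, 0.2905]
eef_rot: [0.999, 0.039, 0.009, -0.002]
contact_force: [-0.5, -0.4, 0.8]
opening: 0.648
```

```bash
python3 - <<'E'
from chk import *
st(); w=snapshot("wrist"); save(w,"w50.png"); c=np.array([.572,-.4085])
for _ in range(3): c,r,n=fit(w,c)
print(r,n); yaws(w,c); overlay(w,c,"w51.png")
E
```

```text
t 54.68 tcp [ 0.4971 -0.4172  0.2905] jaw-yaw deg -85.58 F [-0.51 -0.35  0.78] M [-0.068  0.036  0.047] op 0.6482 q [ 0.65  0.65 -0.03  1.41  0.01  1.07 -0.87]
0.01687423139810562 1092
[ 0.5713 -0.4093] [('cap', np.float64(-79.3), np.float64(90.0), np.float64(255.0)), ('sh', np.float64(-80.0), np.float64(92.0), np.float64(255.0))]
```

View pics/w51.png

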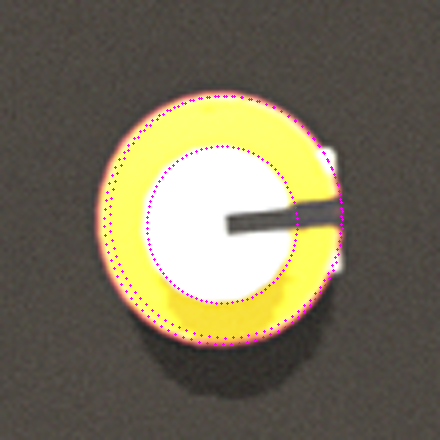

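Emit:
carry_out(
  linear=[
    [0.025, 0.004, -0.02],
    [0.05, 0.007, -0.04],
    [0.07, 0.0097, -0.06],
    [0.0741, 0.0097, -0.09],
    [0.0741, 0.0097, -0.12],
    [0.0741, 0.0097, -0.145],
    [0.0741, 0.0097, -0.15],
    [0.0741, 0.0097, -0.15],
  ],
  roll=[0, 0, 0, 0, 0, 0, 0, 0],
)

```text
clock: 55.4
tool_pos: [0.5708, -0.4011, 0.1375]
eef_rot: [0.999, 0.041, 0.007, -0.006]
contact_force: [0.4, 0.2, 0.2]
opening: 0.649
```

```bash
python3 - <<'E'
from chk import *
st(); w=snapshot("wrist"); c,r,n=fit(w,[.5713,-.4093]); print(r,n); yaws(w,c)
E
```

```text
t 55.40 tcp [ 0.5708 -0.4011  0.1375] jaw-yaw deg -85.31 F [0.41 0.19 0.17] M [ 0.012  0.028 -0.022] op 0.6487 q [ 0.57  0.88 -0.04  1.4   0.01  0.86 -0.95]
0.017237786203622818 2506
[ 0.573  -0.4086] [('cap', np.float64(-86.5), np.float64(84.0), np.float64(255.0)), ('sh', np.float64(-83.4), np.float64(89.0), np.float64(255.0))]
```

Emit:
carry_out(
  linear=[
    [0.0007, -0.0065, -0.003],
    [0.0007, -0.0065, -0.025],
    [0.0007, -0.0065, -0.05],
    [0.0007, -0.0065, -0.068],
    [0.0007, -0.0065, -0.078],
    [0.0007, -0.0065, -0.079],
    [0.0007, -0.0065, -0.079],
  ],
  roll=[0, 0, 0, 0, 0, 0, 0],
)

```text
clock: 56.03
tool_pos: [0.5734, -0.4096, 0.0619]
eef_rot: [0.999, 0.041, 0.009, -0.004]
contact_force: [0.7, 0.1, 0.4]
opening: 0.657
```

Emit:
carry_out(
  linear=[
    [0, 0, 0],
    [0, 0, 0],
    [0, 0, 0],
    [0, 0, 0],
    [0, 0, 0],
    [0, 0, 0],
  ],
  roll=[0, 0, 0, 0, 0, 0],
  gripper=0.2,
)

```text
clock: 56.53
tool_pos: [0.5743, -0.4091, 0.063]
eef_rot: [0.999, 0.041, 0.01, -0.004]
contact_force: [-1.1, 3.0, 5.5]
opening: 0.373
```

Emit:
carry_out(
  linear=[
    [0, 0, 0.02],
    [0, 0, 0.05],
    [0, 0.01, 0.09],
    [0, 0.03, 0.12],
    [-0.01, 0.06, 0.145],
    [-0.015, 0.1, 0.145],
    [-0.02, 0.14, 0.145],
    [-0.03, 0.18, 0.145],
  ],
  roll=[0, 0, 0, 0.1, 0.2, 0.32, 0.44, 0.56],
)

```text
clock: 57.2
tool_pos: [0.5444, -0.2276, 0.2082]
eef_rot: [0.948, 0.318, 0.009, -0.006]
contact_force: [0.3, 0.4, -2.6]
opening: 0.374
```

Emit:
carry_out(
  linear=[
    [-0.005, 0.035, 0],
    [-0.01, 0.07, 0],
    [-0.015, 0.105, 0],
    [-0.02, 0.14, 0],
    [-0.025, 0.175, 0],
    [-0.03, 0.21, 0],
    [-0.03, 0.245, 0],
    [-0.03, 0.28, 0],
  ],
  roll=[0.12, 0.24, 0.36, 0.48, 0.6, 0.72, 0.84, 0.96],
)

```text
clock: 57.87
tool_pos: [0.5135, 0.0531, 0.2079]
eef_rot: [0.692, 0.722, 0.005, -0.01]
contact_force: [1.1, -0.9, -3.0]
opening: 0.376
```

```bash
python3 -c "
from h import *
st()"
```

```text
t 57.87 tcp [0.5135 0.0531 0.2079] jaw-yaw deg 2.39 F [ 1.11 -0.87 -3.01] M [-0.016 -0.176  0.025] op 0.3757 q [ 0.1   0.59 -0.44  1.89  0.33  0.73 -0.49]
```

Remaining: roll +13.8° (0.241), shift (−0.0174, +0.198).

Emit:
carry_out(
  linear=[
    [-0.003, 0.03, 0],
    [-0.006, 0.065, 0],
    [-0.009, 0.1, 0],
    [-0.012, 0.135, 0],
    [-0.015, 0.17, 0],
    [-0.0174, 0.19, 0],
    [-0.0174, 0.198, 0],
    [-0.0174, 0.198, 0],
  ],
  roll=[0.1, 0.2, 0.241, 0.241, 0.241, 0.241, 0.241, 0.241],
)

```text
clock: 58.53
tool_pos: [0.4955, 0.2531, 0.2076]
eef_rot: [0.599, 0.801, 0.004, -0.011]
contact_force: [0.0, -0.0, -2.8]
opening: 0.376
```

Emit:
carry_out(
  linear=[
    [0, 0, -0.02],
    [0, 0, -0.05],
    [0, 0, -0.08],
    [0, 0, -0.11],
    [0, 0, -0.125],
    [0, 0, -0.13],
    [0, 0, -0.13],
  ],
  roll=[0, 0, 0, 0, 0, 0, 0],
)

```text
clock: 59.12
tool_pos: [0.4955, 0.2501, 0.0763]
eef_rot: [0.6, 0.8, 0.002, -0.01]
contact_force: [-0.4, -0.9, -2.4]
opening: 0.374
```

```bash
python3 -c "
from h import *
st(); w=snapshot('wrist'); save(w,'w52.png')"
```

```text
t 59.12 tcp [0.4955 0.2501 0.0763] jaw-yaw deg 16.26 F [-0.38 -0.92 -2.4 ] M [-0.062 -0.131  0.043] op 0.3742 q [-0.33  0.83 -0.36  1.88  0.5   0.52 -0.74]
```

View pics/w52.png

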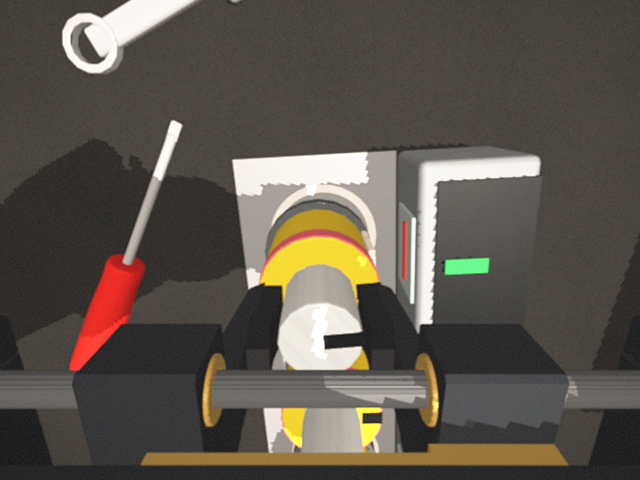

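Emit:
carry_out(
  linear=[
    [0.0006, 0.001, -0.002],
    [0.0006, 0.001, -0.005],
    [0.0006, 0.001, -0.009],
    [0.0006, 0.001, -0.0125],
    [0.0006, 0.001, -0.0125],
    [0.0006, 0.001, -0.0125],
  ],
  roll=[0, 0, 0, 0, 0, 0],
)

```text
clock: 59.67
tool_pos: [0.4966, 0.2523, 0.065]
eef_rot: [0.6, 0.8, 0.003, -0.01]
contact_force: [0.6, -0.4, -3.3]
opening: 0.375
```

Emit:
carry_out(
  linear=[
    [0, 0, 0],
    [0, 0, 0],
    [0, 0, 0],
    [0, 0, 0],
    [0, 0, 0],
  ],
  roll=[0, 0, 0, 0, 0],
  gripper=0.65,
)

```text
clock: 60.08
tool_pos: [0.4969, 0.2525, 0.0653]
eef_rot: [0.6, 0.8, 0.003, -0.01]
contact_force: [-0.7, -0.5, -0.2]
opening: 0.653
```

Emit:
carry_out(
  linear=[
    [0, 0, 0.02],
    [0, 0, 0.05],
    [0, 0, 0.08],
    [0, 0, 0.11],
    [0, 0, 0.15],
    [0, -0.01, 0.19],
    [0, -0.03, 0.23],
    [0, -0.05, 0.24],
  ],
  roll=[0, 0, 0, 0, 0, 0, 0, 0],
)

```text
clock: 60.75
tool_pos: [0.4986, 0.205, 0.311]
eef_rot: [0.599, 0.801, 0.008, -0.008]
contact_force: [1.5, 0.0, 0.1]
opening: 0.653
```

Emit:
carry_out(
  linear=[
    [-0.01, -0.02, 0],
    [-0.02, -0.03, 0],
    [-0.02, -0.03, 0],
    [-0.02, -0.03, 0],
    [-0.02, -0.03, 0],
    [-0.02, -0.03, 0],
  ],
  roll=[-0.12, -0.24, -0.36, -0.48, -0.6, -0.72],
)

```text
clock: 61.25
tool_pos: [0.4784, 0.1748, 0.3112]
eef_rot: [0.844, 0.536, 0.011, -0.005]
contact_force: [0.5, 0.9, -0.5]
opening: 0.646
```

```bash
python3 - <<'E'
from chk import *
w=chk([[.5605,.069],[.5291,.159],[.4975,.249]],'w53.png')
E
```

```text
t 61.25 tcp [0.4784 0.1748 0.3112] jaw-yaw deg -25.17 F [ 0.53  0.93 -0.47] M [-0.074 -0.047  0.005] op 0.6464 q [-0.19  0.43 -0.36  1.79  0.17  0.93 -1.06]
reader [0.6042 0.1868] [0.0592 0.2961] 19.45
bays [[0.5604, 0.0706], [0.5288, 0.1602], [0.4971, 0.2498]] yaw 19.452951431274414
[0.5595 0.0721] [('cap', np.float64(7.6), np.float64(50.0), np.float64(240.0)), ('sh', np.float64(13.7), np.float64(45.0), np.float64(243.0))]
   r 0.0174 err mm to bays [[-0.9, 1.5], [30.7, -88.1], [62.4, -177.7]]
[0.5289 0.1626] [('cap', np.float64(14.1), np.float64(49.0), np.float64(245.0)), ('sh', np.float64(16.1), np.float64(54.0), np.float64(246.0))]
   r 0.0169 err mm to bays [[-31.5, 92.0], [0.2, 2.4], [31.8, -87.1]]
[0.4981 0.2465] [('cap', np.float64(21.6), np.float64(54.0), np.float64(244.0)), ('sh', np.float64(21.1), np.float64(61.0), np.float64(245.0))]
   r 0.0168 err mm to bays [[-62.3, 175.9], [-30.7, 86.4], [0.9, -3.2]]
```

View pics/w53.png

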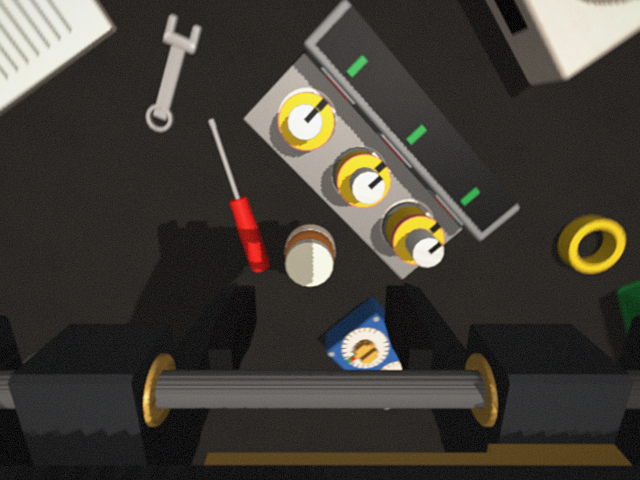

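Emit:
carry_out(
  linear=[
    [0.005, 0.02, 0],
    [0.01, 0.04, -0.01],
    [0.015, 0.06, -0.03],
    [0.0185, 0.0777, -0.06],
    [0.0185, 0.0777, -0.1],
    [0.0185, 0.0777, -0.14],
    [0.0185, 0.0777, -0.17],
    [0.0185, 0.0777, -0.17],
  ],
  roll=[0.12, 0.24, 0.36, 0.48, 0.6, 0.724, 0.724, 0.724],
)

```text
clock: 61.97
tool_pos: [0.4933, 0.2501, 0.1358]
eef_rot: [0.6, 0.8, 0.003, -0.011]
contact_force: [0.2, -0.4, -0.1]
opening: 0.648
```

```bash
python3 - <<'E'
from chk import *
st(); w=snapshot("wrist"); c,r,n=fit(w,[.498,.247]); print(r,n); yaws(w,c)
E
```

```text
t 61.97 tcp [0.4933 0.2501 0.1358] jaw-yaw deg 16.20 F [ 0.22 -0.39 -0.08] M [-0.095 -0.058 -0.021] op 0.6481 q [-0.27  0.74 -0.45  1.85  0.46  0.65 -0.71]
0.01732352189719677 2531
[0.497  0.2487] [('cap', np.float64(14.1), np.float64(37.0), np.float64(240.0)), ('sh', np.float64(17.8), np.float64(40.0), np.float64(245.0))]
```

Emit:
carry_out(
  linear=[
    [0.0036, 0.0024, -0.003],
    [0.0036, 0.0024, -0.025],
    [0.0036, 0.0024, -0.05],
    [0.0036, 0.0024, -0.065],
    [0.0036, 0.0024, -0.072],
    [0.0036, 0.0024, -0.072],
  ],
  roll=[0, 0, 0, 0, 0, 0],
)

```text
clock: 62.52
tool_pos: [0.4994, 0.2544, 0.0675]
eef_rot: [0.601, 0.799, 0.006, -0.009]
contact_force: [-0.0, -0.4, -0.4]
opening: 0.647
```

Emit:
carry_out(
  linear=[
    [0, 0, 0],
    [0, 0, 0],
    [0, 0, 0],
    [0, 0, 0],
    [0, 0, 0],
    [0, 0, 0],
  ],
  roll=[0, 0, 0, 0, 0, 0],
  gripper=0.2,
)

```text
clock: 63.02
tool_pos: [0.4988, 0.2545, 0.0685]
eef_rot: [0.601, 0.799, 0.006, -0.009]
contact_force: [-3.2, -0.6, 6.3]
opening: 0.373
```

Emit:
carry_out(
  linear=[
    [0, 0, 0.002],
    [-0.0006, 0.0028, 0.004],
    [-0.0006, 0.0028, 0.004],
    [-0.0006, 0.0028, 0.002],
    [-0.0006, 0.0028, 0],
    [-0.0006, 0.0028, 0],
  ],
  roll=[0, -0.02, -0.02, -0.02, -0.02, -0.02],
)

```text
clock: 63.52
tool_pos: [0.4983, 0.2575, 0.0685]
eef_rot: [0.609, 0.793, 0.006, -0.009]
contact_force: [-1.1, -0.0, 0.5]
opening: 0.376
```

Emit:
carry_out(
  linear=[
    [0, 0, 0],
    [0, 0, 0],
    [0, 0, 0],
    [0, 0, 0],
    [0, 0, 0],
  ],
  roll=[0, 0, 0, 0, 0],
  gripper=0.65,
)

```text
clock: 63.93
tool_pos: [0.4985, 0.2576, 0.0685]
eef_rot: [0.609, 0.793, 0.006, -0.009]
contact_force: [0.3, -0.4, 0.1]
opening: 0.649
```

Emit:
carry_out(
  linear=[
    [0, 0, 0.02],
    [0, 0, 0.05],
    [0, 0, 0.08],
    [0, 0, 0.11],
    [0, 0, 0.15],
    [0, -0.01, 0.19],
    [0, -0.03, 0.23],
    [0, -0.05, 0.24],
  ],
  roll=[0, 0, 0, 0, 0, 0, 0, 0],
)

```text
clock: 64.6
tool_pos: [0.5002, 0.2101, 0.3141]
eef_rot: [0.608, 0.794, 0.011, -0.008]
contact_force: [0.2, 0.6, 0.1]
opening: 0.651
```

Emit:
carry_out(
  linear=[
    [-0.01, -0.02, 0],
    [-0.02, -0.03, 0],
    [-0.02, -0.03, 0],
    [-0.02, -0.03, 0],
    [-0.02, -0.03, 0],
    [-0.02, -0.03, 0],
  ],
  roll=[-0.12, -0.24, -0.36, -0.48, -0.6, -0.72],
)

```text
clock: 65.1
tool_pos: [0.4801, 0.1799, 0.3143]
eef_rot: [0.85, 0.527, 0.013, -0.003]
contact_force: [-0.9, 0.3, -0.8]
opening: 0.654
```

```bash
python3 - <<'E'
from chk import *
w=chk([[.5605,.069],[.5291,.159],[.4975,.249]],'w54.png')
E
```

```text
t 65.10 tcp [0.4801 0.1799 0.3143] jaw-yaw deg -26.44 F [-0.9   0.28 -0.83] M [-0.004 -0.035 -0.001] op 0.6539 q [-0.19  0.43 -0.38  1.78  0.18  0.94 -1.1 ]
reader [0.6042 0.1868] [0.0593 0.2962] 19.49
bays [[0.5605, 0.0706], [0.5288, 0.1601], [0.4971, 0.2497]] yaw 19.49385643005371
[0.5596 0.0721] [('cap', np.float64(7.8), np.float64(50.0), np.float64(238.0)), ('sh', np.float64(13.9), np.float64(44.0), np.float64(241.0))]
   r 0.0175 err mm to bays [[-0.9, 1.5], [30.8, -88.0], [62.5, -177.6]]
[0.5289 0.1627] [('cap', np.float64(13.8), np.float64(47.0), np.float64(243.0)), ('sh', np.float64(15.9), np.float64(53.0), np.float64(245.0))]
   r 0.017 err mm to bays [[-31.6, 92.1], [0.1, 2.5], [31.8, -87.0]]
[0.4979 0.2496] [('cap', np.float64(21.1), np.float64(54.0), np.float64(243.0)), ('sh', np.float64(20.2), np.float64(59.0), np.float64(244.0))]
   r 0.0168 err mm to bays [[-62.6, 179.0], [-30.9, 89.4], [0.8, -0.1]]
```

Emit:
carry_out(
  linear=[
    [-0.01, -0.03, 0.01],
    [-0.02, -0.06, 0.02],
    [-0.03, -0.09, 0.03],
    [-0.04, -0.13, 0.04],
    [-0.04, -0.17, 0.04],
    [-0.04, -0.2, 0.04],
    [-0.04, -0.2, 0.04],
    [-0.04, -0.2, 0.04],
  ],
  roll=[-0.1, -0.2, -0.3, -0.4, -0.5, -0.6, -0.7, -0.8],
)

```text
clock: 65.82
tool_pos: [0.4397, -0.0224, 0.3545]
eef_rot: [0.989, 0.148, 0.013, 0.003]
contact_force: [-0.1, 0.7, 0.4]
opening: 0.652
```

```bash
python3 - <<'E'
from chk import *
st(); w=snapshot("wrist"); save(w,"w55.png"); pointers(w)
s=snapshot("side"); save(s,"s55.png",(200,150,430,330),3.4); c=snapshot("scene"); save(c,"c55.png",(200,120,500,350),2.6)
P,uv=cloud(w); m=(abs(P[:,0]-.413)<.06)&(abs(P[:,1]+.34)<.06)&(P[:,2]>.112)&(P[:,2]<.14)
if m.sum(): print("handle",m.sum(),P[m].mean(0))
E
```

```text
t 65.82 tcp [ 0.4397 -0.0224  0.3545] jaw-yaw deg -72.98 F [-0.09  0.74  0.42] M [ 0.101 -0.022 -0.056] op 0.6521 q [ 0.06  0.26 -0.15  1.9   0.05  0.96 -1.39]
a red 14 -163.2 0.021
a green 11 -163.3 0.0291
b red 16 -163.2 0.0206
b green 11 -164.8 0.03
handle 483 [ 0.41436639 -0.33711276  0.12007477]
```

View pics/w55.png

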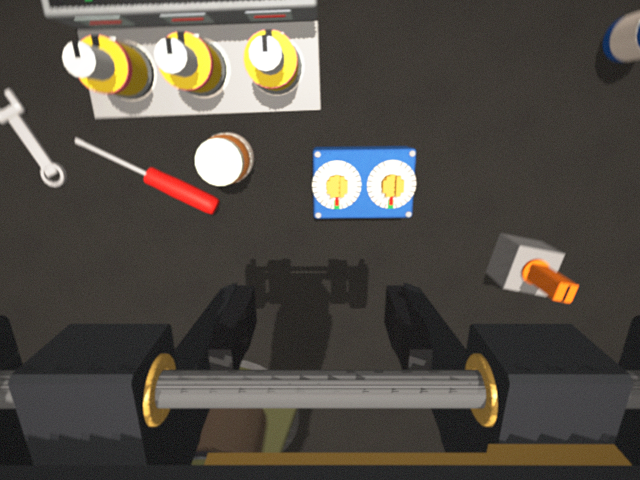

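View pics/s55.png

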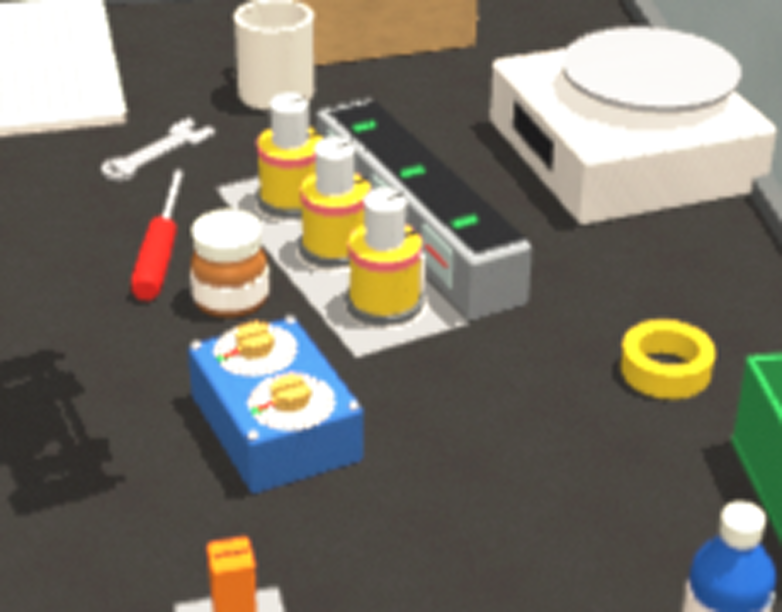

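View pics/c55.png

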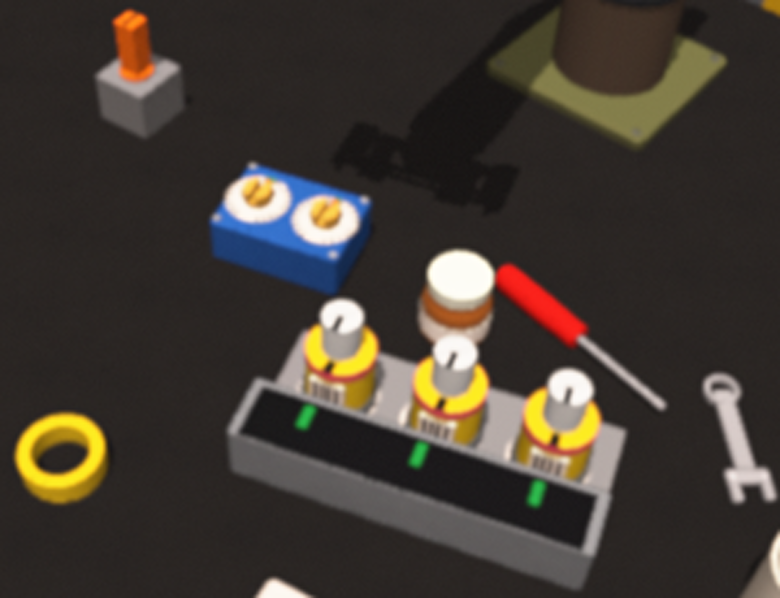

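All three cartridges stand on the pads with labels facing the windows. The pointers are on the marks, the tool is in its stand, and the bystanders are unmoved.

```bash
python3 -c "
from plant import finish_job
print(finish_job())"
```

```text
the job is handed in; nothing more can be done
None
```

I finished the job and handed it in at about 66 s on the robot clock. No verdict is reported.

- **Trimmers:** I turned both screws with the tool while the pads were still empty. Screw b went in one continuous bite. Screw a needed a second bite for about 7°. The last views put both red pointers within about 1–2° of the green marks.
- **Tool:** It is back upright in its stand. The handle top measured 0.121 m, the same as at the start.
- **Cartridges:** There were three, one of them knocked aside mid-run and found again, and each now stands on its own pad.
    - **Centring:** Last measured offsets are about 1.7 mm on bay 0, 2.5 mm on bay 1 and 1 mm on bay 2. I reset bays 0 and 2 once and left bay 1 as it was.
    - **Labels:** They face the windows within about 2° in the most centred view of each.

**What failed or disagreed:**
- **Fingertips:** They sit about 18 mm behind the reported TCP, not 19 mm ahead as stated. My first cartridge grasp closed above the cap. The tuning tool was probably also held only near its top, so it leaned about 2° while turning.
- **Views:** Close wrist views differed from distant ones by 2–3 mm in position. Label angles read off-centre came out up to about 12° different. I relied on distant, centred views that also showed the reader.

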